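Make ready the pipette-check station

TASK

Make the pipette-check station ready: first press the balance's ON key (round, left) so that it warms up. Meanwhile fold the climate monitor's leg fully out and stand the monitor leaning on it on the free part of the rubber mat beside the balance, screen facing the same way as the balance's front, and press every service tool that lies on the bench home to the bottom of its matching foam cutout. Only when all that is in place, press ZERO (wide, right) and then PRINT (square, middle), one key at a time, and leave the other things on the bench as they are.

Things in the scene. Friction and masses are not known exactly. Their poses are not given: they have to be found in the camera images.
- balance: white balance, 180 (y) x 220 (x) mm, fixed on a dark 3 mm rubber mat. Origin: at bench level, middle of its front edge; +x from front (keys, towards the robot) to back, +y to the robot's left. Key deck (first 70 mm) 38 mm high, housing 63, pan top 73. Mat: x 0 to 230, y -251 to 101 mm; its free part, beside the balance, is y below -95, middle (85, -170, 3) mm.
- monitor: climate monitor, white slab 124 x 66 x 18 mm, 0.24 kg; at first face down, leg on top, top edge roughly to the robot. Origin: centre of its face (screen). x: bottom (-62) to top (+62) edge, y: width (+-33), z: face (0) to back (18 mm). It stands on a lip at the bottom of its face (z 0-6, x -62 to -54 mm); set down vertical on it, it tips back by itself onto an opened leg.
- leg (a joint): the monitor's leg: 0 folded flat on the back, 0.75 rad fully out (end stop). Hinge axis along the monitor's y through (22, 0, 22) mm in its frame; opening swings the free end, which lies at the bottom edge, up off the back. A light friction hinge (0.025 Nm), stays where left; standing, the weight pushes it towards the stop.
- leg_grip (a point): on the rubber foot at the leg's free end, 74 mm from the hinge: where to pinch it. Leg 26 mm wide (y), 5 mm thick; the rubber foot is 12 mm long, 11 mm high and, folded, reaches from 18.5 to 29.5 mm above the face (this point 25 mm). Axes turn with the leg.
- leg_foot (a point): end of the leg's foot, 80 mm from the hinge; it bears on the mat when the monitor stands.
- monitor_bottom (a point): middle of the monitor's bottom edge (on the lip, 3 mm behind the face). When it stands, leg fully out, it leans back about 20 degrees (x axis 0.30 to 0.35 rad from vertical) with the leg's foot 75 mm behind the lip.
- screen_view (a point): a point in the air 200 mm straight out from the middle of the screen; it tells which way the screen looks.
- key_on (a joint): travel of the balance's ON key (m, 0 up, 0.005 fully down; spring, 2 N to start, 4.5 N fully down; pressed means beyond 3.5 mm). Round, 22 mm across, the LEFT of three keys as the robot sees them; middle of its top at (34, 55, 47) mm in the balance's frame; pressed straight down.
- key_print (a joint): travel of the PRINT key: square, 18 mm, the MIDDLE key, top at (34, 0, 47) mm in the balance's frame; same spring.
- key_zero (a joint): travel of the ZERO key: wide bar, 36 mm (y) x 16 mm (x), the RIGHT key, top at (34, -55, 47) mm in the balance's frame; same spring.
- tray: foam-lined aluminium tray, 230 (x) x 170 (y) x 32 mm high, fixed, on the right; four cutouts in dark foam, foam and rim level. Origin: centre of underside. Each cutout is 2 mm wider than its part on every side at the top, with springy foam lips on two opposite sides: a part put in stops about 4 to 7 mm short under its own weight; 3 to 9 N of push brings it to the floor.
- cut_pot (a point): floor of the round cutout (14 mm deep), near left quarter of the tray (-x, +y); the grease pot's origin belongs here. Axes as the tray's.
- cut_sealbox (a point): floor of the rectangular cutout (12 mm deep, long along x), near right quarter; the seal box's origin belongs here, its x along the tray's x, either way round.
- cut_tkey (a point): floor of the T-shaped cutout (10 mm deep), far left quarter; the T key's origin and axes belong here (crossbar to +x).
- cut_lkey (a point): floor of the L-shaped cutout (10 mm deep), far right quarter; the L key's origin and axes belong here (foot at the +x end, pointing to +y).
- pot: round white grease pot, 36 mm across, 22 mm tall, 60 g. Origin: centre of its underside. It stands 8 mm proud when home. May be absent.
- sealbox: small grey seal box, 54 (x) x 28 (y) x 20 mm tall, 60 g. Origin: centre of its underside. 8 mm proud when home. May be absent.
- tkey: steel T-shaped spanner lying flat, 18 mm thick, 100 g: stem 14 mm wide along x from -30 to +16 mm, crossbar 14 mm (x, 16 to 30) x 56 mm (y). Origin: on its underside, on the stem's centre line, midway along its 60 mm; centre of mass at about x = +8 mm. 8 mm proud when home. May be absent.
- lkey: steel L-shaped key lying flat, 18 mm thick, 100 g: long arm 64 mm along x (-32 to +32), 14 mm wide (y -7 to +7); foot at its +x end, 14 mm wide (x 18 to 32), reaching to y = +29. Origin: on its underside, middle of the long arm; centre of mass at about x = +6, y = +5 mm. 8 mm proud when home. May be absent.
- pipette: a blue pipette lying on the bench, near the robot; bystander
- tube_rack: a red rack of small tubes, 220 x 74 mm, 38 mm high; bystander
- tip_box: a blue pipette-tip box, 125 x 85 mm, 84 mm high, at the back; bystander
- marker: a marker pen, 130 mm long, lying on the left; bystander
- spray: a white bottle, 68 mm across, 190 mm tall, on the left; bystander
There are look-alikes about, which are no part of the job. What is shaped like the tkey but pink or yellow is not meant.

How it is judged:
By the outcome, as a careful person would: the job done as asked, in the order asked, and still so for the second after the job is handed in, with the robot touching nothing.
Of pot, sealbox, tkey, lkey only 3 to 4 are there at a start; the rules pass over those that are not, and their reading is None.
At some moment in a run one of pot, sealbox, tkey, lkey may be knocked a few centimetres aside while the robot is not near it.
Once in a run the grip may slacken for a moment while it holds something.
It also fails if it takes over 210 s, if anything falls off the work surface, if the arm or the gripper's body presses on something with over 40 N, if the wrist force passes 120 N, or if a joint passes its speed limit or range.

ROBOT

A 6-joint arm with a two-finger parallel gripper is mounted at the origin on the work surface. World frame = base frame: x ahead of the robot, y to its left, z up, the work surface at z = 0. Lengths are in m, angles in rad, forces in N, time in s.
With the tool pointing down it reaches from about 0.25 to 0.725 m from the base axis. Payload 4 kg.
Tool frame: the origin (TCP) lies at the very end of the fingers, on their centre line; the grasp point (between the pads) lies 19 mm behind it (bot.pinch_z is the distance from the TCP to the grasp point, in m); z points along the fingers, x is the direction in which the jaws open and shut, and the axes are right-handed (so a half turn about z gives the same grasp; the last joint's range is limited). The gripper opens to 85 mm and grips with 20 to 120 N. Pads are 22 mm wide; open, the fingers measure 114 mm over their backs; the gripper's body (76 mm by 85 mm) begins 54 mm behind the grasp point. The pads swing forward as they close: fully open they stand 13 mm farther back than shut.
Start: joints at [-1.147, 0.241, 0.005, 1.335, 0, 1.571], TCP at [0.206, -0.456, 0.231] pointing down, gripper open.
Joint ranges: [-2.72, 2.72], [-1.05, 1.87], [-1.09, 1.28], [-1.99, 2.15], [-1.42, 1.44], [-3.14, 3.14]. Speed limits (rad/s): [2.79, 2.79, 3.14, 3.14, 3.14, 3.14].

INTERFACE

Orientations are given as a unit quaternion [x, y, z, w].
In Python, from workcell import bot gives the robot as it stands. The module is installed in compiled form; this text tells all that it offers.
- The arm moves only by the shell command python3 -m inch 'ROWS'. ROWS is JSON, a list of rows, each a list of 7 numbers: the shift along the tool's x, y, z scaled (see below), then the turn, a rotation vector about the tool's x, y, z scaled (see below), then the gripper command: -1 is fully open, 1 is shut, values between are in proportion. In form: [[x, y, z, wx, wy, wz, gripper], ...]. A call has exactly 8 rows; each row shifts and turns the commanded pose from where the row before left it, along the tool's axes as they then stand; what a row does not reach is not made up. The controller multiplies each number of a shift by 2.5 cm and each number of a turn by 180 degrees. A row lasts 1/10 s, in which the tool goes at most 50 mm and 8.59 degrees, less where a joint would pass 70% of its speed; a pose out of reach is approached as far as the arm can. A call with a number of a shift or a turn outside -1 to 1 is refused whole. A call with a gripper value outside its range is refused whole. The fingers move at their own pace and stop on an object; the grip force is fixed at half the most. Time passes only in rows, so rows that do not move let the fingers close, or fill a call up. It gives the time, the measured TCP pose, the force and the opening at its end, in the units of the state.
- bot.get_obs(): the state, without advancing time (a new reading comes with each control period).
- bot.camera(name): name is "scene" or "top"; returns (picture, depth): 384x512x3 uint8, blue, green, red; 384x512 float32, m along the optical axis (not along the pixel's ray), 0 where there is no reading.
- bot.get_calibration(name): a dict with "vfov" (degrees; the focal length in pixels is half the picture's height over the tangent of half this angle, whatever the lens; pixels are square), "cx", "cy" (the principal point, pixels), "R" (3x3) and "t" (3): a world point X has camera coordinates R X + t. Camera axes: x right, y down, z forward; pixel columns grow to the right and rows downward; lengths in m; the calibration is good to about 2 mm. A picture is of the moment at which its call begins. get_calibration takes no time and is no camera call.
- bot.job_done(): hands the job in, once; it reports no verdict.
The state is a dict: "clock": time; "joint_pos": joint angles; "joint_vel": joint speeds; "tau": joint torques, N m; "eef_pos": TCP position; "tool_rot": TCP orientation; "ft_force": force on the tool from outside, world axes, zero at the start; "ft_torque": the same for the moment, N m; "grip_width": finger opening in m.
Only numpy, scipy, OpenCV 4.12 (cv2) and the standard library are available. Lean on these libraries where they do the work, as an engineer would, in place of code of your own. Each camera call takes 0.05 s, during which the arm holds its last target.

## Working session

There is one attempt and no reset: what is moved stays moved. The work goes in short steps, Python scripts to look and compute and a shell command to move; the robot and the scene stay as the last step left them, time stands still between calls to the robot, and variables do not carry over. Pictures are saved under pics/ and viewed, and the job is handed in when it is done.

```bash
ls; mkdir -p pics
python3 - <<'E'
from workcell import bot
import cv2,numpy as np
o=bot.get_obs()
print({k:np.round(v,3) for k,v in o.items()})
for n in("scene","top"):
    p,d=bot.camera(n); c=bot.get_calibration(n); print(n,c)
    cv2.imwrite(f"pics/{n}0.png",cv2.resize(p,(768,576),interpolation=cv2.INTER_CUBIC)); np.savez(f"{n}0.npz",p=p,d=d)
E
```

```text
pics
{'clock': np.float64(0.0), 'joint_pos': array([-1.147,  0.241,  0.004,  1.335, -0.   ,  1.571]), 'joint_vel': array([ 0.001,  0.   , -0.002,  0.   , -0.001, -0.002]), 'tau': array([ 2.0000e-03, -3.7231e+01,  2.5241e+01,  1.7000e-02,  0.0000e+00,
       -0.0000e+00]), 'eef_pos': array([ 0.205, -0.455,  0.23 ]), 'tool_rot': array([ 0.84 , -0.543, -0.001, -0.001]), 'ft_force': array([-0.489, -0.301,  0.461]), 'ft_torque': array([ 0.066, -0.011,  0.042]), 'grip_width': np.float64(0.086)}
scene {'vfov': 57.78639022793269, 'cx': 252.27883737284702, 'cy': 192.52848915311012, 'R': array([[ 0.53301036,  0.84609632,  0.00458083],
       [ 0.46456693, -0.28812703, -0.8373532 ],
       [-0.7071616 ,  0.44844603, -0.54664306]]), 't': array([-0.32968483, -0.23470802,  1.41142973])}
top {'vfov': 47.17029042568184, 'cx': 261.50813696115654, 'cy': 191.71151554178087, 'R': array([[ 0.0218117 , -0.99956037,  0.02008283],
       [-0.98997634, -0.02439752, -0.13911003],
       [ 0.13953884, -0.0168473 , -0.99007327]]), 't': array([0.05507059, 0.47084926, 1.03160358])}
```

View pics/scene0.png

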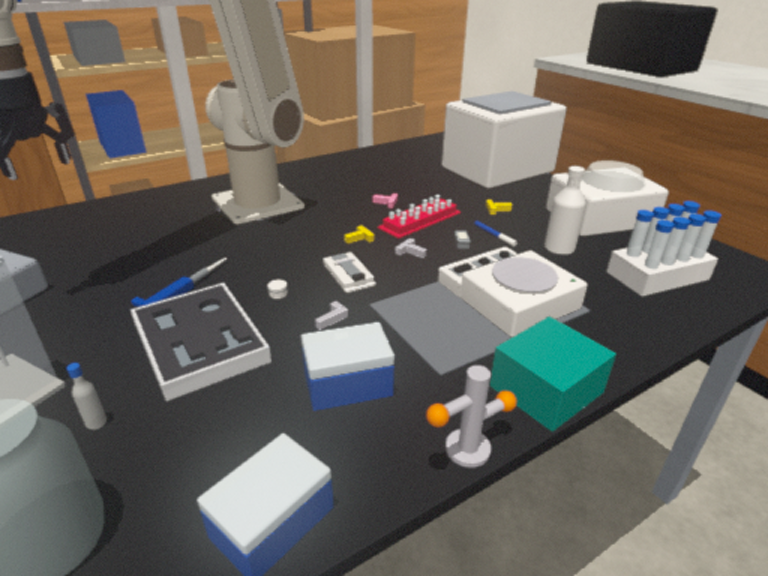

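View pics/top0.png

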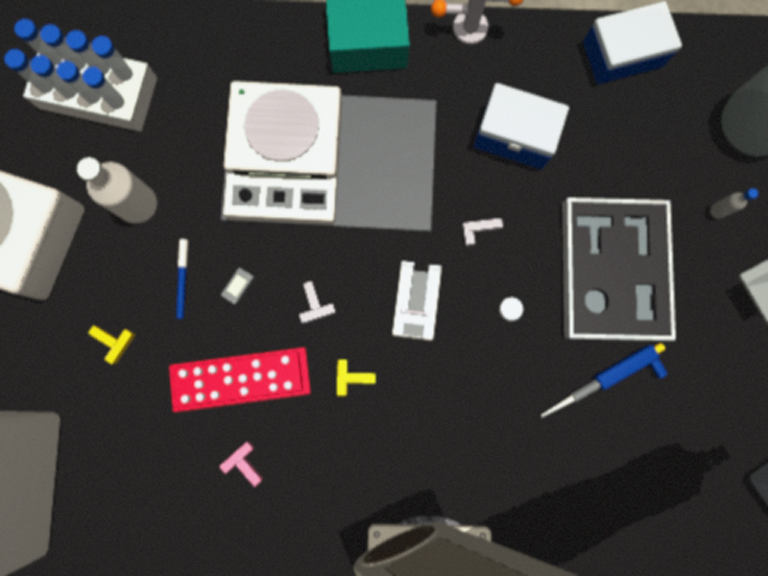

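The top picture (768-wide pixels) shows:
- White T key at (316,303). Look-alikes: yellow T's at (112,343) and (355,378), pink T at (241,464).
- L key at (482,230), pot at (512,308), grey seal box at (237,285).
- Monitor at (417,300), tray at (620,268), balance at (282,150).

So all four tools are present. Next I'll make a close crop and measure.

```bash
cat > h.py <<'E'
from workcell import bot
import cv2,numpy as np
def cloud(name,p=None,d=None):
    if p is None: p,d=bot.camera(name)
    c=bot.get_calibration(name); f=p.shape[0]/2/np.tan(np.radians(c['vfov']/2))
    v,u=np.mgrid[:p.shape[0],:p.shape[1]]
    X=np.stack([(u-c['cx'])/f*d,(v-c['cy'])/f*d,d],-1)
    W=(X-c['t'])@c['R']
    W[d<=0]=np.nan
    return p,W
def proj(name,P):
    c=bot.get_calibration(name); f=192/np.tan(np.radians(c['vfov']/2))
    q=np.asarray(P)@c['R'].T+c['t']; return q[...,:2]/q[...,2:]*f+[c['cx'],c['cy']]
def blob(p,W,x0,x1,y0,y1,z0,z1):
    m=(W[...,0]>x0)&(W[...,0]<x1)&(W[...,1]>y0)&(W[...,1]<y1)&(W[...,2]>z0)&(W[...,2]<z1)
    return m,W[m]
def rect(P):
    (c,s,a)=cv2.minAreaRect((P[:,:2]*1000).astype(np.float32)); return np.round(c,1),np.round(s,1),round(a,1)
E
python3 - <<'E'
from h import *
z=np.load('top0.npz'); p,W=cloud('top',z['p'],z['d'])
np.set_printoptions(precision=4,suppress=True)
k=1.5
def at(u,v):
    return W[int(v/k),int(u/k)]
for n,(u,v) in dict(tkey=(316,303),lkey=(482,230),pot=(512,308),seal=(237,285),mon=(417,300),tray=(620,268),on=(245,196),pr=(279,197),ze=(313,198),pan=(282,125),bench=(450,400),mat=(385,150),y1=(112,343),y2=(355,378),legtip=(417,272),tip=(520,115),pip=(610,370),cutpot=(595,301),rim=(569,270)).items():
    print(n,at(u,v))
# bright / nonbench blobs at heights
m=np.nan_to_num(W[...,2])>0.008
m&=~(np.abs(W[...,2])>0.4)
n,l,st,c=cv2.connectedComponentsWithStats(m.astype(np.uint8))
for i in range(1,n):
    if st[i,4]>25:
        P=W[l==i]; print(i,st[i],np.round(np.median(P,0),3),'zmax',np.round(np.percentile(P[:,2],95),3),rect(P))
cr=p[130:250,120:370]; cv2.imwrite('pics/crop0.png',cv2.resize(cr,None,fx=3.2,fy=3.2,interpolation=cv2.INTER_CUBIC))
E
```

```text
tkey [0.4434 0.1911 0.0148]
lkey [ 0.5747 -0.0817  0.0084]
pot [ 0.4428 -0.1288  0.0228]
seal [0.4694 0.3185 0.0184]
mon [0.4512 0.0253 0.0242]
tray [ 0.5122 -0.3034  0.0339]
on [0.6119 0.3077 0.0489]
pr [0.6117 0.2527 0.046 ]
ze [0.6111 0.1995 0.0445]
pan [0.7225 0.2488 0.074 ]
bench [ 0.2933 -0.0326 -0.0013]
mat [0.7107 0.0848 0.0019]
y1 [0.3723 0.5147 0.0175]
y2 [0.3237 0.1238 0.0182]
legtip [nan nan nan]
tip [ 0.7476 -0.1298  0.0836]
pip [ 0.347  -0.2853  0.0248]
cutpot [ 0.4593 -0.2662  0.0162]
rim [ 0.5053 -0.2201  0.0329]
1 [ 217    0   56   47 2384] [0.88  0.118 0.078] zmax 0.082 (array([898.2, 117.4]), array([ 90.6, 130.1]), 5.7)
2 [287   0  62  27 533] [ 0.932 -0.052  0.065] zmax 0.102 (array([936.4, -59.3]), array([ 45.8, 144.1]), 2.0)
3 [ 389    1   65   54 2367] [ 0.887 -0.322  0.073] zmax 0.077 (array([ 899.8, -329.4]), array([ 87.4, 128.3]), 17.3)
4 [   3   13  100   73 4428] [0.781 0.559 0.088] zmax 0.144 (array([800.3, 579.2]), array([184.8, 102. ]), 79.1)
13 [ 482   43   30   61 1279] [ 0.759 -0.502  0.071] zmax 0.131 (array([ 765.8, -519.9]), array([122.8,  48.1]),
[... 1645 characters left out ...]
-279.1]), array([ 54.6, 220.7]), 18.8)
52 [ 115  234   87   37 2212] [0.319 0.31  0.024] zmax 0.038 (array([319.2, 310.1]), array([ 62.1, 200.4]), 8.8)
53 [225 240  25  23 251] [0.326 0.138 0.017] zmax 0.02 (array([326.5, 121.6]), array([52.7, 57.9]), 2.0)
56 [   0  274   40  110 3654] [0.163 0.589 0.092] zmax 0.156 (array([164.6, 596.3]), array([229.3,  72.8]), 19.0)
59 [147 295  28  29 290] [0.186 0.295 0.017] zmax 0.02 (array([180.3, 290.9]), array([59.8, 56.4]), 43.9)
60 [500 309  12  27 181] [ 0.179 -0.519  0.026] zmax 0.05 (array([ 173.1, -524.8]), array([26.9, 60.5]), 86.5)
61 [ 236  348   93   36 2368] [0.129 0.037 0.29 ] zmax 0.389 (array([112.9,   8.7]), array([ 89.7, 202.2]), 5.2)
```

View pics/crop0.png

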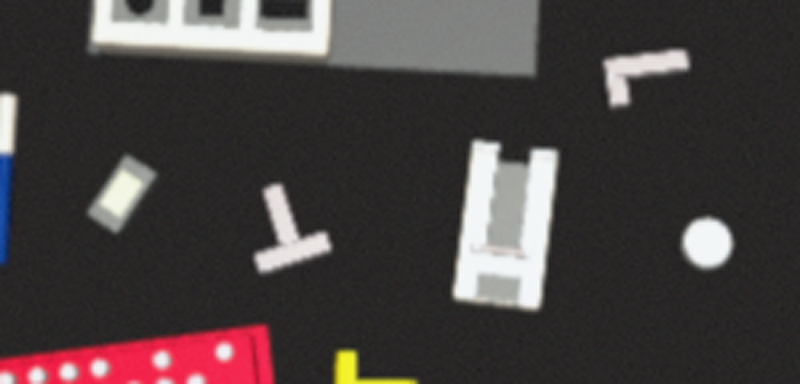

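Crop (800 px wide): only one white T, at (290,235), L at (640,75), seal box at (122,193), pot at (707,242). The monitor is at (505,230) with its leg on top and free end towards the balance. The yellow item at (365,370) and the pink T stay untouched. Now I'll fit precise poses.

```bash
cat > fit.py <<'E'
from h import *
from scipy.optimize import minimize
np.set_printoptions(precision=4,suppress=True)
def box(x0,x1,y0,y1,z0,z1):
    return np.array([[x,y,z] for x in(x0,x1) for y in(y0,y1) for z in(z0,z1)])
def cyl(r,z0,z1):
    a=np.linspace(0,2*np.pi,40); return np.array([[r*np.cos(t),r*np.sin(t),z] for t in a for z in(z0,z1)])
mm=1e-3
S=dict(pot=[cyl(18*mm,0,22*mm)],sealbox=[box(-27,27,-14,14,0,20)*mm],
 tkey=[box(-30,16,-7,7,0,18)*mm,box(16,30,-28,28,0,18)*mm],
 lkey=[box(-32,32,-7,7,0,18)*mm,box(18,32,-7,29,0,18)*mm],
 monitor=[box(-62,62,-33,33,0,18)*mm], tray=[box(-115,115,-85,85,0,32)*mm],
 mat=[box(0,230,-251,101,0,3)*mm])
def xf(P,q,z):
    c,s=np.cos(q[2]),np.sin(q[2]); return np.c_[P[:,0]*c-P[:,1]*s+q[0],P[:,0]*s+P[:,1]*c+q[1],P[:,2]+z]
SS=8
def render(cam,shape,q,z,win):
    u0,v0,u1,v1=win; im=np.zeros(((v1-v0)*SS,(u1-u0)*SS),np.uint8)
    for P in S[shape]:
        uv=(proj(cam,xf(P,q,z))+0.5-[u0,v0])*SS
        h=cv2.convexHull(uv.astype(np.float32)); cv2.fillPoly(im,[np.round((h-0.5)*16).astype(np.int32)],255,shift=4)
    return cv2.resize(im,(u1-u0,v1-v0),interpolation=cv2.INTER_AREA)/255.
def soft(p,win,lo,hi,ch=None):
    u0,v0,u1,v1=win; g=p[v0:v1,u0:u1].astype(float); g=g.min(-1) if ch is None else g[...,ch]
    return np.clip((g-lo)/(hi-lo),0,1)
def fit(cam,p,shape,q0,z=0.,pad=14,lo=50,hi=150,blur=0.7):
    uv=np.vstack([proj(cam,xf(P,q0,z)) for P in S[shape]])
    a=np.floor(uv.min(0)-pad).astype(int);b=np.ceil(uv.max(0)+pad).astype(int)
    a=np.maximum(a,0); win=(a[0],a[1],min(b[0],512),min(b[1],384))
    g=soft(p,win,lo,hi)
    f=lambda q:np.abs(cv2.GaussianBlur(render(cam,shape,q,z,win),(0,0),blur)-g).sum()
    best=None
    for dy in(0,.1,-.1):
        q=np.array(q0,float)+[0,0,dy]
        r=minimize(f,q,method='Nelder-Mead',options=dict(initial_simplex=np.array([q,q+[.006,0,0],q+[0,.006,0],q+[0,0,.12]]),xatol=1e-5,fatol=1e-4,maxiter=300))
        if best is None or r.fun<best.fun: best=r
    return best.x,best.fun/render(cam,shape,best.x,z,win).sum()
E
python3 - <<'E'
from fit import *
D={n:np.load(n+'0.npz')['p'] for n in('top','scene')}
q0=dict(pot=(.443,-.128,0),sealbox=(.47,.319,-.6),tkey=(.45,.197,2.8+.2),lkey=(.585,-.08,1.7),monitor=(.452,.026,3.05),tray=(.513,-.305,0))
import math
for s,q in q0.items():
    for c in D:
        if s=='lkey':
            rs=[fit(c,D[c],s,(q[0],q[1],a)) for a in(1.4,1.7,3.0,-1.5)]
        elif s=='tkey': rs=[fit(c,D[c],s,(q[0],q[1],a)) for a in(2.8,3.3,0,)]
        elif s=='sealbox': rs=[fit(c,D[c],s,(q[0],q[1],a)) for a in(.6,-.6)]
        else: rs=[fit(c,D[c],s,q)]
        r=min(rs,key=lambda r:r[1]); print(s,c,r)
for c in D: print(c,'pos',-bot.get_calibration(c)['R'].T@bot.get_calibration(c)['t'])
p=D['top'];cv2.imwrite('pics/tray0.png',cv2.resize(p[125:235,370:455],None,fx=5.4,fy=5.4,interpolation=cv2.INTER_CUBIC))
cv2.imwrite('pics/mon0.png',cv2.resize(p[165:235,255:305],None,fx=8,fy=8,interpolation=cv2.INTER_CUBIC))
E
```

```text
pot top (array([ 0.4428, -0.1301,  0.1915]), np.float64(0.11193234129504542))
pot scene (array([ 0.4435, -0.1279,  0.163 ]), np.float64(1.2842754227718935))
sealbox top (array([ 0.4703,  0.3211, -0.5393]), np.float64(0.15527549478557354))
sealbox scene (array([ 0.4694,  0.324 , -0.5766]), np.float64(3.1671827834060737))Traceback (most recent call last):
  File "<stdin>", line 9, in <module>
  File "fit.py", line 35, in fit
    r=minimize(f,q,method='Nelder-Mead',options=dict(initial_simplex=np.array([q,q+[.006,0,0],q+[0,.006,0],q+[0,0,.12]]),xatol=1e-5,fatol=1e-4,maxiter=300))
    res = _minimize_neldermead(fun, x0, args, callback, bounds=bounds,
                               **options)
    fxr = func(xr)
    fx = function(np.copy(x), *(wrapper_args + args))
  File "fit.py", line 31, in <lambda>
    f=lambda q:np.abs(cv2.GaussianBlur(render(cam,shape,q,z,win),(0,0),blur)-g).sum()
                                       ~~~~~~^^^^^^^^^^^^^^^^^^^
  File "fit.py", line 20, in render
    uv=(proj(cam,xf(P,q,z))+0.5-[u0,v0])*SS
        ~~~~^^^^^^^^^^^^^^^
  File "h.py", line 12, in proj
    c=bot.get_calibration(name); f=192/np.tan(np.radians(c['vfov']/2))
ValueError: time passes only in moves, steps and waits
```

```bash
python3 - <<'E'
from workcell import bot
import pickle
pickle.dump({n:bot.get_calibration(n) for n in('top','scene')},open('cal.pkl','wb'))
E
sed -i 's/bot.get_calibration(name)/CAL[name]/; 2a import pickle; CAL=pickle.load(open("cal.pkl","rb"))' h.py
cat > loc.py <<'E'
from fit import *
def loc(D,q0):
    out={}
    for s,qs in q0.items():
        for c in D:
            r=min([fit(c,D[c],s,q,pad=14 if c=='top' else 5) for q in qs],key=lambda r:r[1]); print(s,c,r[0],round(r[1],3)); out[s,c]=r[0]
    return out
E
python3 - <<'E'
from loc import *
D={n:np.load(n+'0.npz')['p'] for n in('top','scene')}
e=lambda x,y,*a:[(x,y,t) for t in a]
loc(D,dict(pot=e(.443,-.130,0),sealbox=e(.47,.321,-.54),tkey=e(.45,.195,3.3,2.8,0.3),lkey=e(.58,-.08,1.4,1.7,0.1,3.3,-1.5),monitor=e(.452,.026,3.05),tray=e(.513,-.305,0)))
for c in D: print(c,'pos',-CAL[c]['R'].T@CAL[c]['t'])
p=D['top'];cv2.imwrite('pics/tray0.png',cv2.resize(p[125:235,370:455],None,fx=5.4,fy=5.4,interpolation=cv2.INTER_CUBIC))
cv2.imwrite('pics/mon0.png',cv2.resize(p[165:235,255:305],None,fx=8,fy=8,interpolation=cv2.INTER_CUBIC))
E
```

```text
pot top [ 0.443 -0.13   0.   ] 0.111
pot scene [ 0.4432 -0.1278 -0.0797] 0.368
sealbox top [ 0.47    0.3211 -0.5402] 0.156
sealbox scene [ 0.4692  0.3239 -0.5633] 0.596
tkey top [0.4501 0.1959 3.4834] 0.131
tkey scene [0.4495 0.1977 3.4893] 0.352
lkey top [ 0.5832 -0.0827  1.722 ] 0.095
lkey scene [ 0.5818 -0.0794  1.7115] 1.212
monitor top [0.4533 0.0255 3.0404] 0.083
monitor scene [0.4564 0.0273 3.0401] 0.344
tray top [ 0.5126 -0.3082  0.0012] 0.597
tray scene [ 0.5146 -0.304   0.0094] 0.59
top pos [0.321  0.0839 1.0858]
scene pos [ 1.2829 -0.4216  0.5765]
```

View pics/tray0.png

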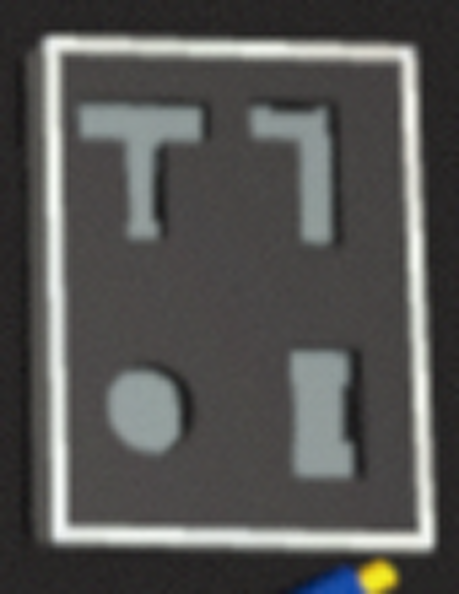

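View pics/mon0.png

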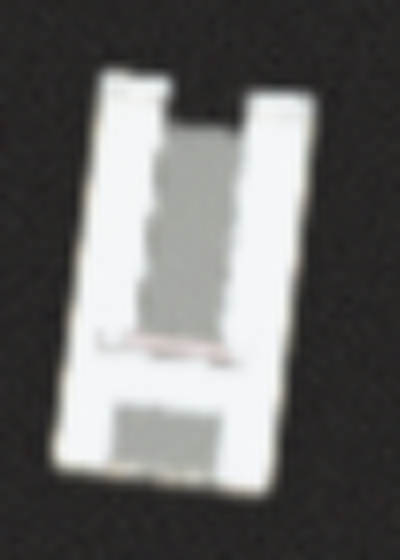

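The tray crop shows the T cutout (140,160), L (305,170), round (148,408), rectangle (325,412). The monitor crop shows the leg's dark foot at (205,100), far from the robot. Now I'll fit the tray, cutouts and balance.

```bash
cat > tray.py <<'E'
from fit import *
def fill(p,lo,u,v):
    m=(p.min(-1)>lo).astype(np.uint8)
    n,l,st,c=cv2.connectedComponentsWithStats(m)
    i=l[v,u]; mm_=(l==i).astype(np.uint8); cs,_=cv2.findContours(mm_,cv2.RETR_EXTERNAL,cv2.CHAIN_APPROX_NONE)
    o=np.zeros_like(m); cv2.drawContours(o,cs,-1,1,-1); return o,cs
def hole(cam,parts,q,zf,zt,win,g=2e-3):
    u0,v0,u1,v1=win; ims=[]
    for z in(zf,zt):
        im=np.zeros(((v1-v0)*SS,(u1-u0)*SS),np.uint8)
        for P in parts:
            uv=(proj(cam,xf(np.c_[P,np.full(len(P),z)],q,0))+0.5-[u0,v0])*SS
            cv2.fillPoly(im,[np.round((cv2.convexHull(uv.astype(np.float32))-0.5)*16).astype(np.int32)],255,shift=4)
        ims.append(im)
    return cv2.resize(np.minimum(*ims),(u1-u0,v1-v0),interpolation=cv2.INTER_AREA)/255.
def pad2(P,g=2e-3):
    P=P[:,:2]; c=P.mean(0); return P+np.sign(P-c)*g
E
python3 - <<'E'
from tray import *
p=np.load('top0.npz')['p']
o,cs=fill(p,110,379,180)
print(o.sum())
S['top']=[box(-115,115,-85,85,32,32)*mm]
win=(365,120,465,240)
g=o[120:240,365:465].astype(float)
f=lambda q:np.abs(render('top','top',q,0,win)-g).sum()
q=np.array([.5126,-.306,0.])
r=minimize(f,q,method='Nelder-Mead',options=dict(initial_simplex=np.array([q,q+[.006,0,0],q+[0,.006,0],q+[0,0,.05]]),xatol=1e-5,fatol=1e-4))
print('tray',r.x,r.fun); t=r.x
parts=dict(pot=([np.array([[20*mm*np.cos(a),20*mm*np.sin(a)] for a in np.linspace(0,6.28,40)])],.018,(-.055,.043)),
 sealbox=([pad2(box(-27,27,-14,14,0,0)*mm)],.020,(-.055,-.043)),
 tkey=([pad2(box(-30,16,-7,7,0,0)*mm),pad2(box(16,30,-28,28,0,0)*mm)],.022,(.055,.043)),
 lkey=([pad2(box(-32,32,-7,7,0,0)*mm),pad2(box(18,32,-7,29,0,0)*mm)],.022,(.055,-.043)))
yaw=t[2]; R=np.array([[np.cos(yaw),-np.sin(yaw)],[np.sin(yaw),np.cos(yaw)]])
for k,(P,zf,off) in parts.items():
    g=np.clip((p[120:240,365:465].min(-1).astype(float)-75)/(135-75),0,1)
    x0=t[:2]+R@off
    uv=proj('top',np.r_[x0,zf]).astype(int)-[365,120]
    w=np.zeros_like(g); w[max(uv[1]-22,0):uv[1]+22,max(uv[0]-18,0):uv[0]+18]=1
    f=lambda q:(np.abs(cv2.GaussianBlur(hole('top',P,q if len(q)>2 else (*q,yaw),zf,.032,win),(0,0),.6)-g)*w).sum()
    best=min((minimize(f,np.r_[x0+np.array([a,b])*.008,yaw],method='Nelder-Mead',options=dict(initial_simplex=np.r_[x0+np.array([a,b])*.008,yaw]+np.array([[0,0,0],[.005,0,0],[0,.005,0],[0,0,.05]]),xatol=1e-5,fatol=1e-4)) for a in(-1,0,1) for b in(-1,0,1)),key=lambda r:r.fun)
    print(k,best.x,'tray frame mm',1000*R.T@(best.x[:2]-t[:2]),best.fun)
# balance deck keys: dark pads
_,W=cloud('top',p,np.load('top0.npz')['d'])
o,cs=fill(p,130,188,60); c=cs[0][:,0]; print('bal rect px',cv2.minAreaRect(c))
cv2.imwrite('pics/bal0.png',cv2.resize(p[45:160,140:300],None,fx=4.8,fy=4.8,interpolation=cv2.INTER_CUBIC))
E
```

```text
6651
tray [ 0.512  -0.3043  0.0039] 233.7294117647059
pot [ 0.4565 -0.264  -0.0164] tray frame mm [-55.4234  40.5856] 211.54627428666453
sealbox [ 0.4569 -0.3435  0.0088] tray frame mm [-55.273  -38.9623] 81.94994004392873
tkey [ 0.5664 -0.2637 -0.0068] tray frame mm [54.5471 40.4363] 270.37267155822116
lkey [ 0.565  -0.3442 -0.0134] tray frame mm [ 52.7943 -40.1107] 150.9393630619298
bal rect px ((187.8169403076172, 84.7953872680664), (74.94000244140625, 58.964637756347656), 3.1798300743103027)
```

View pics/bal0.png

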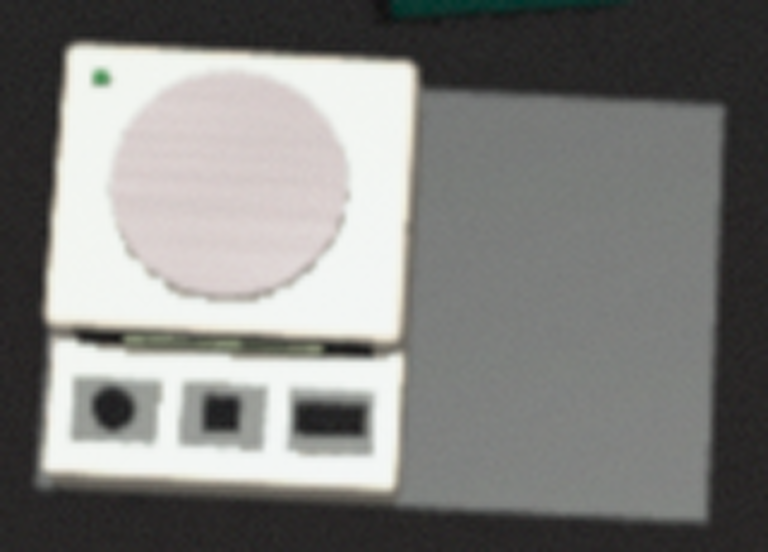

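Balance crop: ON at (113,408), PRINT at (221,413), ZERO at (329,419). The free mat corner is at (708,520) and its back corner at (724,104).

```bash
cat >> h.py <<'E'
def plane(name,u,v,z):
    c=CAL[name]; f=192/np.tan(np.radians(c['vfov']/2))
    r=c['R'].T@np.array([(u-c['cx'])/f,(v-c['cy'])/f,1]); o=-c['R'].T@c['t']
    return (o+r*(z-o[2])/r[2])
E
python3 - <<'E'
from fit import *
p=np.load('top0.npz')['p']
# key centroids: dark blobs on grey pads
g=p.min(-1).astype(float)
K={}
for n,(u,v) in dict(on=(163.5,130),pr=(185.9,131),ze=(208.4,132.2)).items():
    w=g[int(v)-7:int(v)+8,int(u)-11:int(u)+12]; d=np.clip(110-w,0,80)
    # mask to component around centre
    n_,l,_,_=cv2.connectedComponentsWithStats((d>15).astype(np.uint8)); d=d*(l==l[7,11])
    vv,uu=np.mgrid[:15,:23]; cu=(d*uu).sum()/d.sum()+int(u)-11; cv_=(d*vv).sum()/d.sum()+int(v)-7
    K[n]=plane('top',cu,cv_,.047); print(n,cu,cv_,K[n])
ax=K['on']-K['ze']; yaw=np.arctan2(-ax[0],ax[1]); print('yaw',yaw,'span',np.linalg.norm(ax))
R=np.array([[np.cos(yaw),-np.sin(yaw)],[np.sin(yaw),np.cos(yaw)]])
c=(K['on']+K['pr']+K['ze'])[:2]/3
print('bal origin from keys',c-R@[.034,0])
O=c-R@[.034,0]
for n,(x,y) in dict(nearfree=(708,520),farfree=(724,104)).items():
    P=plane('top',(x+.5)/4.8-.5+140,(y+.5)/4.8-.5+45,.003); print(n,R.T@(P[:2]-O),'expect 0/230,-251')
print('free mid',O+R@[.085,-.17])
E
```

```text
on 163.0866310160428 129.65828877005347 [0.6133 0.308  0.047 ]
pr 185.61756373937678 130.744412968209 [0.6121 0.2535 0.047 ]
ze 208.24124056999162 131.95440067057837 [0.6106 0.1986 0.047 ]
yaw -0.02491270563765804 span 0.10936041984387843
bal origin from keys [0.578  0.2542]
nearfree [ 0.0021 -0.2511] expect 0/230,-251
farfree [ 0.2323 -0.2509] expect 0/230,-251
free mid [0.6587 0.0821]
```

```bash
python3 -m inch '[[0,0,0,0,0,-0.047,1],[0,0,0,0,0,-0.047,1],[0,0,0,0,0,-0.047,1],[0,0,0,0,0,-0.047,1],[0,0,0,0,0,-0.047,1],[0,0,0,0,0,-0.047,1],[0,0,0,0,0,-0.047,1],[0,0,0,0,0,-0.047,1]]'; python3 -m inch '[[0,0,0,0,0,-0.047,1],[0,0,0,0,0,-0.047,1],[0,0,0,0,0,-0.047,1],[0,0,0,0,0,-0.047,1],[0,0,0,0,0,-0.047,1],[0,0,0,0,0,-0.047,1],[0,0,0,0,0,-0.047,1],[0,0,0,0,0,-0.047,1]]'; python3 -m inch '[[0,0,0,0,0,-0.047,1],[0,0,0,0,0,-0.034,1],[0,0,0,0,0,0,1],[1,0.41,0,0,0,0,1],[1,0.41,0,0,0,0,1],[1,0.41,0,0,0,0,1],[1,0.41,0,0,0,0,1],[1,0.41,0,0,0,0,1]]'
cat > st.py <<'E'
from h import *
from scipy.spatial.transform import Rotation as Ro
import sys,json
np.set_printoptions(precision=4,suppress=True)
o=bot.get_obs(); R=Ro.from_quat(o['tool_rot'])
print('t',round(float(o['clock']),2),'tcp',o['eef_pos'],'F',np.round(o['ft_force'],1),'w',round(float(o['grip_width']),4),'q',np.round(o['joint_pos'],3))
print(' toolx',R.apply([1,0,0]),'z',R.apply([0,0,1]))
open('log.jsonl','a').write(json.dumps([o['joint_pos'].tolist(),o['eef_pos'].tolist(),o['tool_rot'].tolist()])+'\n')
a=[float(x) for x in sys.argv[1:]]
# args: target x y z [yaw_of_toolx_deg pitch_deg]; pitch: 90=down, <90 forward-ish
if len(a)>=3:
    d=np.array(a[:3])-o['eef_pos']; print(' shift units (tool axes)',R.inv().apply(d)/.025)
if len(a)>=4:
    yaw=np.radians(a[3]); x=np.array([np.cos(yaw),np.sin(yaw),0])
    h=np.cross(x,[0,0,1.]) # horizontal, right-hand of x ; for yaw 90 -> +x world
    p=np.radians(a[4] if len(a)>4 else 90); z=np.cos(p)*h-np.sin(p)*np.array([0,0,1]); y=np.cross(z,x)
    T=Ro.from_matrix(np.c_[x,y,z]); rv=(R.inv()*T).as_rotvec(); print(' turn units',rv/np.pi,'deg',np.degrees(rv))
    print(' shift units in TARGET axes',T.inv().apply(d)/.025)
E
python3 st.py .613 .308 .10 84.2
```

```text
clock: 0.9
eef_pos: [0.2055, -0.4554, 0.2307]
tool_rot: [1.0, 0.02, -0.0, -0.001]
ft_force: [0.4, 0.5, 0.3]
grip_width: -0.0002
clock: 1.7
eef_pos: [0.2054, -0.4554, 0.2308]
tool_rot: [0.819, 0.574, 0.0, -0.001]
ft_force: [-0.3, 0.2, 0.6]
grip_width: -0.0001
clock: 2.5
eef_pos: [0.2694, -0.3355, 0.2311]
tool_rot: [0.743, 0.669, 0.0, -0.0]
ft_force: [0.7, 0.2, 0.3]
grip_width: -0.0004
t 2.5 tcp [ 0.2694 -0.3355  0.2311] F [0.7 0.2 0.3] w -0.0004 q [-0.894  0.103 -0.164  1.305  0.    -0.79 ]
 toolx [0.1037 0.9946 0.0004] z [-0.0002  0.0004 -1.    ]
 shift units (tool axes) [27.0223 11.0024  5.2503]
 turn units [-0.0001 -0.0001 -0.0008] deg [-0.0162 -0.0219 -0.151 ]
 shift units in TARGET axes [26.9952 11.0721  5.2431]
```

```bash
python3 -m inch '[[1,0.41,0,0,0,0,1],[1,0.41,0,0,0,0,1],[1,0.41,0,0,0,0,1],[1,0.41,0,0,0,0,1],[1,0.41,0,0,0,0,1],[1,0.41,0,0,0,0,1],[1,0.41,0,0,0,0,1],[1,0.41,0,0,0,0,1]]'; python3 -m inch '[[1,0.41,0.2,0,0,0,1],[1,0.41,0.2,0,0,0,1],[1,0.41,0.2,0,0,0,1],[1,0.41,0.2,0,0,0,1],[1,0.41,0.2,0,0,0,1],[1,0.41,0.2,0,0,0,1],[1,0.41,0.2,0,0,0,1],[1,0.41,0.2,0,0,0,1]]'; python3 -m inch '[[1,0.41,0.4,0,0,0,1],[1,0.41,0.4,0,0,0,1],[1,0.41,0.4,0,0,0,1],[1,0.41,0.4,0,0,0,1],[1,0.41,0.4,0,0,0,1],[1,0.41,0.4,0,0,0,1],[1,0.41,0.4,0,0,0,1],[1,0.41,0.4,0,0,0,1]]';python3 st.py .613 .308 .06 84.2
```

```text
clock: 3.3
eef_pos: [0.3711, -0.1447, 0.2312]
tool_rot: [0.743, 0.67, -0.0, -0.0]
ft_force: [0.1, -0.3, -0.2]
grip_width: -0.0002
clock: 4.1
eef_pos: [0.4728, 0.0459, 0.1909]
tool_rot: [0.743, 0.67, -0.0, -0.0]
ft_force: [-0.2, -0.5, -0.3]
grip_width: 0.0002
clock: 4.9
eef_pos: [0.5745, 0.2366, 0.1104]
tool_rot: [0.743, 0.67, -0.0, -0.0]
ft_force: [-0.3, -0.5, 0.1]
grip_width: -0.0
t 4.9 tcp [0.5745 0.2366 0.1104] F [-0.3 -0.5  0.1] w -0.0 q [ 0.391  0.551  0.149  1.17  -0.     0.494]
 toolx [ 0.1033  0.9947 -0.0004] z [-0.0008 -0.0004 -1.    ]
 shift units (tool axes) [3.0024 1.2374 2.0132]
 turn units [-0.0002  0.0001 -0.0007] deg [-0.0428  0.025  -0.1292]
 shift units in TARGET axes [2.9988 1.2427 2.0155]
```

```bash
python3 -m inch '[[1,0.41,0.4,0,0,0,1],[1,0.41,0.5,0,0,0,1],[1,0.42,0.6,0,0,0,1],[0,0,0.3,0,0,0,1],[0,0,0.2,0,0,0,1],[0,0,0.2,0,0,0,1],[0,0,0.2,0,0,0,1],[0,0,0,0,0,0,1]]';python3 st.py .613 .308 .042 84.2
```

```text
clock: 5.7
eef_pos: [0.6123, 0.3061, 0.0511]
tool_rot: [0.742, 0.67, -0.0, -0.0]
ft_force: [0.4, 0.5, -0.1]
grip_width: 0.0002
t 5.7 tcp [0.6123 0.3061 0.0511] F [ 0.4  0.5 -0.1] w 0.0002 q [ 0.464  0.721  0.293  1.143 -0.     0.566]
 toolx [ 0.102   0.9948 -0.0005] z [-0.0007 -0.0004 -1.    ]
 shift units (tool axes) [0.0777 0.0185 0.3645]
 turn units [-0.0002  0.0002 -0.0003] deg [-0.0398  0.0299 -0.0556]
 shift units in TARGET axes [0.0775 0.0183 0.3645]
```

```bash
python3 -m inch '[[0.07,0,0.1,0,0,0,1],[0,0,0.08,0,0,0,1],[0,0,0.06,0,0,0,1],[0,0,0.05,0,0,0,1],[0,0,0.03,0,0,0,1],[0,0,0.02,0,0,0,1],[0,0,0,0,0,0,1],[0,0,0,0,0,0,1]]';python3 st.py .613 .308 .042 84.2
```

```text
clock: 6.5
eef_pos: [0.6133, 0.3089, 0.0432]
tool_rot: [0.742, 0.671, 0.0, 0.0]
ft_force: [1.2, -1.2, 3.9]
grip_width: -0.0002
t 6.5 tcp [0.6133 0.3089 0.0432] F [ 1.2 -1.2  3.9] w -0.0002 q [ 0.467  0.73   0.289  1.128 -0.     0.568]
 toolx [0.1007 0.9949 0.0004] z [ 0.0008  0.0003 -1.    ]
 shift units (tool axes) [-0.0386 -0.0071  0.0477]
 turn units [ 0.0003 -0.0001  0.0001] deg [ 0.0461 -0.0201  0.0179]
 shift units in TARGET axes [-0.0386 -0.0071  0.0478]
```

```bash
python3 -m inch '[[0,0,0.05,0,0,0,1],[0,0,0.03,0,0,0,1],[0,0,0,0,0,0,1],[0,0,0,0,0,0,1],[0,0,0,0,0,0,1],[0,0,0,0,0,0,1],[0,0,0,0,0,0,1],[0,0,0,0,0,0,1]]';python3 st.py
```

```text
clock: 7.3
eef_pos: [0.6133, 0.309, 0.0421]
tool_rot: [0.742, 0.671, 0.001, 0.0]
ft_force: [-1.1, -0.9, 8.5]
grip_width: -0.0004
t 7.3 tcp [0.6133 0.309  0.0421] F [-1.1 -0.9  8.5] w -0.0004 q [ 0.467  0.731  0.287  1.125 -0.     0.568]
 toolx [0.1007 0.9949 0.0007] z [ 0.0013  0.0005 -1.    ]
```

```bash
python3 - <<'E'
from h import *
z=np.load('top0.npz'); p,W=cloud('top',z['p'],z['d'])
yaw=3.0404; c,s=np.cos(yaw),np.sin(yaw)
m,P=blob(p,W,.36,.54,-.03,.09,-.01,.06)
L=np.c_[(P[:,0]-.4533)*c+(P[:,1]-.0255)*s,-(P[:,0]-.4533)*s+(P[:,1]-.0255)*c,P[:,2]]*1000
for x in range(-62,66,8):
    r=[]
    for y in range(-33,33,6):
        k=(abs(L[:,0]-x-4)<4)&(abs(L[:,1]-y-3)<3); r.append(round(float(np.median(L[k,2])),0) if k.any() else None)
    print(x,r)
E
python3 -m inch '[[0,0,-1,0,0,0,1],[0,0,-1,0,0,0,0.5],[-0.6,-0.2,-0.8,0,0,0,0],[-1,-0.25,0,0,0,0,-0.06],[-1,-0.25,0,0,0,0,-0.06],[-1,-0.25,0,0,0,0,-0.06],[-1,-0.25,0,0,0,0,-0.06],[-1,-0.25,0,0,0,0,-0.06]]';python3 st.py .505 .0203 .05 84.2
```

```text
-62 [5.0, 5.0, 6.0, 27.0, 28.0, 29.0, 27.0, 17.0, 4.0, 8.0, 5.0]
-54 [17.0, 16.0, 17.0, 26.0, 28.0, 29.0, 29.0, 22.0, 16.0, 17.0, 18.0]
-46 [18.0, 17.0, 17.0, 23.0, 24.0, 22.0, 21.0, 23.0, 16.0, 16.0, 17.0]
-38 [17.0, 18.0, 17.0, 22.0, 22.0, 21.0, 24.0, 22.0, 19.0, 18.0, 16.0]
-30 [16.0, 17.0, 18.0, 22.0, 22.0, 23.0, 23.0, 20.0, 16.0, 17.0, 18.0]
-22 [17.0, 17.0, 17.0, 21.0, 22.0, 21.0, 24.0, 20.0, 17.0, 19.0, 17.0]
-14 [16.0, 16.0, 18.0, 22.0, 22.0, 21.0, 21.0, 22.0, 16.0, 18.0, 17.0]
-6 [18.0, 19.0, 17.0, 20.0, 22.0, 23.0, 22.0, 22.0, 18.0, 17.0, 17.0]
2 [15.0, 17.0, 15.0, 22.0, 23.0, 23.0, 24.0, 21.0, 18.0, 17.0, 16.0]
10 [17.0, 17.0, 18.0, 23.0, 23.0, 24.0, 23.0, 20.0, 18.0, 17.0, 15.0]
18 [16.0, 18.0, 21.0, 24.0, 24.0, 24.0, 23.0, 26.0, 23.0, 20.0, 16.0]
26 [17.0, 19.0, 17.0, 18.0, 16.0, 18.0, 19.0, 17.0, 17.0, 18.0, 17.0]
34 [16.0, 17.0, 17.0, 16.0, 17.0, 18.0, 18.0, 17.0, 17.0, 17.0, 17.0]
42 [16.0, 16.0, 16.0, 18.0, 18.0, 18.0, 18.0, 19.0, 18.0, 17.0, 17.0]
50 [17.0, 17.0, 17.0, 18.0, 18.0, 19.0, 18.0, 18.0, 16.0, 17.0, 18.0]
58 [1.0, 13.0, -0.0, 0.0, 5.0, 8.0, 0.0, 5.0, 7.0, 1.0, 0.0]
clock: 8.1
eef_pos: [0.5616, 0.1723, 0.1097]
tool_rot: [0.742, 0.671, -0.001, -0.001]
ft_force: [0.1, 0.5, -0.4]
grip_width: 0.0454
t 8.1 tcp [0.5616 0.1723 0.1097] F [ 0.1  0.5 -0.4] w 0.0454 q [0.298 0.489 0.043 1.127 0.    0.398]
 toolx [ 0.1004  0.9949 -0.0005] z [-0.002  -0.0003 -1.    ]
 shift units (tool axes) [-6.2746 -1.6363  2.3958]
 turn units [-0.0006  0.0001  0.0002] deg [-0.1097  0.026   0.0376]
 shift units in TARGET axes [-6.2768 -1.6368  2.3898]
```

```bash
python3 -m inch '[[-1,-0.26,0.2,0,0,0,-0.06],[-1,-0.26,0.2,0,0,0,-0.06],[-1,-0.26,0.4,0,0,0,-0.06],[-1,-0.26,0.4,0,0,0,-0.06],[-1,-0.26,0.4,0,0,0,-0.06],[-1,-0.26,0.4,0,0,0,-0.06],[-0.28,-0.08,0.4,0,0,0,-0.06],[0,0,0,0,0,0,-0.06]]';python3 st.py .505 .0203 .0195 84.2
python3 - <<'E'
from h import *
for n in('scene','top'):
    p,d=bot.camera(n); np.savez(n+'1.npz',p=p,d=d)
    c=proj(n,[.505,.02,.03]).astype(int); print(n,c)
    cv2.imwrite(f'pics/{n}1.png',cv2.resize(p[c[1]-50:c[1]+50,c[0]-70:c[0]+70],None,fx=5,fy=5,interpolation=cv2.INTER_CUBIC))
E
```

```text
clock: 8.9
eef_pos: [0.5041, 0.0205, 0.0489]
tool_rot: [0.742, 0.67, -0.001, -0.002]
ft_force: [-0.6, -0.6, 0.1]
grip_width: 0.0449
t 8.9 tcp [0.5041 0.0205 0.0489] F [-0.6 -0.6  0.1] w 0.0449 q [ 0.04   0.41  -0.269  0.897  0.     0.143]
 toolx [ 0.1024  0.9947 -0.0001] z [-0.0043  0.0003 -1.    ]
 shift units (tool axes) [-0.0045  0.0399  1.177 ]
 turn units [-0.0014  0.     -0.0004] deg [-0.2457  0.0075 -0.0801]
 shift units in TARGET axes [-0.0047  0.0348  1.1772]
scene [237 182]
top [280 177]
```

View pics/scene1.png

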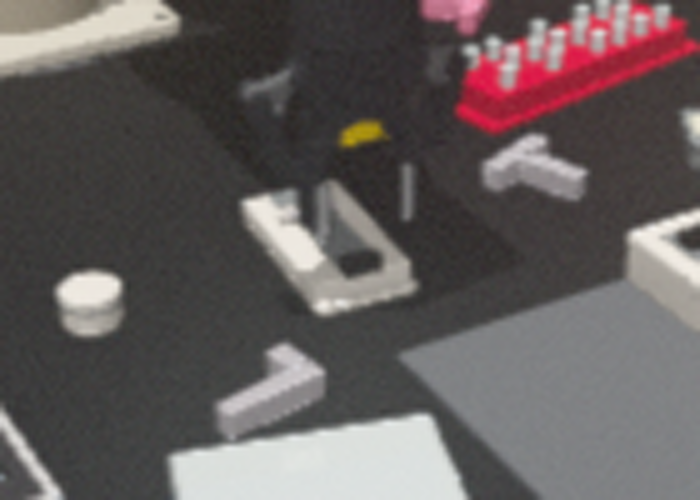

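View pics/top1.png

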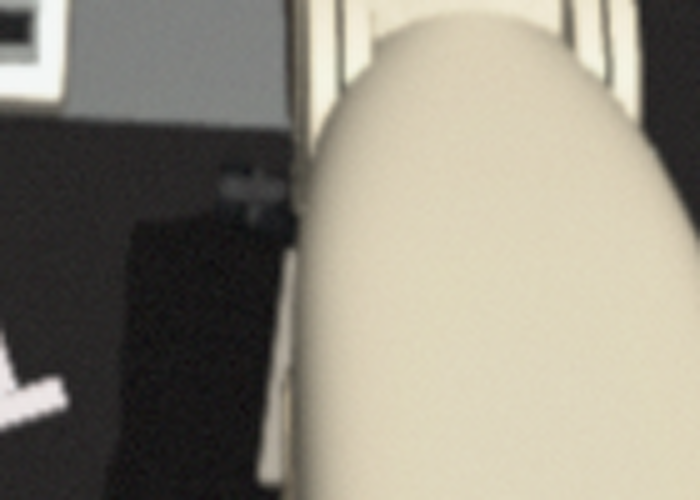

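Run:
```python
from h import *
o=np.array([237-70,182-50])
for y in(.0205-.0225,.0205+.0225):
  for z in(.049,.053,.068): print(y,z,(proj('scene',[.504+.1*(y-.0205),y,z])-o)*5)
for x in(-46,-52,-58):
  for m in((.4533,.0255),(.456,.0275)):
    print(x,m,(proj('scene',[m[0]-.9949*x/1000,m[1]+.101*x/1000,.0295])-o)*5)
```

```text
-0.0019999999999999983 0.049 [318.67715457 231.52559148]
-0.0019999999999999983 0.053 [318.47880181 225.6995048 ]
-0.0019999999999999983 0.068 [317.72739407 203.62889453]
0.043 0.049 [387.73987829 214.59439664]
0.043 0.053 [387.689438   208.82772094]
0.043 0.068 [387.49838976 186.98579329]
-46 (0.4533, 0.0255) [350.48060313 247.12035613]
-46 (0.456, 0.0275) [355.59151381 248.18944678]
-52 (0.4533, 0.0255) [354.58828257 251.77858012]
-52 (0.456, 0.0275) [359.72511733 252.85676983]
-58 (0.4533, 0.0255) [358.73136104 256.47694762]
-58 (0.456, 0.0275) [363.89437793 257.5643539 ]
```

Run:
```python
from h import *
p=np.load('scene1.npz')['p']
cv2.imwrite('pics/z1.png',cv2.resize(cv2.convertScaleAbs(p[150:200,205:265],alpha=1.5,beta=20),None,fx=12,fy=12,interpolation=cv2.INTER_CUBIC))
```

```text
(no output)
```

View pics/z1.png

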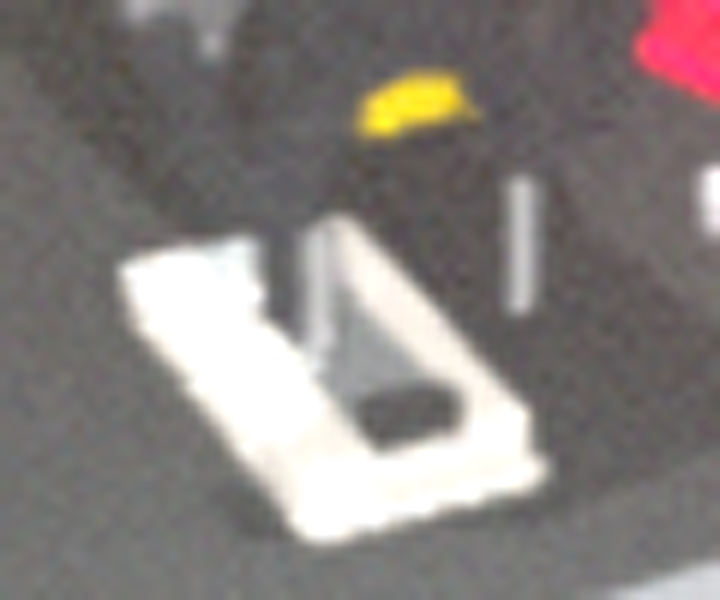

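```bash
python3 -m inch '[[0,0.03,0.4,0,0,0,-0.06],[0,0,0.4,0,0,0,-0.06],[0,0,0.25,0,0,0,-0.06],[0,0,0.1,0,0,0,-0.06],[0,0,0,0,0,0,1],[0,0,0,0,0,0,1],[0,0,0,0,0,0,1],[0,0,0,0,0,0,1]]';python3 st.py .505 .0203 .0195 84.2
```

```text
clock: 9.8
eef_pos: [0.5067, 0.0212, 0.0222]
tool_rot: [0.742, 0.671, 0.0, -0.0]
ft_force: [-0.9, 0.5, -0.9]
grip_width: 0.0236
t 9.8 tcp [0.5067 0.0212 0.0222] F [-0.9  0.5 -0.9] w 0.0236 q [ 0.042  0.447 -0.295  0.829  0.     0.142]
 toolx [0.1007 0.9949 0.0002] z [-0.0002  0.0002 -1.    ]
 shift units (tool axes) [-0.0408 -0.0648  0.107 ]
 turn units [-0.0001 -0.0001  0.0001] deg [-0.0137 -0.0127  0.023 ]
 shift units in TARGET axes [-0.0408 -0.0648  0.107 ]
```

```bash
python3 -m inch '[[0,0,0,0,0,0,1],[0,0,-0.222,-0.0239,0,0,1],[0,0,-0.222,-0.0239,0,0,1],[0,0,-0.222,-0.0239,0,0,1],[0,0,-0.222,-0.0239,0,0,1],[0,0,0,0,0,0,1],[0,0,0,0,0,0,1],[0,0,0,0,0,0,1]]';python3 st.py
python3 - <<'E'
from h import *
for n in('scene',):
    p,d=bot.camera(n); np.savez(n+'2.npz',p=p,d=d)
    cv2.imwrite(f'pics/{n}2.png',cv2.resize(cv2.convertScaleAbs(p[130:210,180:290],alpha=1.3,beta=20),None,fx=7,fy=7,interpolation=cv2.INTER_CUBIC))
E
```

```text
clock: 10.6
eef_pos: [0.505, 0.0213, 0.0441]
tool_rot: [0.734, 0.663, 0.1, 0.111]
ft_force: [-1.0, 0.9, -0.3]
grip_width: 0.0236
t 10.6 tcp [0.505  0.0213 0.0441] F [-1.   0.9 -0.3] w 0.0236 q [ 0.073  0.25  -0.596  0.43  -0.051  0.166]
 toolx [0.1008 0.9949 0.    ] z [ 0.2933 -0.0297 -0.9556]
```

View pics/scene2.png

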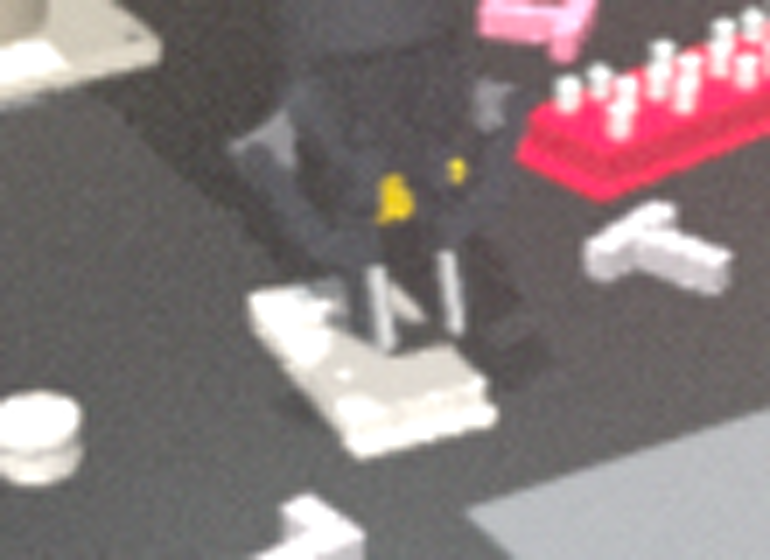

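The foot is held between the pads (410,330) and the leg is lifting. The slab stays flat.

```bash
python3 -m inch '[[0,0,-0.222,-0.0239,0,0,1],[0,0,-0.222,-0.0239,0,0,1],[0,0,-0.222,-0.0239,0,0,1],[0,0,-0.222,-0.0239,0,0,1],[0,0,-0.222,-0.0239,0,0,1],[0,0,-0.222,-0.0239,0,0,1],[0,0,0,0,0,0,1],[0,0,0,0,0,0,1]]';python3 st.py
python3 - <<'E'
from h import *
for n in('scene',):
    p,d=bot.camera(n); np.savez(n+'2.npz',p=p,d=d)
    cv2.imwrite(f'pics/{n}3.png',cv2.resize(cv2.convertScaleAbs(p[130:210,180:290],alpha=1.3,beta=20),None,fx=7,fy=7,interpolation=cv2.INTER_CUBIC))
E
```

```text
clock: 11.45
eef_pos: [0.4891, 0.0229, 0.0724]
tool_rot: [0.691, 0.624, 0.245, 0.271]
ft_force: [-0.7, -0.8, -0.8]
grip_width: 0.0236
t 11.45 tcp [0.4891 0.0229 0.0724] F [-0.7 -0.8 -0.8] w 0.0236 q [ 0.153  0.13  -1.053 -0.344 -0.172  0.188]
 toolx [ 0.1005  0.9949 -0.0005] z [ 0.6763 -0.0687 -0.7334]
```

View pics/scene3.png

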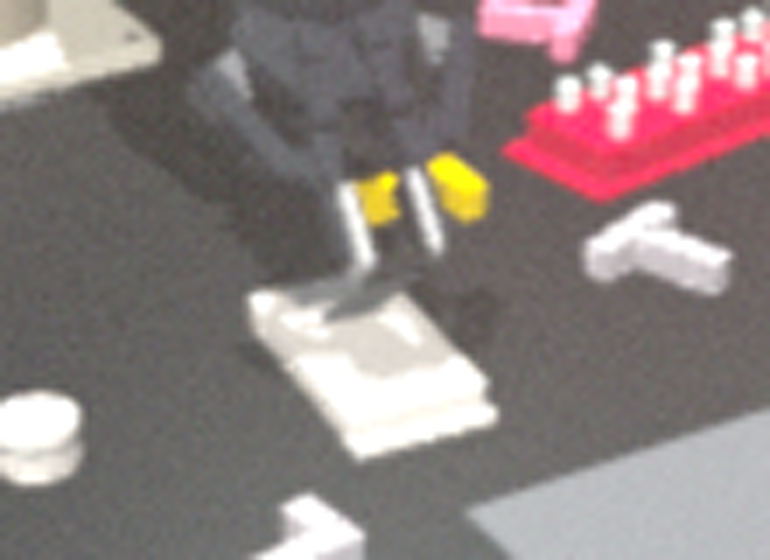

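The leg is up at about 43°, matching the commanded 0.75 rad arc. Release and retreat upward.

```bash
python3 -m inch '[[0,0,0,0,0,0,0],[0,0,0,0,0,0,-0.06],[0,0,0,0,0,0,-0.06],[0,0.3,-0.35,0,0,0,-0.06],[0,0.5,-0.55,0.02,0,0,-0.06],[0,0.5,-0.6,0.04,0,0,-0.06],[0,0.5,-0.7,0.04,0,0,-0.06],[0,0.5,-0.8,0.04,0,0,-0.06]]';python3 st.py
python3 - <<'E'
import json,numpy as np
from scipy.optimize import least_squares
D=[json.loads(l) for l in open('log.jsonl')]
Q=np.array([d[0] for d in D]);P=np.array([d[1] for d in D])
r=np.hypot(P[:,0],P[:,1]);z=P[:,2]
ok=abs(Q[:,4])<.02
print(np.round(np.degrees(np.arctan2(P[:,1],P[:,0])-Q[:,0]),2))
def model(x,Q):
    r0,h,a1,a2,b1,b2,e1,e2=x
    q2=Q[:,1];e=q2-Q[:,2];p=e+Q[:,3]
    f=lambda u,v,t:(u*np.cos(t)+v*np.sin(t),-u*np.sin(t)+v*np.cos(t))
    A=f(a1,a2,q2);B=f(b1,b2,e);C=f(e1,e2,p)
    return r0+A[0]+B[0]+C[0],h+A[1]+B[1]+C[1]
def res(x):
    m=model(x,Q[ok]); return np.r_[m[0]-r[ok],m[1]-z[ok],1e-3*(x-x0)]
x0=np.array([0,.2,0,.3,.3,0,.2,0]); s=least_squares(res,x0); print(np.round(s.x,4),np.abs(s.fun).max(),ok.sum())
E
```

```text
clock: 12.3
eef_pos: [0.4918, 0.0232, 0.1507]
tool_rot: [0.727, 0.658, 0.132, 0.146]
ft_force: [0.7, -0.3, -0.7]
grip_width: 0.0452
t 12.3 tcp [0.4918 0.0232 0.1507] F [ 0.7 -0.3 -0.7] w 0.0452 q [ 0.093  0.016 -0.569  0.597 -0.075  0.178]
 toolx [ 0.0997  0.995  -0.0011] z [ 0.3835 -0.0394 -0.9227]
[ 0.   -0.   -0.   -0.   -0.    0.01  0.02  0.01 -1.75 -6.08 -2.65]
[-0.      0.2259 -0.      0.4933  0.3914  0.0079  0.3901 -0.    ] 0.00019334347104490985 8
```

```bash
cat > kin.py <<'E'
import json,numpy as np
from scipy.optimize import least_squares
from scipy.spatial.transform import Rotation as Ro
f=lambda u,v,t:(u*np.cos(t)+v*np.sin(t),-u*np.sin(t)+v*np.cos(t))
def fk(x,Q,Z=None):
    r0,h,a1,a2,b1,b2,L5,L6=x
    q2=Q[:,1];e=q2-Q[:,2];p=e+Q[:,3]
    A=f(a1,a2,q2);B=f(b1,b2,e)
    r=r0+A[0]+B[0]+L5*np.cos(p);z=h+A[1]+B[1]-L5*np.sin(p)
    # local frame: dir d=(cos p,0,-sin p) , lateral y ; tool z = d cos q5 + s*y sin q5
    c5,s5=np.cos(Q[:,4]),np.sin(Q[:,4])
    X=np.c_[r+L6*c5*np.cos(p),L6*s5,z-L6*c5*np.sin(p)]
    c,s=np.cos(Q[:,0]),np.sin(Q[:,0])
    return np.c_[X[:,0]*c-X[:,1]*s,X[:,0]*s+X[:,1]*c,X[:,2]]
def load():
    D=[json.loads(l) for l in open('log.jsonl')]
    return np.array([d[0] for d in D]),np.array([d[1] for d in D]),Ro.from_quat([d[2] for d in D])
if __name__=='__main__':
    Q,P,R=load(); Z=R.apply([0,0,1])
    p=Q[:,1]-Q[:,2]+Q[:,3]
    zp=np.c_[np.cos(Q[:,4])*np.cos(p),np.sin(Q[:,4]),-np.cos(Q[:,4])*np.sin(p)]
    c,s=np.cos(Q[:,0]),np.sin(Q[:,0]); zw=np.c_[zp[:,0]*c-zp[:,1]*s,zp[:,0]*s+zp[:,1]*c,zp[:,2]]
    print('dir err',np.abs(zw-Z).max())
    x0=np.array([0,.2,0,.3,.3,0,.1,.2]); s=least_squares(lambda x:np.r_[(fk(x,Q)-P).ravel(),1e-4*(x-x0)],x0)
    print(np.round(s.x,4),np.abs(fk(s.x,Q)-P).max()); np.save('kin.npy',s.x)
E
python3 kin.py
```

```text
dir err 4.440892098500626e-16
[0.     0.2408 0.     0.4933 0.3914 0.008  0.1015 0.3035] 4.747218170647605e-09
```

The kinematics are identified exactly (position residual 5e-9 m). Next I'll check that the monitor stand-up motion (pitch ~37° to ~125°) is reachable.

```bash
cat > ik.py <<'E'
from kin import *
X=np.load('kin.npy')
LO=np.array([-2.72,-1.05,-1.09,-1.99,-1.42]);HI=np.array([2.72,1.87,1.28,2.15,1.44])
def zdir(Q):
    p=Q[:,1]-Q[:,2]+Q[:,3]
    zp=np.c_[np.cos(Q[:,4])*np.cos(p),np.sin(Q[:,4]),-np.cos(Q[:,4])*np.sin(p)]
    c,s=np.cos(Q[:,0]),np.sin(Q[:,0]); return np.c_[zp[:,0]*c-zp[:,1]*s,zp[:,0]*s+zp[:,1]*c,zp[:,2]]
def ik(P,Z,q0=None):
    best=None
    for g in ([q0] if q0 is not None else [])+[np.array([np.arctan2(P[1],P[0]),a,b,c,0.]) for a,b in((.5,-.3),(.9,.9),(0,-.9),(1.2,.3)) for c in(.5,1.3)]:
        g=np.clip(g,LO+.01,HI-.01)
        s=least_squares(lambda q:np.r_[(fk(X,q[None])[0]-P),.3*(zdir(q[None])[0]-Z)],g,bounds=(LO,HI))
        if best is None or s.cost<best.cost: best=s
        if s.cost<1e-10: break
    return best.x,np.sqrt(2*best.cost)
E
python3 - <<'E'
from ik import *
np.set_printoptions(precision=3,suppress=True)
def toolz(yaw,p): # yaw heading of forward dir (rad)
    p=np.radians(p); return np.array([np.cos(yaw)*np.cos(p),np.sin(yaw)*np.cos(p),-np.sin(p)])
mon=np.array([.4533,.0255]);yw=3.0404; xm=np.array([np.cos(yw),np.sin(yw)])
for g in(20,30,40,45):
  for p0 in(33,36,40,45):
    z=toolz(yw-np.pi,p0); G=np.r_[mon+xm*g/1000,.009]; T=G+.019*z
    print('grasp',g,p0,ik(T,z), 'tcp',T)
for xb in(15,30,45):
  for g in(20,40):
    for pf in(120,124,128):
      yb=-.025; z=toolz(yb,pf); O=np.array([.578,.2542]); R=np.array([[np.cos(yb),-np.sin(yb)],[np.sin(yb),np.cos(yb)]])
      L=O+R@[xb/1000,-.17]; G=np.r_[L+R@[.009,0],.003+.062+g/1000]; T=G+.019*z
      print('stand',xb,g,pf,ik(T,z),'tcp',T)
E
```

```text
grasp 20 33 (array([ 0.374,  0.452, -1.09 , -0.68 , -0.458]), np.float64(0.08384063718332083)) tcp [ 0.449  0.026 -0.001]
grasp 20 36 (array([ 0.325,  0.409, -1.09 , -0.623, -0.386]), np.float64(0.07392919725319587)) tcp [ 0.449  0.026 -0.002]
grasp 20 40 (array([ 0.274,  0.369, -1.09 , -0.563, -0.312]), np.float64(0.0599838616222833)) tcp [ 0.448  0.026 -0.003]
grasp 20 45 (array([ 0.226,  0.336, -1.09 , -0.5  , -0.242]), np.float64(0.04179971353477014)) tcp [ 0.447  0.026 -0.004]
grasp 30 33 (array([ 0.411,  0.433, -1.09 , -0.632, -0.495]), np.float64(0.08872381806581703)) tcp [ 0.439  0.027 -0.001]
grasp 30 36 (array([ 0.356,  0.388, -1.09 , -0.577, -0.415]), np.float64(0.07896192818950772)) tcp [ 0.439  0.027 -0.002]
grasp 30 40 (array([ 0.298,  0.347, -1.09 , -0.519, -0.333]), np.float64(0.06513588760827821)) tcp [ 0.438  0.027 -0.003]
grasp 30 45 (array([ 0.244,  0.314, -1.09 , -0.46 , -0.257]), np.float64(0.047028407437541685)) tcp [ 0.437  0.027 -0.004]
grasp 40 33 (array([ 0.453,  0.417, -1.09 , -0.585, -0.535]), np.float64(0.09329570836283196)) tcp [ 0.429  0.028 -0.001]
gr
[... 2308 characters left out ...]
ray([0.103, 1.086, 0.933, 1.939, 0.064]), np.float64(3.5159121159603738e-09)) tcp [0.618 0.083 0.069]
stand 45 20 124 (array([0.1  , 1.181, 1.102, 2.082, 0.07 ]), np.float64(1.3993203084770144e-11)) tcp [0.617 0.083 0.069]
stand 45 20 128 (array([0.097, 1.226, 1.17 , 2.15 , 0.076]), np.float64(0.00928888861445653)) tcp [0.616 0.083 0.07 ]
stand 45 40 120 (array([0.103, 1.078, 0.968, 1.981, 0.064]), np.float64(2.364473855902723e-08)) tcp [0.618 0.083 0.089]
stand 45 40 124 (array([0.1  , 1.178, 1.146, 2.129, 0.07 ]), np.float64(7.1440386981007884e-09)) tcp [0.617 0.083 0.089]
stand 45 40 128 (array([0.097, 1.19 , 1.145, 2.15 , 0.077]), np.float64(0.013742518000851018)) tcp [0.616 0.083 0.09 ]
```

Run:
```python
from ik import *
np.set_printoptions(precision=3,suppress=True)
def toolz(yaw,p):
    p=np.radians(p); return np.array([np.cos(yaw)*np.cos(p),np.sin(yaw)*np.cos(p),-np.sin(p)])
for p0 in(33,36,40,45,50):
  for x in(.44,.46,.48,.5,.52,.54,.56,.6):
    q,e=ik(np.array([x,.03,.012]),toolz(-.025,p0))
    if e<1e-4: print(p0,x,q); break
```

```text
33 0.6 [ 0.105  0.691 -1.033 -1.144 -0.109]
36 0.6 [ 0.102  0.622 -1.002 -0.992 -0.102]
40 0.56 [ 0.109  0.539 -1.055 -0.892 -0.102]
45 0.52 [ 0.115  0.431 -1.083 -0.724 -0.099]
50 0.5 [ 0.114  0.338 -1.051 -0.512 -0.089]
```

```bash
python3 st.py .4235 .0285 .10 84.2 90
python3 - <<'E'
from h import *
p,d=bot.camera('scene'); np.savez('scene4.npz',p=p,d=d)
cv2.imwrite('pics/scene4.png',cv2.resize(cv2.convertScaleAbs(p[110:210,170:300],alpha=1.3,beta=20),None,fx=6,fy=6,interpolation=cv2.INTER_CUBIC))
E
```

```text
t 12.3 tcp [0.4918 0.0232 0.1507] F [ 0.7 -0.3 -0.7] w 0.0452 q [ 0.093  0.016 -0.569  0.597 -0.075  0.178]
 toolx [ 0.0997  0.995  -0.0011] z [ 0.3835 -0.0394 -0.9227]
 shift units (tool axes) [-0.0582 -3.3099  0.8151]
 turn units [0.126  0.0002 0.0005] deg [22.6778  0.0444  0.0897]
 shift units in TARGET axes [-0.0641 -2.7396  2.0281]
```

View pics/scene4.png

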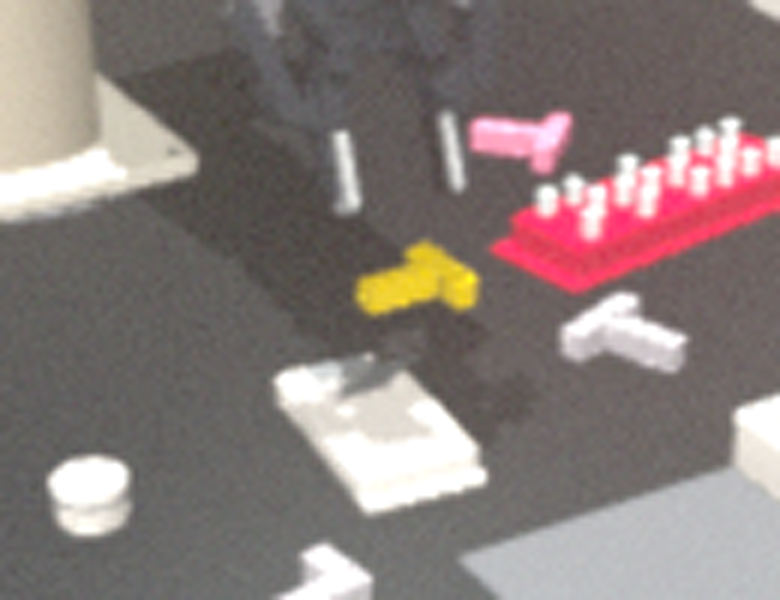

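```bash
python3 -m inch '[[0,0,0,0.042,0,0,-1],[0,0,0,0.042,0,0,-1],[0,0,0,0.042,0,0,-1],[0,-0.9,0.4,0,0,0,-1],[0,-0.9,0.5,0,0,0,-1],[-0.06,-0.94,0.6,0,0,0,-1],[0,0,0.53,0,0,0,-1],[0,0,0,0,0,0,-1]]';python3 st.py .4235 .0285 .004 84.2 90
```

```text
clock: 13.15
eef_pos: [0.4229, 0.0283, 0.0966]
tool_rot: [0.742, 0.671, -0.0, 0.001]
ft_force: [-0.9, -1.0, 0.7]
grip_width: 0.0857
t 13.15 tcp [0.4229 0.0283 0.0966] F [-0.9 -1.   0.7] w 0.0857 q [ 0.068  0.207 -0.417  0.947 -0.002  0.168]
 toolx [ 0.0997  0.995  -0.002 ] z [ 0.0006 -0.0021 -1.    ]
 shift units (tool axes) [0.0176 0.0214 3.7042]
 turn units [0.0003 0.0006 0.0004] deg [0.0471 0.1158 0.077 ]
 shift units in TARGET axes [0.0102 0.0244 3.7042]
```

```bash
python3 -m inch '[[0,0,0.8,0,0,0,-1],[0,0,0.8,0,0,0,-1],[0,0,0.8,0,0,0,-1],[0,0,0.6,0,0,0,-1],[0,0,0.4,0,0,0,-1],[0,0,0.22,0,0,0,-1],[0,0,0,0,0,0,-1],[0,0,0,0,0,0,-1]]';python3 st.py; python3 -m inch '[[0,0,0,0,0,0,0],[0,0,0,0,0,0,0.5],[0,0,0,0,0,0,1],[0,0,0,0,0,0,1],[0,0,0,0,0,0,1],[0,0,0,0,0,0,1],[0,0,0,0,0,0,1],[0,0,0,0,0,0,1]]';python3 st.py .595 .08 .05 88.57 90
```

```text
clock: 13.95
eef_pos: [0.4257, 0.0283, 0.0084]
tool_rot: [0.742, 0.671, 0.001, 0.002]
ft_force: [1.1, 0.3, -0.3]
grip_width: 0.0853
t 13.95 tcp [0.4257 0.0283 0.0084] F [ 1.1  0.3 -0.3] w 0.0853 q [ 0.068  0.34  -0.524  0.702 -0.002  0.168]
 toolx [ 0.0998  0.995  -0.0012] z [ 0.0048 -0.0017 -1.    ]
clock: 14.75
eef_pos: [0.4258, 0.0285, 0.0094]
tool_rot: [0.741, 0.671, 0.002, 0.002]
ft_force: [-3.0, 0.7, 9.9]
grip_width: 0.0625
t 14.75 tcp [0.4258 0.0285 0.0094] F [-3.   0.7  9.9] w 0.0625 q [ 0.068  0.338 -0.524  0.704 -0.002  0.168]
 toolx [ 0.0995  0.995  -0.0007] z [ 0.0058 -0.0013 -1.    ]
 shift units (tool axes) [ 2.7232  6.5402 -1.5858]
 turn units [ 0.0019  0.0003 -0.0238] deg [ 0.3371  0.0516 -4.2831]
 shift units in TARGET axes [ 2.2289  6.716  -1.6225]
```

```bash
python3 -m inch '[[0,0,-0.5,0,0,0,1],[0,0,-0.8,0,0,0,1],[0,0,-0.5,0,0,-0.0238,1],[0.3,1,0,0,0,0,1],[0.3,1,0,0,0,0,1],[0.3,1,0,0,0,0,1],[0.3,1,0,0,0,0,1],[0.3,1,0,0,0,0,1]]';python3 st.py .6024 .081 .014 88.57 90
```

```text
clock: 15.55
eef_pos: [0.5512, 0.0629, 0.0531]
tool_rot: [0.716, 0.698, 0.0, 0.002]
ft_force: [-0.7, -0.4, -3.4]
grip_width: 0.0626
t 15.55 tcp [0.5512 0.0629 0.0531] F [-0.7 -0.4 -3.4] w 0.0626 q [ 0.115  0.484 -0.131  0.953 -0.002  0.14 ]
 toolx [ 0.0252  0.9997 -0.0018] z [ 0.0026 -0.0018 -1.    ]
 shift units (tool axes) [0.7767 2.0268 1.5668]
 turn units [ 0.0009  0.0006 -0.0001] deg [ 0.1544  0.1018 -0.0139]
 shift units in TARGET axes [0.7734 2.0312 1.5627]
```

```bash
python3 -m inch '[[0.3,0.9,0,0,0,0,1],[0.3,0.8,0,0,0,0,1],[0.17,0.3,0.5,0,0,0,1],[0,0,0.5,0,0,0,1],[0,0,0.3,0,0,0,1],[0,0,0.15,0,0,0,1],[0,0,0.1,0,0,0,1],[0,0,0,0,0,0,1]]';python3 st.py .6024 .081 .014 88.57 90
```

```text
clock: 16.35
eef_pos: [0.6007, 0.0803, 0.0145]
tool_rot: [0.716, 0.698, 0.0, 0.002]
ft_force: [0.2, -0.3, -2.4]
grip_width: 0.0629
t 16.35 tcp [0.6007 0.0803 0.0145] F [ 0.2 -0.3 -2.4] w 0.0629 q [ 0.134  0.614 -0.017  0.937 -0.002  0.16 ]
 toolx [ 0.0255  0.9997 -0.0018] z [ 0.0029 -0.0019 -1.    ]
 shift units (tool axes) [0.0287 0.0674 0.0214]
 turn units [ 0.0009  0.0006 -0.0002] deg [ 0.1675  0.1034 -0.0289]
 shift units in TARGET axes [0.0286 0.0675 0.0212]
```

```bash
python3 -m inch '[[0,0,0.06,0,0,0,1],[0,0,0.04,0,0,0,1],[0,0,0,0,0,0,0],[0,0,0,0,0,0,-1],[0,0,0,0,0,0,-1],[0,0,-0.8,0,0,0,-1],[0,0,-1,0,0,0,-1],[0,0,-1,0,0,0,-1]]';python3 st.py; python3 -m inch '[[0,-0.5,-0.5,-0.045,0,0,-1],[0,-0.5,-0.3,-0.045,0,0,-1],[0,-0.5,0,-0.045,0,0,-1],[0,0,0,-0.045,0,0,-1],[0,0,0,-0.045,0,0,-1],[0,0,0,-0.045,0,0,-1],[0,0,0,-0.0467,0,0,-1],[0,0,0,0,0,0,-1]]';python3 st.py
python3 - <<'E'
from h import *
for n in('scene','top'):
    p,d=bot.camera(n); np.savez(n+'5.npz',p=p,d=d)
    c=proj(n,[.6,.08,.03]).astype(int)
    cv2.imwrite(f'pics/{n}5.png',cv2.resize(cv2.convertScaleAbs(p[c[1]-55:c[1]+45,c[0]-70:c[0]+60],alpha=1.2,beta=10),None,fx=5,fy=5,interpolation=cv2.INTER_CUBIC))
E
```

```text
clock: 17.15
eef_pos: [0.6011, 0.0808, 0.083]
tool_rot: [0.716, 0.698, 0.001, 0.002]
ft_force: [0.9, 0.0, -0.5]
grip_width: 0.0854
t 17.15 tcp [0.6011 0.0808 0.083 ] F [ 0.9  0.  -0.5] w 0.0854 q [ 0.135  0.543  0.059  1.083 -0.002  0.16 ]
 toolx [ 0.0251  0.9997 -0.0017] z [ 0.0035 -0.0018 -1.    ]
clock: 17.95
eef_pos: [0.5648, 0.0823, 0.0888]
tool_rot: [0.651, 0.639, 0.285, 0.295]
ft_force: [-1.4, -0.3, -0.9]
grip_width: 0.0854
t 17.95 tcp [0.5648 0.0823 0.0888] F [-1.4 -0.3 -0.9] w 0.0854 q [ 0.256  0.247 -0.939 -0.439 -0.21   0.184]
 toolx [ 0.0223  0.9997 -0.0054] z [ 0.7471 -0.0202 -0.6644]
```

View pics/scene5.png

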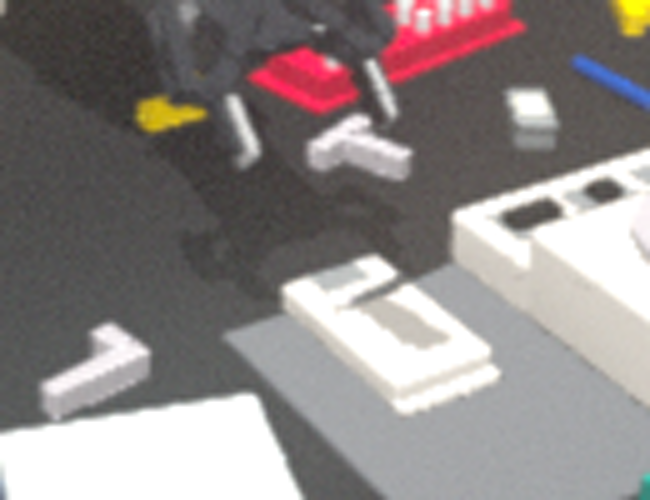

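View pics/top5.png

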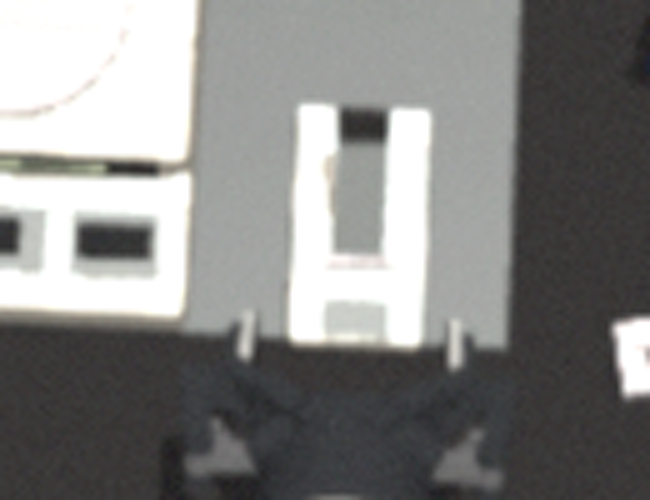

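Run:
```python
from fit import *
z=np.load('top5.npz'); p,W=cloud('top',z['p'],z['d'])
c=proj('top',[.6,.08,.03]).astype(int); o=np.array([c[0]-70,c[1]-55])
for (u,v) in((362,125),(362,180),(360,220),(360,250),(310,200),(410,200),(355,320)):
    uu,vv=(np.array([u,v])/5+o).round().astype(int); w=W[vv-1:vv+2,uu-1:uu+2].reshape(-1,3); print((u,v),np.nanmedian(w,0))
q,e=fit('top',p,'monitor',(.628,.08,np.pi-.025),z=.003,pad=5,lo=150,hi=220); print('mon',q,e)
```

```text
(362, 125) [0.6611 0.0794 0.0792]
(362, 180) [0.641  0.0787 0.0548]
(360, 220) [0.6259 0.0782 0.0397]
(360, 250) [0.6135 0.0777 0.0302]
(310, 200) [0.6409 0.1033 0.0208]
(410, 200) [0.6424 0.0533 0.0192]
(355, 320) [0.5806 0.0793 0.0207]
mon [0.6339 0.0792 3.1216] 0.4360701434500302
```

```bash
python3 st.py .605 .0795 .016 88.9 36
python3 - <<'E'
from ik import *
np.set_printoptions(precision=3,suppress=True)
def toolz(yaw,p):
    p=np.radians(p); return np.array([np.cos(yaw)*np.cos(p),np.sin(yaw)*np.cos(p),-np.sin(p)])
for p,x,z in((41.6,.565,.06),(41.6,.58,.04),(41.6,.605,.016),(38,.605,.016),(36,.605,.016),(34,.605,.016),(32,.605,.016)):
    print(p,x,z,ik(np.array([x,.08,z]),toolz(-.022,p)))
E
```

```text
t 18.05 tcp [0.5681 0.0828 0.0911] F [ 0.7 -0.5  0.3] w 0.0854 q [ 0.255  0.245 -0.93  -0.43  -0.21   0.184]
 toolx [ 0.023   0.9997 -0.0046] z [ 0.7481 -0.0202 -0.6633]
 shift units (tool axes) [-0.0827 -1.2674  3.0998]
 turn units [-0.0309  0.0018  0.0004] deg [-5.5552  0.3328  0.0678]
 shift units in TARGET axes [-0.102  -1.5614  2.962 ]
41.6 0.565 0.06 (array([ 0.246,  0.339, -0.968, -0.563, -0.2  ]), np.float64(2.482134482749036e-13))
41.6 0.58 0.04 (array([ 0.236,  0.418, -0.946, -0.621, -0.192]), np.float64(8.023928256456619e-13))
41.6 0.605 0.016 (array([ 0.221,  0.511, -0.897, -0.667, -0.181]), np.float64(3.139135562034849e-12))
38 0.605 0.016 (array([ 0.229,  0.567, -0.943, -0.832, -0.197]), np.float64(3.5305594309168605e-10))
36 0.605 0.016 (array([ 0.233,  0.604, -0.966, -0.927, -0.206]), np.float64(3.4561644707738387e-09))
34 0.605 0.016 (array([ 0.237,  0.645, -0.988, -1.023, -0.214]), np.float64(1.7963673140784047e-14))
32 0.605 0.016 (array([ 0.242,  0.69 , -1.007, -1.122, -0.223]), np.float64(9.479910650038952e-13))
```

```bash
python3 -m inch '[[-0.08,-0.3,0.5,0,0.0018,0,-1],[0,-0.3,0.6,0,0,0,-1],[0,-0.3,0.6,0,0,0,-1],[0,-0.2,0.6,0,0,0,-1],[0,-0.17,0.5,0,0,0,-1],[0,0,0.3,-0.021,0,0,-1],[0,0,0,-0.021,0,0,-1],[0,0,0,0,0,0,-1]]';python3 st.py .605 .0795 .016 88.9 34
python3 - <<'E'
from h import *
for n in('scene',):
    p,d=bot.camera(n)
    c=proj(n,[.6,.08,.03]).astype(int)
    cv2.imwrite(f'pics/{n}6.png',cv2.resize(cv2.convertScaleAbs(p[c[1]-45:c[1]+35,c[0]-50:c[0]+50],alpha=1.3,beta=10),None,fx=7,fy=7,interpolation=cv2.INTER_CUBIC))
E
```

```text
clock: 18.85
eef_pos: [0.6059, 0.0798, 0.0142]
tool_rot: [0.63, 0.619, 0.328, 0.335]
ft_force: [-1.1, -0.1, -0.4]
grip_width: 0.0853
t 18.85 tcp [0.6059 0.0798 0.0142] F [-1.1 -0.1 -0.4] w 0.0853 q [ 0.235  0.651 -0.986 -1.028 -0.21   0.143]
 toolx [ 0.0192  0.9998 -0.001 ] z [ 0.8287 -0.0165 -0.5594]
 shift units (tool axes) [-0.0137  0.04   -0.0703]
 turn units [-0.0001  0.0002  0.0003] deg [-0.0164  0.0323  0.0474]
 shift units in TARGET axes [-0.0137  0.04   -0.0703]
```

View pics/scene6.png

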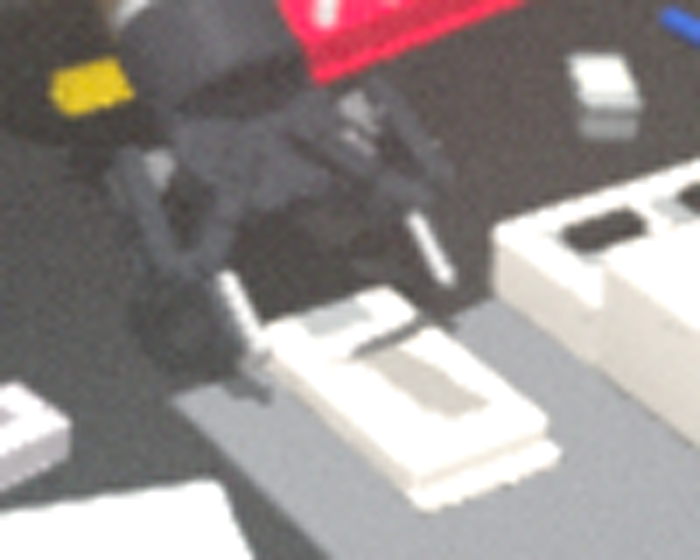

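Run:
```python
from h import *
c=proj('scene',[.6,.08,.03]).astype(int); o=c-[50,45]
f=lambda P:((proj('scene',P)-o)*7).round()
print('tip retracted L',f([.595,.037,.0215]),'R',f([.595,.1225,.0215]));print('tip TCP L',f([.606,.037,.0142]))
for x in (.569,.693): print('slab corner',f([x,.047,.021]),f([x,.112,.021]))
```

```text
tip retracted L [258. 358.] R [427. 298.]
tip TCP L [273. 385.]
slab corner [244. 322.] [371. 279.]
slab corner [420. 472.] [553. 421.]
```

```bash
python3 -m inch '[[0,0.09,0.13,0,0,0,-1],[0,0.12,0.14,0,0,0,-1],[0,0,0,0,0,0,0],[0,0,0,0,0,0,0.5],[0,0,0,0,0,0,1],[0,0,0,0,0,0,1],[0,0,0,0,0,0,1],[0,0,0,0,0,0,1]]';python3 st.py
python3 - <<'E'
from h import *
for n in('scene',):
    p,d=bot.camera(n)
    c=proj(n,[.6,.08,.03]).astype(int)
    cv2.imwrite(f'pics/{n}7.png',cv2.resize(cv2.convertScaleAbs(p[c[1]-45:c[1]+35,c[0]-50:c[0]+50],alpha=1.3,beta=10),None,fx=7,fy=7,interpolation=cv2.INTER_CUBIC))
E
```

```text
clock: 19.7
eef_pos: [0.6155, 0.08, 0.02]
tool_rot: [0.629, 0.617, 0.332, 0.338]
ft_force: [-2.3, 1.2, 5.6]
grip_width: 0.0628
t 19.7 tcp [0.6155 0.08   0.02  ] F [-2.3  1.2  5.6] w 0.0628 q [ 0.23   0.641 -0.967 -1.009 -0.206  0.14 ]
 toolx [0.0192 0.9998 0.0008] z [ 0.8337 -0.0155 -0.552 ]
```

View pics/scene7.png

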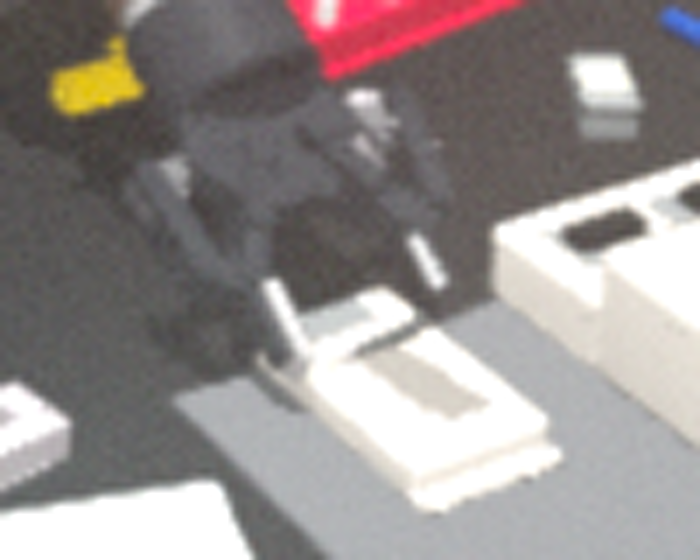

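The slab is clamped at its top end, with pad contact visible at (290,330). Next I'll simulate the flip rows against the joint limits before moving.

```bash
cat > sim.py <<'E'
from ik import *
import sys
from workcell import bot
np.set_printoptions(precision=3,suppress=True)
def sim(rows,p=None,R=None):
    o=bot.get_obs()
    p=o['eef_pos'].copy() if p is None else p; R=Ro.from_quat(o['tool_rot']) if R is None else R
    q=o['joint_pos'][:5]
    for i,r in enumerate(rows):
        p=p+R.apply(np.array(r[:3])*.025); R=R*Ro.from_rotvec(np.array(r[3:6])*np.pi)
        z=R.apply([0,0,1]); qn,e=ik(p,z,q); dv=np.abs(qn-q)/.1; q=qn
        print(i,'p',p,'pitch %.1f'%np.degrees(np.arctan2(-z[2],np.hypot(z[0],z[1])*np.sign(z[0]))),'q',q,'vmax %.2f'%dv.max(),'err %.1e'%e)
    return p,R
E
python3 - <<'E'
from sim import *
U=[0,0.829,-0.56,0,0,0]
rows=[[0,.55,-.44,0,0,0],[0,.55,-.44,0.01,0,0]]+[[0,.65,-.5,.025,0,0]]*1+[[0,.45,-.75,.03,0,0]]*4+[[0.02,-0.2,-.4,.033,0,0]]*6+[[0.0,0,0.15,.033,0,0]]*5
p,R=sim(rows)
E
```

```text
0 p [0.614 0.08  0.038] pitch 33.5 q [ 0.231  0.58  -0.969 -0.949 -0.207] vmax 0.61 err 6.2e-09
1 p [0.612 0.08  0.055] pitch 35.3 q [ 0.228  0.486 -0.946 -0.802 -0.201] vmax 1.48 err 3.0e-14
2 p [0.612 0.08  0.076] pitch 39.8 q [ 0.219  0.359 -0.874 -0.524 -0.182] vmax 2.77 err 4.3e-09
3 p [0.604 0.08  0.096] pitch 45.2 q [ 0.212  0.255 -0.786 -0.238 -0.162] vmax 2.86 err 8.1e-14
4 p [0.599 0.08  0.117] pitch 50.6 q [ 0.203  0.19  -0.68   0.025 -0.14 ] vmax 2.64 err 8.3e-15
5 p [0.596 0.08  0.139] pitch 56.0 q [ 0.193  0.161 -0.56   0.267 -0.117] vmax 2.42 err 2.1e-08
6 p [0.595 0.08  0.161] pitch 61.4 q [ 0.182  0.162 -0.427  0.491 -0.095] vmax 2.24 err 4.1e-15
7 p [0.586 0.081 0.167] pitch 67.3 q [ 0.175  0.188 -0.322  0.672 -0.074] vmax 1.81 err 1.7e-12
8 p [0.577 0.082 0.175] pitch 73.3 q [ 0.168  0.226 -0.213  0.845 -0.053] vmax 1.73 err 2.0e-12
9 p [0.569 0.082 0.183] pitch 79.2 q [ 0.161  0.274 -0.099  1.013 -0.033] vmax 1.68 err 2.9e-12
10 p [0.563 0.083 0.192] pitch 85.2 q [ 0.153  0.33   0.019  1.176 -0.014] vmax 1.64 err 5.6e-12
11 p [0.557 0.083 0.201] pitch 91.1 q [0.147 0.395 0.142 1.337 0.004] vmax 1.61 err 2.0e-11
12 p [0.552 0.084 0.211] pitch 97.0 q [0.14  0.467 0.271 1.497 0.02 ] vmax 1.60 err 1.1e-10
13 p [0.552 0.084 0.208] pitch 103.0 q [0.132 0.557 0.389 1.627 0.035] vmax 1.30 err 3.1e-10
14 p [0.551 0.084 0.204] pitch 108.9 q [0.126 0.649 0.509 1.758 0.048] vmax 1.31 err 3.0e-09
15 p [0.55  0.084 0.2  ] pitch 114.9 q [0.12  0.745 0.634 1.89  0.059] vmax 1.32 err 7.7e-08
16 p [0.548 0.084 0.197] pitch 120.8 q [0.115 0.845 0.765 2.024 0.069] vmax 1.34 err 2.7e-09
17 p [0.546 0.084 0.194] pitch 126.7 q [0.11  0.94  0.887 2.15  0.078] vmax 1.26 err 2.0e-03
```

Run:
```python
from sim import *
A=[[0,.3,-.24,0,0,0],[0,.5,-.44,0.01,0,0],[0,.55,-.5,.017,0,0],[0,.5,-.5,.018,0,0],[0,.4,-.5,.02,0,0],[0,.3,-.5,.022,0,0],[0,.1,-.3,.024,0,0],[0,0,-.1,.025,0,0]]
p,R=sim(A)
B=[[0,-0.1,0,.03,0,0]]*4+[[0,-.1,0,.033,0,0]]*4
print();sim(A+B)
```

```text
0 p [0.615 0.08  0.03 ] pitch 33.5 q [ 0.23   0.608 -0.968 -0.977 -0.207] vmax 0.33 err 1.2e-10
1 p [0.612 0.08  0.046] pitch 35.3 q [ 0.228  0.517 -0.95  -0.835 -0.201] vmax 1.41 err 1.3e-14
2 p [0.61  0.08  0.064] pitch 38.4 q [ 0.223  0.408 -0.906 -0.63  -0.189] vmax 2.05 err 1.4e-15
3 p [0.608 0.08  0.082] pitch 41.6 q [ 0.218  0.32  -0.849 -0.429 -0.176] vmax 2.01 err 7.7e-10
4 p [0.605 0.08  0.098] pitch 45.2 q [ 0.211  0.252 -0.782 -0.232 -0.161] vmax 1.97 err 1.1e-09
5 p [0.602 0.08  0.112] pitch 49.2 q [ 0.205  0.205 -0.706 -0.041 -0.145] vmax 1.91 err 4.4e-09
6 p [0.599 0.08  0.119] pitch 53.5 q [ 0.197  0.19  -0.626  0.128 -0.127] vmax 1.69 err 9.3e-15
7 p [0.597 0.08  0.121] pitch 58.0 q [ 0.188  0.2   -0.544  0.278 -0.109] vmax 1.50 err 3.1e-14

0 p [0.615 0.08  0.03 ] pitch 33.5 q [ 0.23   0.608 -0.968 -0.977 -0.207] vmax 0.33 err 1.2e-10
1 p [0.612 0.08  0.046] pitch 35.3 q [ 0.228  0.517 -0.95  -0.835 -0.201] vmax 1.41 err 1.3e-14
2 p [0.61  0.08  0.064] pitch 38.4 q [ 0.223  0.408 -0.906 -0.63  -0.189] vmax 2.05 err 1.4e-15
3 p [0.608 0.08  0.082] pitch 41.6 q [ 0.21
[... 496 characters left out ...]
 0.437 -0.087] vmax 1.59 err 4.9e-13
9 p [0.593 0.08  0.119] pitch 68.8 q [ 0.169  0.267 -0.35   0.589 -0.067] vmax 1.52 err 5.2e-13
10 p [0.591 0.08  0.118] pitch 74.2 q [ 0.16   0.314 -0.25   0.735 -0.048] vmax 1.46 err 6.6e-13
11 p [0.588 0.08  0.117] pitch 79.6 q [ 0.151  0.367 -0.148  0.877 -0.03 ] vmax 1.42 err 9.8e-13
12 p [0.586 0.081 0.117] pitch 85.5 q [ 0.143  0.432 -0.032  1.029 -0.012] vmax 1.52 err 6.4e-12
13 p [0.583 0.081 0.117] pitch 91.5 q [0.135 0.504 0.086 1.178 0.005] vmax 1.49 err 1.6e-11
14 p [0.581 0.081 0.117] pitch 97.4 q [0.128 0.58  0.208 1.326 0.02 ] vmax 1.48 err 5.3e-11
15 p [0.578 0.081 0.117] pitch 103.3 q [0.121 0.662 0.334 1.473 0.033] vmax 1.47 err 2.4e-10
```

```bash
python3 -m inch '[[0,0.3,-0.24,0,0,0,1],[0,0.5,-0.44,0.01,0,0,1],[0,0.55,-0.5,0.017,0,0,1],[0,0.5,-0.5,0.018,0,0,1],[0,0.4,-0.5,0.02,0,0,1],[0,0.3,-0.5,0.022,0,0,1],[0,0.1,-0.3,0.024,0,0,1],[0,0,-0.1,0.025,0,0,1]]';python3 st.py
python3 - <<'E'
from h import *
for n in('scene',):
    p,d=bot.camera(n)
    c=proj(n,[.6,.08,.07]).astype(int)
    cv2.imwrite(f'pics/{n}8.png',cv2.resize(cv2.convertScaleAbs(p[c[1]-50:c[1]+50,c[0]-60:c[0]+60],alpha=1.3,beta=10),None,fx=5,fy=5,interpolation=cv2.INTER_CUBIC))
E
```

```text
clock: 20.55
eef_pos: [0.5951, 0.08, 0.1204]
tool_rot: [0.687, 0.674, 0.191, 0.194]
ft_force: [1.2, 0.4, -2.8]
grip_width: 0.0628
t 20.55 tcp [0.5951 0.08   0.1204] F [ 1.2  0.4 -2.8] w 0.0628 q [ 0.188  0.199 -0.542  0.288 -0.108  0.177]
 toolx [0.0189 0.9998 0.0001] z [ 0.5235 -0.0097 -0.852 ]
```

View pics/scene8.png

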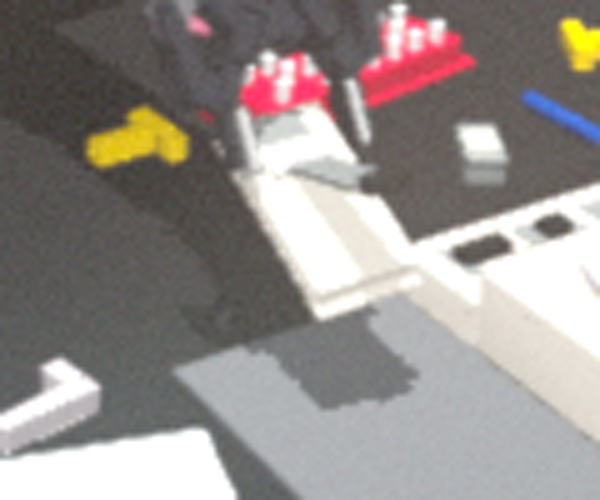

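```bash
python3 -m inch '[[0,-0.1,0,0.03,0,0,1],[0,-0.1,0,0.03,0,0,1],[0,-0.1,0,0.03,0,0,1],[0,-0.1,0,0.03,0,0,1],[0,-0.1,0,0.033,0,0,1],[0,-0.1,0,0.033,0,0,1],[0,-0.1,0,0.033,0,0,1],[0,-0.1,0,0.033,0,0,1]]';python3 st.py
python3 - <<'E'
from h import *
for n in('scene',):
    p,d=bot.camera(n); np.savez('scene9.npz',p=p,d=d)
    c=proj(n,[.6,.08,.07]).astype(int)
    cv2.imwrite(f'pics/{n}9.png',cv2.resize(cv2.convertScaleAbs(p[c[1]-50:c[1]+50,c[0]-60:c[0]+60],alpha=1.3,beta=10),None,fx=5,fy=5,interpolation=cv2.INTER_CUBIC))
from sim import *
R=Ro.from_quat(bot.get_obs()['tool_rot'])
sim([[0.1,0.1,0.1,.026,0,0]]*4+[[0,.1,.2,0,0,0]]*4)
E
```

```text
clock: 21.4
eef_pos: [0.5774, 0.0804, 0.1141]
tool_rot: [0.709, 0.695, -0.084, -0.085]
ft_force: [1.2, -0.5, -3.0]
grip_width: 0.0625
t 21.4 tcp [0.5774 0.0804 0.1141] F [ 1.2 -0.5 -3. ] w 0.0625 q [0.121 0.669 0.336 1.476 0.033 0.136]
 toolx [ 0.0189  0.9998 -0.0004] z [-0.2381  0.0041 -0.9712]
0 p [0.58  0.082 0.107] pitch 108.9 q [0.119 0.759 0.458 1.598 0.043] vmax 1.17 err 1.0e-10
1 p [0.581 0.085 0.104] pitch 113.6 q [0.117 0.842 0.58  1.717 0.053] vmax 1.21 err 1.0e-09
2 p [0.583 0.087 0.101] pitch 118.3 q [0.116 0.931 0.71  1.84  0.063] vmax 1.30 err 2.0e-08
3 p [0.584 0.09  0.097] pitch 123.0 q [0.116 1.026 0.854 1.97  0.072] vmax 1.44 err 3.2e-11
4 p [0.583 0.09  0.092] pitch 123.0 q [0.116 1.027 0.841 1.957 0.072] vmax 0.13 err 8.5e-15
5 p [0.583 0.09  0.086] pitch 123.0 q [0.116 1.028 0.829 1.943 0.072] vmax 0.13 err 1.7e-14
6 p [0.582 0.09  0.081] pitch 123.0 q [0.116 1.029 0.817 1.93  0.072] vmax 0.13 err 1.3e-14
7 p [0.581 0.09  0.075] pitch 123.0 q [0.116 1.03  0.806 1.918 0.072] vmax 0.13 err 7.7e-15
```

View pics/scene9.png

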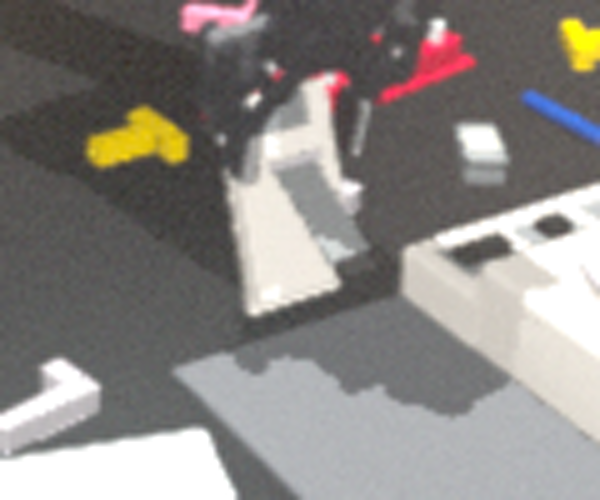

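```bash
python3 st.py .612 .084 .100 88.7 123
python3 - <<'E'
from sim import *
sim([[0.01,0.0,0,.0215,0,0]]*5+[[0.02,0.26,-0.13,0,0,0]]*5)
E
```

```text
t 21.45 tcp [0.578  0.08   0.1103] F [ 5.3  0.3 -6. ] w 0.0623 q [0.12  0.68  0.343 1.481 0.033 0.136]
 toolx [ 0.0195  0.9998 -0.0013] z [-0.246   0.0035 -0.9693]
 shift units (tool axes) [0.1861 1.4171 0.0664]
 turn units [0.1042 0.0008 0.0008] deg [18.7603  0.1435  0.1374]
 shift units in TARGET axes [ 0.1898  1.3628 -0.3923]
0 p [0.578 0.08  0.11 ] pitch 108.1 q [0.117 0.74  0.435 1.579 0.041] vmax 0.98 err 8.8e-12
1 p [0.578 0.081 0.11 ] pitch 112.0 q [0.113 0.802 0.53  1.679 0.048] vmax 1.00 err 6.2e-11
2 p [0.578 0.081 0.11 ] pitch 115.8 q [0.11  0.868 0.629 1.78  0.055] vmax 1.01 err 6.5e-10
3 p [0.578 0.081 0.11 ] pitch 119.7 q [0.107 0.937 0.736 1.885 0.062] vmax 1.06 err 1.1e-08
4 p [0.578 0.081 0.11 ] pitch 123.6 q [0.105 1.012 0.852 1.993 0.067] vmax 1.16 err 1.2e-11
5 p [0.585 0.082 0.109] pitch 123.6 q [0.104 1.035 0.898 2.017 0.067] vmax 0.47 err 1.6e-11
6 p [0.592 0.082 0.109] pitch 123.6 q [0.104 1.06  0.949 2.042 0.067] vmax 0.50 err 1.6e-10
7 p [0.6   0.082 0.108] pitch 123.6 q [0.103 1.088 1.004 2.07  0.067] vmax 0.55 err 2.3e-09
8 p [0.607 0.083 0.107] pitch 123.6 q [0.103 1.117 1.065 2.101 0.066] vmax 0.61 err 4.8e-08
9 p [0.614 0.083 0.106] pitch 123.6 q [0.102 1.151 1.135 2.137 0.066] vmax 0.70 err 4.7e-10
```

```bash
python3 -m inch '[[0.03,0,0,0.0208,0,0,1],[0.04,0,0,0.0208,0,0,1],[0.04,0,0,0.0208,0,0,1],[0.04,0,0,0.0208,0,0,1],[0.04,0,0,0.0208,0,0,1],[0,0.25,-0.1,0,0,0,1],[0,0.25,-0.1,0,0,0,1],[0,0.25,-0.08,0,0,0,1]]';python3 st.py  .612 .084 .095 88.7 123
python3 - <<'E'
from h import *
for n in('scene','top'):
    p,d=bot.camera(n); np.savez(n+'10.npz',p=p,d=d)
    c=proj(n,[.6,.08,.07]).astype(int)
    cv2.imwrite(f'pics/{n}10.png',cv2.resize(cv2.convertScaleAbs(p[c[1]-50:c[1]+50,c[0]-60:c[0]+60],alpha=1.3,beta=10),None,fx=5,fy=5,interpolation=cv2.INTER_CUBIC))
E
```

```text
clock: 22.25
eef_pos: [0.5978, 0.0848, 0.1087]
tool_rot: [0.686, 0.673, -0.195, -0.198]
ft_force: [-0.4, 0.4, -2.5]
grip_width: 0.0625
t 22.25 tcp [0.5978 0.0848 0.1087] F [-0.4  0.4 -2.5] w 0.0625 q [0.107 1.05  0.941 2.021 0.067 0.107]
 toolx [ 0.0186  0.9998 -0.0006] z [-0.5334  0.0094 -0.8458]
 shift units (tool axes) [-0.0207  0.7726  0.1598]
 turn units [0.0042 0.0009 0.001 ] deg [0.7615 0.1558 0.1775]
 shift units in TARGET axes [-0.0187  0.7747  0.1495]
```

View pics/scene10.png

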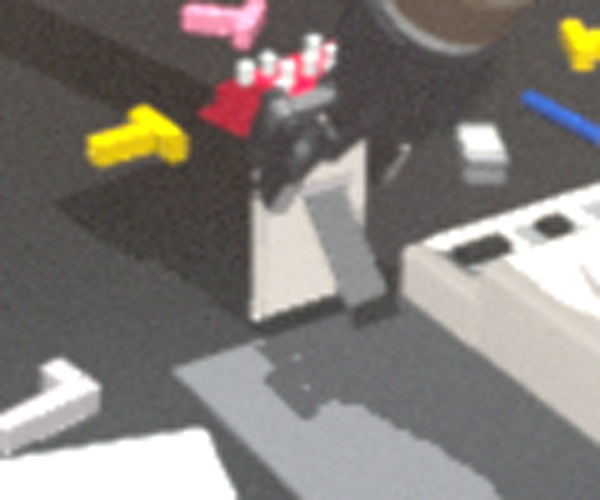

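View pics/top10.png

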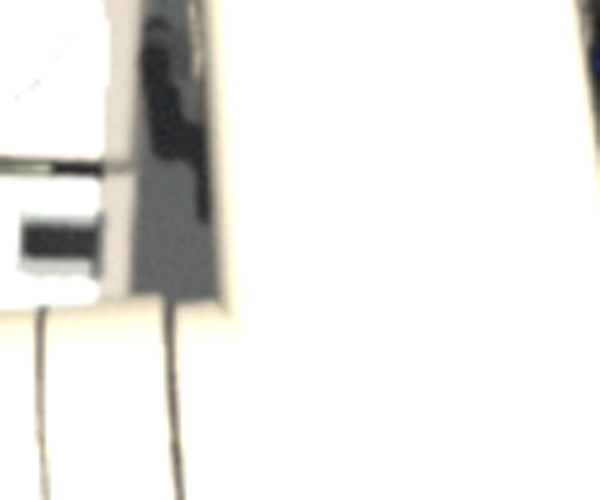

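Run:
```python
from h import *
z=np.load('scene10.npz'); p,W=cloud('scene',z['p'],z['d'])
c=proj('scene',[.6,.08,.07]).astype(int); o=c-[60,50]
import itertools
pts=[]
for u in range(258,300,5):
    for v in range(215,305,5):
        P=W[int(v/5+o[1]),int(u/5+o[0])]
        pts.append(P)
pts=np.array(pts); A=np.c_[pts[:,1:],np.ones(len(pts))]
for _ in range(3):
    s=np.linalg.lstsq(A,pts[:,0],rcond=None)[0]; r=A@s-pts[:,0]; k=abs(r)<.004; A,pts=A[k],pts[k]
print('x = %.3f y + %.3f z + %.4f'%tuple(s),len(pts),'y,z range',pts.min(0),pts.max(0))
for u,v in((258,320),(335,300),(255,312)): print((u,v),W[int(v/5+o[1]),int(u/5+o[0])])
```

```text
x = 0.151 y + -0.019 z + 0.5930 112 y,z range [0.59593129 0.05114772 0.0412166 ] [0.60570607 0.07451973 0.10142953]
(258, 320) [0.55846977 0.07606083 0.00167283]
(335, 300) [ 0.56223428  0.13297411 -0.00111371]
(255, 312) [0.59206603 0.05280096 0.03524654]
```

```bash
python3 -m inch '[[0,0.25,0.1,0,0,0,1],[0,0.25,0.15,0,0,0,1],[0,0.2,0.15,0,0,0,1],[0,0.15,0.12,0,0,0,1],[0,0.07,0.04,0,0,0,1],[0,0,0,0,0,0,1],[0,0,0,0,0,0,1],[0,0,0,0,0,0,1]]';python3 st.py .610 .084 .08
```

```text
clock: 23.15
eef_pos: [0.6092, 0.0846, 0.0868]
tool_rot: [0.686, 0.673, -0.195, -0.199]
ft_force: [-0.1, 0.5, -3.3]
grip_width: 0.0625
t 23.15 tcp [0.6092 0.0846 0.0868] F [-0.1  0.5 -3.3] w 0.0625 q [0.105 1.101 0.99  2.021 0.066 0.105]
 toolx [ 0.019   0.9998 -0.0002] z [-0.5344  0.01   -0.8452]
 shift units (tool axes) [-0.0242  0.1715  0.2115]
```

```bash
python3 -m inch '[[0,0.04,0.07,0,0,0,1],[0,0.04,0.07,0,0,0,1],[0,0.02,0.03,0,0,0,1],[0,0.02,0.03,0,0,0,1],[0,0,0,0,0,0,1],[0,0,0,0,0,0,1],[0,0,0,0,0,0,1],[0,0,0,0,0,0,1]]';python3 st.py .610 .084 .08
```

```text
clock: 23.95
eef_pos: [0.6093, 0.0847, 0.0827]
tool_rot: [0.686, 0.673, -0.194, -0.198]
ft_force: [1.3, 0.6, 6.0]
grip_width: 0.0625
t 23.95 tcp [0.6093 0.0847 0.0827] F [1.3 0.6 6. ] w 0.0625 q [0.105 1.1   0.98  2.01  0.066 0.105]
 toolx [0.0192 0.9998 0.0001] z [-0.5332  0.0103 -0.8459]
 shift units (tool axes) [-0.0276  0.0824  0.0737]
```

```bash
python3 -m inch '[[0,-0.01,-0.02,0,0,0,1],[0,0,0,0,0,0,0.4],[0,0,0,0,0,0,0],[0,0,0,0,0,0,-0.5],[0,0,0,0,0,0,-1],[0,0,0,0,0,0,-1],[0,0,0,0,0,0,-1],[0,0,0,0,0,0,-1]]';python3 st.py
python3 - <<'E'
from h import *
for n in('scene',):
    p,d=bot.camera(n); np.savez(n+'11.npz',p=p,d=d)
    c=proj(n,[.6,.08,.07]).astype(int)
    cv2.imwrite(f'pics/{n}11.png',cv2.resize(cv2.convertScaleAbs(p[c[1]-50:c[1]+50,c[0]-60:c[0]+60],alpha=1.3,beta=10),None,fx=5,fy=5,interpolation=cv2.INTER_CUBIC))
E
```

```text
clock: 24.75
eef_pos: [0.6088, 0.0845, 0.0806]
tool_rot: [0.686, 0.673, -0.195, -0.199]
ft_force: [-0.7, 0.3, 0.4]
grip_width: 0.0858
t 24.75 tcp [0.6088 0.0845 0.0806] F [-0.7  0.3  0.4] w 0.0858 q [0.105 1.103 0.98  2.009 0.066 0.105]
 toolx [ 0.019   0.9998 -0.0004] z [-0.5357  0.0099 -0.8444]
```

View pics/scene11.png

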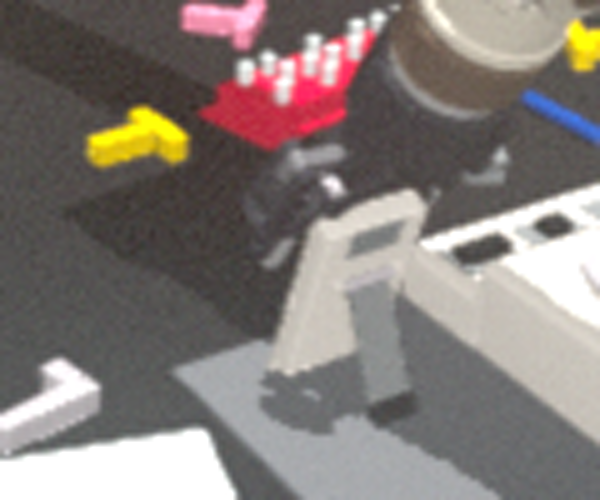

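The monitor stands leaning on its leg (foot at (390,405), lip at (285,370)). Now I'll back the gripper out upward.

```bash
python3 -m inch '[[0,-0.02,-0.04,-0.03,0,0,-1],[0,-0.05,-0.1,-0.03,0,0,-1],[0,-0.05,-0.2,-0.03,0,0,-1],[0,-0.05,-0.3,-0.03,0,0,-1],[0,0,-0.4,-0.03,0,0,-1],[0,0,-0.6,-0.029,0,0,-1],[0,0,-0.9,0,0,0,-1],[0,0,-1,0,0,0,-1]]';python3 st.py
python3 -m inch '[[0,0,-1,0,0,0,-1],[0,-1,-0.5,0,0,0,-1],[0,-1,0,0,0,0,-1],[0,-1,0,0,0,0,-1],[0,-1,0,0,0,0,-1],[0,-0.5,0,0,0,0,-1],[0,0,0,0,0,0,-1],[0,0,0,0,0,0,-1]]';python3 st.py
python3 - <<'E'
from h import *
for n in('scene','top'):
    p,d=bot.camera(n); np.savez(n+'12.npz',p=p,d=d)
    cv2.imwrite(f'pics/{n}12.png',cv2.resize(p,(768,576),interpolation=cv2.INTER_CUBIC))
E
```

```text
clock: 25.6
eef_pos: [0.6117, 0.0844, 0.1702]
tool_rot: [0.714, 0.7, -0.002, -0.002]
ft_force: [0.5, 0.2, 0.4]
grip_width: 0.0854
t 25.6 tcp [0.6117 0.0844 0.1702] F [0.5 0.2 0.4] w 0.0854 q [0.137 0.508 0.239 1.306 0.    0.156]
 toolx [ 0.0187  0.9998 -0.0007] z [-0.0049 -0.0006 -1.    ]
clock: 26.4
eef_pos: [0.5021, 0.0867, 0.2081]
tool_rot: [0.714, 0.7, -0.0, -0.0]
ft_force: [0.2, -0.5, -0.3]
grip_width: 0.0855
t 26.4 tcp [0.5021 0.0867 0.2081] F [ 0.2 -0.5 -0.3] w 0.0855 q [ 0.171  0.271 -0.015  1.285  0.     0.19 ]
 toolx [ 0.0189  0.9998 -0.0001] z [-0.0009 -0.0001 -1.    ]
```

View pics/scene12.png

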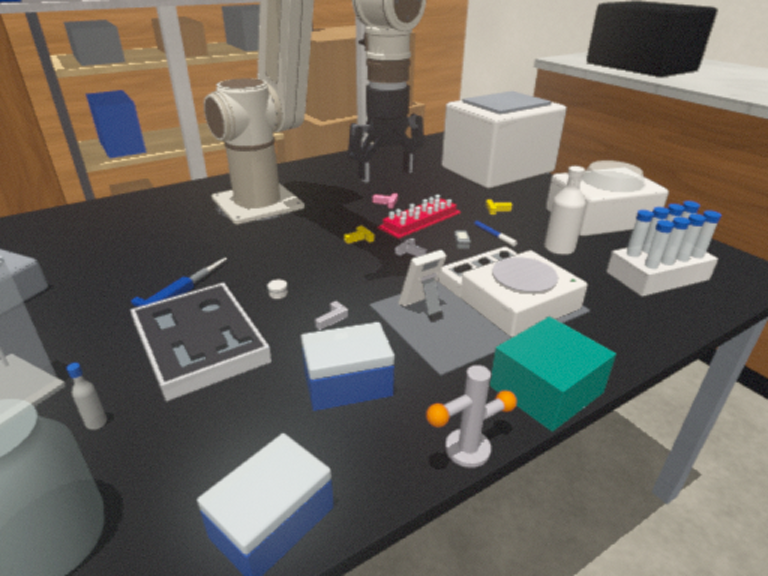

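View pics/top12.png

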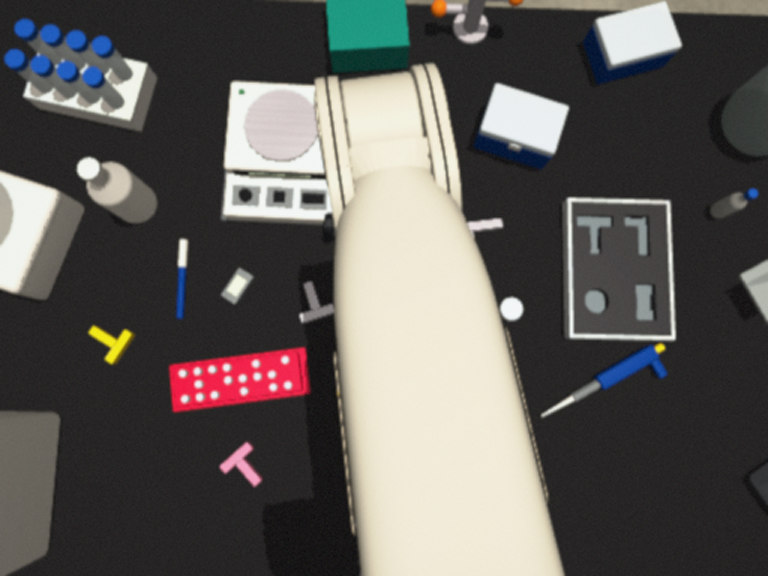

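```bash
python3 st.py .4482 .1952 .05 109.6 90;  python3 - <<'E'
from tray import *
p=np.load('top12.npz')['p'].copy()
z=np.load('top12.npz'); 
t=np.array([.512,-.3043,.0039])
c,s=np.cos(t[2]),np.sin(t[2])
Sx=4.5; o=(370,125); im=cv2.resize(p[125:240,370:460],None,fx=6,fy=6,interpolation=cv2.INTER_CUBIC)
parts=dict(sealbox=([pad2(box(-27,27,-14,14,0,0)*mm)],.020,(-.055,-.0395)),
 tkey=([pad2(box(-30,16,-7,7,0,0)*mm),pad2(box(16,30,-28,28,0,0)*mm)],.022,(.055,.0405)),
 lkey=([pad2(box(-32,32,-7,7,0,0)*mm),pad2(box(18,32,-7,29,0,0)*mm)],.022,(.053,-.0401)),
 pot=([np.array([[20*mm*np.cos(a),20*mm*np.sin(a)] for a in np.linspace(0,6.28,40)])],.018,(-.055,.0405)))
for k,(P,zf,off) in parts.items():
    q=(t[0]+c*off[0]-s*off[1],t[1]+s*off[0]+c*off[1],t[2])
    for z,col in((zf,(0,255,0)),(.032,(0,0,255))):
        for A in P:
            uv=proj('top',xf(np.c_[A,np.full(len(A),z)],q,0))
            h=cv2.convexHull(uv.astype(np.float32))[:,0]
            cv2.polylines(im,[np.round((h+.5-o)*6-.5).astype(np.int32)],True,col,1)
cv2.imwrite('pics/ov12.png',im)
E
```

```text
t 26.5 tcp [0.5026 0.0867 0.2078] F [0.5 0.4 0. ] w 0.0854 q [ 0.171  0.273 -0.014  1.285  0.     0.19 ]
 toolx [ 0.0192  0.9998 -0.0002] z [-0.0014 -0.0001 -1.    ]
 shift units (tool axes) [ 4.2987 -2.2485  6.3129]
 turn units [-0.0004 -0.     -0.115 ] deg [ -0.0793  -0.0054 -20.698 ]
 shift units in TARGET axes [ 4.8181 -0.5925  6.3104]
```

View pics/ov12.png

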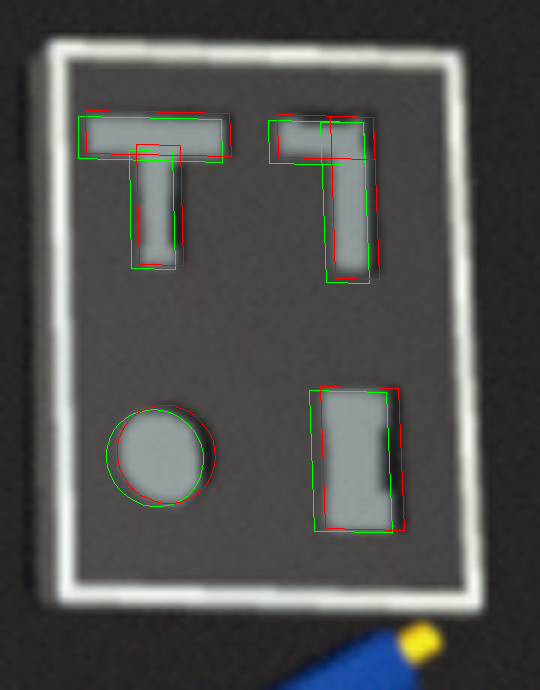

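The overlay matches all four cutouts: visible floors start at the red opening edges and end at the green floor edges. Now the T key.

```bash
python3 -m inch '[[0,0,0.2,0,0,-0.039,0],[0,0,0.4,0,0,-0.038,0],[0,0,0.6,0,0,-0.038,0],[0.96,-0.12,1,0,0,0,0],[0.96,-0.12,1,0,0,0,0],[0.96,-0.12,1,0,0,0,0],[0.96,-0.12,1,0,0,0,0],[0.97,-0.11,1,0,0,0,0]]';python3 st.py .4482 .1952 .010 109.6 90
```

```text
clock: 27.3
eef_pos: [0.4475, 0.1959, 0.0516]
tool_rot: [0.577, 0.817, -0.001, -0.001]
ft_force: [0.6, -0.2, -0.4]
grip_width: 0.0423
t 27.3 tcp [0.4475 0.1959 0.0516] F [ 0.6 -0.2 -0.4] w 0.0423 q [ 0.412  0.378 -0.311  0.883  0.001  0.071]
 toolx [-0.3351  0.9422  0.0005] z [-0.0017 -0.     -1.    ]
 shift units (tool axes) [-0.0358  0.0186  1.6631]
 turn units [-0.0005 -0.0002 -0.0001] deg [-0.093  -0.0305 -0.0233]
 shift units in TARGET axes [-0.0349  0.0159  1.6631]
```

```bash
python3 -m inch '[[-0.03,0.02,0.6,0,0,0,0],[0,0,0.6,0,0,0,0],[0,0,0.4,0,0,0,0],[0,0,0.08,0,0,0,0],[0,0,0,0,0,0,1],[0,0,0,0,0,0,1],[0,0,0,0,0,0,1],[0,0,0,0,0,0,1]]';python3 st.py .4482 .1952 .010 109.6 90;python3 -m inch '[[0,0,-0.5,0,0,0,1],[0,0,-1,0,0,0,1],[0,0,-1,0,0,0.047,1],[0,0,-1,0,0,0.047,1],[0,0,0,0,0,0.047,1],[0,0,0,0,0,0.047,1],[0,0,0,0,0,0.047,1],[0,0,0,0,0,0.047,1]]'; python3 st.py .4482 .1952 .010 -90 90
python3 - <<'E'
from h import *
p,d=bot.camera('scene')
c=proj('scene',[.45,.195,.08]).astype(int)
cv2.imwrite(f'pics/s13.png',cv2.resize(cv2.convertScaleAbs(p[c[1]-40:c[1]+40,c[0]-50:c[0]+50],alpha=1.3,beta=10),None,fx=6,fy=6,interpolation=cv2.INTER_CUBIC))
E
```

```text
clock: 28.1
eef_pos: [0.4486, 0.1946, 0.0116]
tool_rot: [0.576, 0.817, 0.0, -0.0]
ft_force: [0.3, -0.4, 2.1]
grip_width: 0.0117
t 28.1 tcp [0.4486 0.1946 0.0116] F [ 0.3 -0.4  2.1] w 0.0117 q [ 0.409  0.434 -0.354  0.783  0.001  0.067]
 toolx [-0.3353  0.9421  0.0005] z [-0.0002  0.0005 -1.    ]
 shift units (tool axes) [ 0.0279 -0.0057  0.0657]
 turn units [-0.     -0.0002 -0.    ] deg [-0.0036 -0.0287 -0.0067]
 shift units in TARGET axes [ 0.0279 -0.0057  0.0657]
clock: 28.9
eef_pos: [0.4478, 0.1943, 0.0985]
tool_rot: [0.873, 0.489, -0.001, -0.0]
ft_force: [-1.6, -1.4, -2.1]
grip_width: 0.0121
t 28.9 tcp [0.4478 0.1943 0.0985] F [-1.6 -1.4 -2.1] w 0.0121 q [ 0.409  0.321 -0.252  1.     0.001  0.959]
 toolx [ 0.5226  0.8526 -0.001 ] z [-0.0018 -0.0001 -1.    ]
 shift units (tool axes) [0.0414 0.0008 3.5416]
 turn units [0.0002 0.0007 0.825 ] deg [  0.045    0.1347 148.4941]
 shift units in TARGET axes [-0.0346 -0.0158  3.5416]
```

View pics/s13.png

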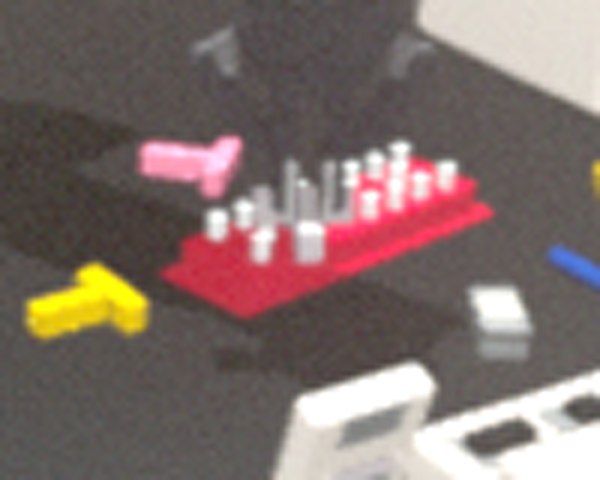

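```bash
python3 -m inch '[[0,0,-0.5,0,0,0.047,1],[0,0,0,0,0,0.047,1],[0,0,0,0,0,0.047,1],[0,0,0,0,0,0.047,1],[0,0,0,0,0,0.047,1],[0,0,0,0,0,0.047,1],[0,0,0,0,0,0.047,1],[0,0,0,0,0,0.047,1]]'; python3 -m inch '[[0,0,0,0,0,0.047,1],[0,0,0,0,0,0.047,1],[0,0,0,0,0,0.047,1],[0,0,0,0,0,0.047,1],[0,0,0,0,0,0.047,1],[0,0,0,0,0,0.047,1],[0,0,0,0,0,0.047,1],[0,0,0,0,0,0.047,1]]'; python3 st.py .5690 -.2636 .08 -89.8 90
```

```text
clock: 29.75
eef_pos: [0.4478, 0.1943, 0.1108]
tool_rot: [0.997, -0.079, -0.001, 0.0]
ft_force: [0.6, 0.2, -0.9]
grip_width: 0.012
clock: 30.55
eef_pos: [0.4612, 0.1547, 0.111]
tool_rot: [0.806, -0.592, -0.016, -0.01]
ft_force: [1.3, -0.2, -1.5]
grip_width: 0.0119
t 30.55 tcp [0.4612 0.1547 0.111 ] F [ 1.3 -0.2 -1.5] w 0.0119 q [ 0.3    0.305 -0.238  1.03   0.038  3.137]
 toolx [ 0.2992 -0.9534 -0.0384] z [-0.0139  0.0359 -0.9993]
 shift units (tool axes) [17.2915  0.8939  0.5782]
 turn units [0.0026 0.012  0.0957] deg [ 0.475   2.1631 17.2214]
 shift units in TARGET axes [16.7481 -4.2537  1.2397]
```

```bash
python3 -m inch '[[1,0.05,0,0,0,0,1],[1,0.05,0,0,0,0,1],[1,0.05,0,0,0,0,1],[1,0.05,0,0,0,0,1],[1,0.05,0,0,0,0,1],[1,0.05,0,0,0,0,1],[1,0.05,0,0,0,0,1],[1,0.05,0,0,0,0,1]]'; python3 st.py .5690 -.2636 .08 -89.8 90
```

```text
clock: 31.35
eef_pos: [0.5103, -0.0431, 0.1036]
tool_rot: [0.804, -0.594, -0.016, -0.009]
ft_force: [0.2, 0.3, -0.5]
grip_width: 0.012
t 31.35 tcp [ 0.5103 -0.0431  0.1036] F [ 0.2  0.3 -0.5] w 0.012 q [-0.103  0.37  -0.165  1.054  0.032  2.739]
 toolx [ 0.2944 -0.955  -0.0362] z [-0.0141  0.0335 -0.9993]
 shift units (tool axes) [9.1477 0.3542 0.6158]
 turn units [0.0028 0.0113 0.0941] deg [ 0.5117  2.029  16.9355]
 shift units in TARGET axes [ 8.8279 -2.3152  0.9453]
```

```bash
python3 -m inch '[[0.5,0,0,0.0014,0.0056,0.047,1],[0.5,0,0,0.0014,0.0056,0.047,1],[1,-0.25,0,0,0,0,1],[1,-0.25,0,0,0,0,1],[1,-0.25,0,0,0,0,1],[1,-0.25,0,0,0,0,1],[1,-0.25,0,0,0,0,1],[1,-0.25,0,0,0,0,1]]'; python3 st.py .5687 -.2636 .08 -89.8 90
```

```text
clock: 32.15
eef_pos: [0.5535, -0.2173, 0.1028]
tool_rot: [0.708, -0.706, -0.0, 0.0]
ft_force: [-0.1, -0.1, -0.2]
grip_width: 0.0118
t 32.15 tcp [ 0.5535 -0.2173  0.1028] F [-0.1 -0.1 -0.2] w 0.0118 q [-0.374  0.507  0.054  1.118  0.     2.764]
 toolx [ 0.0038 -1.     -0.0003] z [-0.0005  0.0003 -1.    ]
 shift units (tool axes) [ 1.8543 -0.6019  0.9125]
 turn units [0.0002 0.0001 0.0001] deg [0.0278 0.0163 0.0178]
 shift units in TARGET axes [ 1.8539 -0.602   0.9133]
```

```bash
python3 -m inch '[[0.8,-0.3,0,0,0,0,1],[0.8,-0.3,0,0,0,0,1],[0.25,0,0.4,0,0,0,1],[0,0,0.5,0,0,0,1],[0,0,0.3,0,0,0,1],[0,0,0.2,0,0,0,1],[0,0,0,0,0,0,1],[0,0,0,0,0,0,1]]'; python3 st.py .5687 -.2636 .045 -89.8 90
cat > look.py <<'E'
from h import *
import sys
# name x y z half_w half_h scale out
n=sys.argv[1]; x,y,z=map(float,sys.argv[2:5]); hw,hh,s=map(int,sys.argv[5:8])
p,d=bot.camera(n); np.savez('last_'+n+'.npz',p=p,d=d)
c=proj(n,[x,y,z]).astype(int); v0,u0=max(c[1]-hh,0),max(c[0]-hw,0)
cv2.imwrite('pics/'+sys.argv[8]+'.png',cv2.resize(cv2.convertScaleAbs(p[v0:c[1]+hh,u0:c[0]+hw],alpha=1.3,beta=10),None,fx=s,fy=s,interpolation=cv2.INTER_CUBIC)); print('origin',u0,v0)
E
python3 look.py scene .565 -.26 .05 45 40 8 s14
```

```text
clock: 32.95
eef_pos: [0.5686, -0.2619, 0.068]
tool_rot: [0.708, -0.706, -0.0, 0.0]
ft_force: [-0.6, 0.2, -0.7]
grip_width: 0.0119
t 32.95 tcp [ 0.5686 -0.2619  0.068 ] F [-0.6  0.2 -0.7] w 0.0119 q [-0.432  0.595  0.108  1.084  0.     2.708]
 toolx [ 0.0023 -1.     -0.0003] z [-0.0003  0.0003 -1.    ]
 shift units (tool axes) [ 0.0697 -0.0037  0.9186]
 turn units [ 0.0001  0.0001 -0.0004] deg [ 0.0199  0.0147 -0.0694]
 shift units in TARGET axes [ 0.0695 -0.0033  0.9186]
origin 107 176
```

View pics/s14.png

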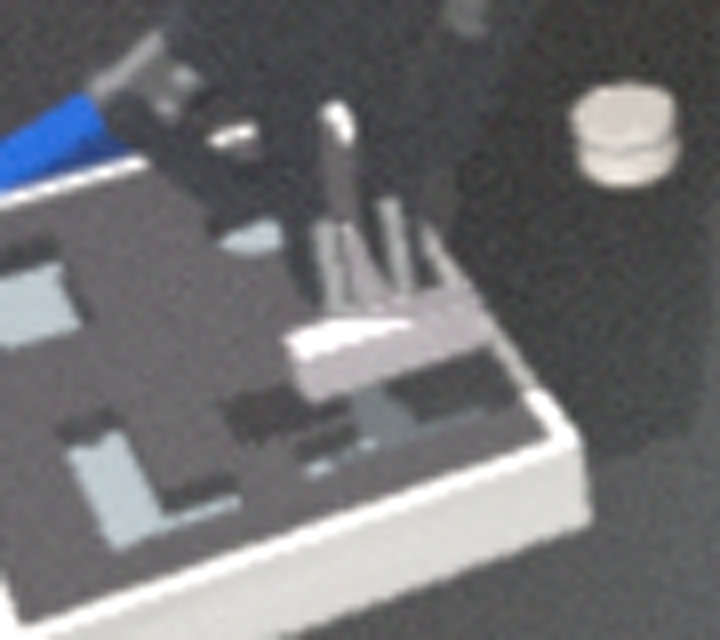

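```bash
python3 -m inch '[[0.07,0,0.3,0,0,-0.0004,1],[0,0,0.3,0,0,0,1],[0,0,0.2,0,0,0,1],[0,0,0.16,0,0,0,1],[0,0,0.12,0,0,0,1],[0,0,0.1,0,0,0,1],[0,0,0,0,0,0,1],[0,0,0,0,0,0,1]]'; python3 st.py .5687 -.2636 .0336 -89.8 90
```

```text
clock: 33.8
eef_pos: [0.5686, -0.2644, 0.0383]
tool_rot: [0.708, -0.706, -0.0, 0.0]
ft_force: [0.4, -0.7, -1.4]
grip_width: 0.0117
t 33.8 tcp [ 0.5686 -0.2644  0.0383] F [ 0.4 -0.7 -1.4] w 0.0117 q [-0.435  0.626  0.077  1.022 -0.     2.704]
 toolx [ 0.0024 -1.      0.    ] z [-0.0003 -0.     -1.    ]
 shift units (tool axes) [-0.0326 -0.005   0.189 ]
 turn units [ 0.0001 -0.     -0.0003] deg [ 0.0148 -0.0028 -0.0624]
 shift units in TARGET axes [-0.0325 -0.005   0.189 ]
```

```bash
python3 -m inch '[[-0.02,0,0.05,0,0,0,1],[0,0,0.05,0,0,0,1],[0,0,0.04,0,0,0,1],[0,0,0.03,0,0,0,1],[0,0,0.03,0,0,0,1],[0,0,0,0,0,0,1],[0,0,0,0,0,0,1],[0,0,0,0,0,0,1]]'; python3 st.py .5687 -.2636 .0336 -89.8 90
```

```text
clock: 34.6
eef_pos: [0.5692, -0.2642, 0.0338]
tool_rot: [0.708, -0.706, 0.001, -0.0]
ft_force: [0.9, -2.2, 4.0]
grip_width: 0.0117
t 34.6 tcp [ 0.5692 -0.2642  0.0338] F [ 0.9 -2.2  4. ] w 0.0117 q [-0.435  0.63   0.072  1.011 -0.     2.705]
 toolx [ 0.0023 -1.      0.0007] z [ 0.0012 -0.0007 -1.    ]
 shift units (tool axes) [-0.0243  0.0201  0.0086]
 turn units [-0.0004 -0.0002 -0.0004] deg [-0.0665 -0.0385 -0.0655]
 shift units in TARGET axes [-0.0243  0.0201  0.0086]
```

```bash
python3 -m inch '[[0,0,0.04,0,0,0,1],[0,0,0.04,0,0,0,1],[0,0,0,0,0,0,1],[0,0,0,0,0,0,1],[0,0,0,0,0,0,0.4],[0,0,0,0,0,0,0.4],[0,0,-0.5,0,0,0,0.4],[0,0,-0.8,0,0,0,0.4]]'; python3 st.py .5687 -.2636 .0336 -89.8 90; python3 look.py scene .565 -.26 .05 45 40 8 s15
```

```text
clock: 35.4
eef_pos: [0.5665, -0.2623, 0.062]
tool_rot: [0.708, -0.706, -0.003, 0.001]
ft_force: [-0.1, 0.6, -0.8]
grip_width: 0.0259
t 35.4 tcp [ 0.5665 -0.2623  0.062 ] F [-0.1  0.6 -0.8] w 0.0259 q [-0.434  0.602  0.103  1.078  0.001  2.705]
 toolx [ 0.0028 -1.     -0.0035] z [-0.0058  0.0035 -1.    ]
 shift units (tool axes) [ 0.056  -0.0963  1.1338]
 turn units [ 0.0018  0.0011 -0.0002] deg [ 0.3305  0.2004 -0.0399]
 shift units in TARGET axes [ 0.0521 -0.0898  1.1346]
origin 107 176
```

View pics/s15.png

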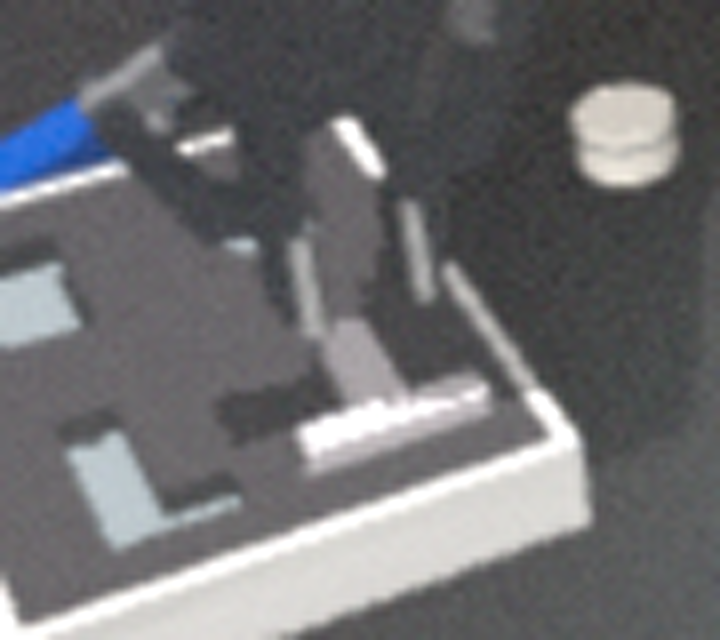

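```bash
python3 -m inch '[[0.04,-0.25,-0.1,0,0,0,1],[0,-0.25,0,0,0,0,1],[0,0,0,0,0,0,1],[0,0,0.4,0,0,0,1],[0,0,0.4,0,0,0,1],[0,0,0.16,0,0,0,1],[0,0,0.08,0,0,0,1],[0,0,0,0,0,0,1]]'; python3 st.py;  python3 -m inch '[[0,0,0.05,0,0,0,1],[0,0,0.05,0,0,0,1],[0,0,0,0,0,0,1],[0,0,0,0,0,0,1],[0,0,0,0,0,0,1],[0,0,0,0,0,0,1],[0,0,0,0,0,0,1],[0,0,0,0,0,0,1]]'; python3 st.py
```

```text
clock: 36.25
eef_pos: [0.5797, -0.2642, 0.0401]
tool_rot: [0.708, -0.706, -0.001, 0.0]
ft_force: [-2.6, 1.9, 5.4]
grip_width: 0.0003
t 36.25 tcp [ 0.5797 -0.2642  0.0401] F [-2.6  1.9  5.4] w 0.0003 q [-0.428  0.644  0.116  1.046  0.     2.712]
 toolx [ 0.0024 -1.     -0.0014] z [-0.0028  0.0014 -1.    ]
clock: 37.05
eef_pos: [0.5797, -0.2642, 0.04]
tool_rot: [0.708, -0.706, -0.001, 0.0]
ft_force: [-7.1, 3.0, 16.7]
grip_width: -0.0002
t 37.05 tcp [ 0.5797 -0.2642  0.04  ] F [-7.1  3.  16.7] w -0.0002 q [-0.428  0.643  0.114  1.044  0.     2.712]
 toolx [ 0.0023 -1.     -0.0009] z [-0.0017  0.0009 -1.    ]
```

```bash
python3 -m inch '[[0,0,-0.5,0,0,0,1],[0,0.65,0,0,0,0,1],[0,0.65,0,0,0,0,1],[0,0,0,0,0,0,1],[0,0,0.4,0,0,0,1],[0,0,0.1,0,0,0,1],[0,0,0,0,0,0,1],[0,0,0,0,0,0,1]]'; python3 st.py; python3 -m inch '[[0,0,0.06,0,0,0,1],[0,0,0,0,0,0,1],[0,0,0,0,0,0,1],[0,0,-1,0,0,0,1],[0,0,-1,0,0,0,1],[0,0,-1,0,0,0,0],[0,0,0,0,0,0,0],[0,0,0,0,0,0,0]]'; python3 st.py .5822 -.0825 .1 188.7
```

```text
clock: 37.85
eef_pos: [0.5499, -0.2655, 0.04]
tool_rot: [0.708, -0.706, 0.001, -0.0]
ft_force: [-5.2, 0.4, 14.7]
grip_width: 0.0001
t 37.85 tcp [ 0.5499 -0.2655  0.04  ] F [-5.2  0.4 14.7] w 0.0001 q [-0.449  0.593  0.023  0.997 -0.001  2.69 ]
 toolx [ 0.0026 -1.      0.0017] z [ 0.0022 -0.0017 -1.    ]
clock: 38.65
eef_pos: [0.5495, -0.2649, 0.111]
tool_rot: [0.708, -0.706, 0.0, -0.0]
ft_force: [0.4, 0.5, 0.1]
grip_width: 0.042
t 38.65 tcp [ 0.5495 -0.2649  0.111 ] F [0.4 0.5 0.1] w 0.042 q [-0.449  0.528  0.112  1.154  0.     2.689]
 toolx [ 0.0028 -1.      0.0002] z [ 0.0007 -0.0002 -1.    ]
 shift units (tool axes) [-7.2926 -1.3299  0.4387]
 turn units [-0.0002  0.0001  0.4526] deg [-0.042   0.0184 81.4613]
 shift units in TARGET axes [-2.3982  7.0142  0.4393]
```

T key bottoms at z=0.040 at both ends, so it is home. Recheck where the remaining parts lie.

```bash
python3 - <<'E'
from loc import *
p,d=bot.camera('top'); cv2.imwrite('pics/top16.png',cv2.resize(p,(768,576),interpolation=cv2.INTER_CUBIC))
e=lambda x,y,*a:[(x,y,t) for t in a]
loc(dict(top=p),dict(pot=e(.443,-.130,0),sealbox=e(.47,.321,-.54),lkey=e(.5832,-.0827,1.722)))
E
python3 st.py
```

```text
pot top [ 0.4422 -0.1286  0.0635] 0.134
sealbox top [ 0.47    0.321  -0.5416] 0.156
lkey top [ 0.5832 -0.0826  1.7238] 0.095
t 38.7 tcp [ 0.5486 -0.2645  0.11  ] F [-1.  -0.2 -1. ] w 0.0428 q [-0.449  0.529  0.11   1.154  0.     2.689]
 toolx [ 0.0028 -1.     -0.0008] z [-0.0015  0.0008 -1.    ]
```

View pics/top16.png

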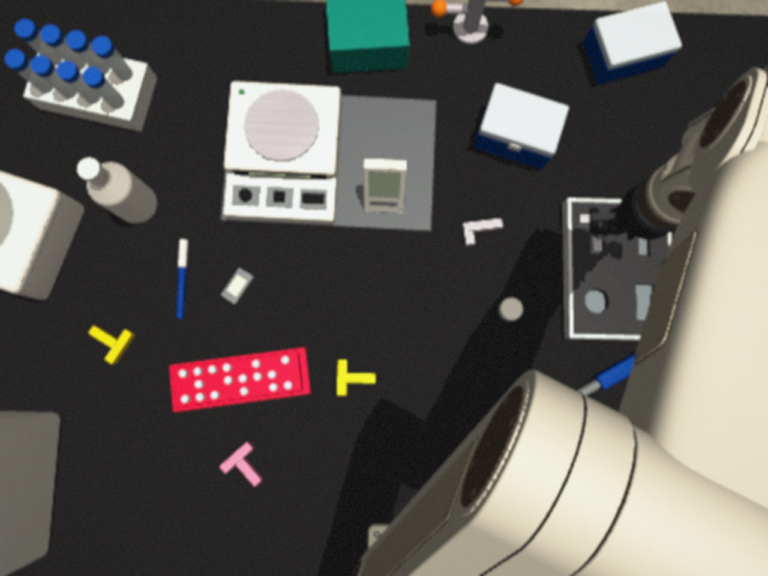

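```bash
python3 -m inch '[[-1,0,0,0,0,-0.047,0],[0,0,0,0,0,-0.047,0],[0,0,0,0,0,-0.047,0],[0,0,0,0,0,-0.047,0],[0,0,0,0,0,-0.047,0],[0,0,0,0,0,-0.047,0],[0,0,0,0,0,-0.047,0],[0,0,0,0,0,-0.047,0]]';python3 -m inch '[[0,0,0,0,0,-0.047,0],[0,0,0,0,0,-0.047,0],[0,0,0,0,0,-0.047,0],[0,0,0,0,0,-0.031,0],[0,0,0,0,0,0,0],[0,-1,0,0,0,0,0],[0,-1,0,0,0,0,0],[0,-1,0,0,0,0,0]]'; python3 st.py .5829 -.0807 .05 8.7
```

```text
clock: 39.5
eef_pos: [0.5476, -0.2393, 0.109]
tool_rot: [0.982, -0.189, -0.002, -0.0]
ft_force: [-0.1, -0.0, 0.3]
grip_width: 0.0429
clock: 40.3
eef_pos: [0.5362, -0.1649, 0.1099]
tool_rot: [0.997, 0.075, -0.001, -0.001]
ft_force: [0.4, 0.1, -0.1]
grip_width: 0.0426
t 40.3 tcp [ 0.5362 -0.1649  0.1099] F [ 0.4  0.1 -0.1] w 0.0426 q [-0.298  0.441 -0.035  1.098  0.     1.122]
 toolx [ 0.9888  0.1495 -0.0022] z [-0.0024  0.0009 -1.    ]
 shift units (tool axes) [ 2.355  -3.0478  2.3958]
 turn units [-0.0004  0.0007 -0.0006] deg [-0.0743  0.1285 -0.1049]
 shift units in TARGET axes [ 2.3552 -3.0466  2.3971]
```

```bash
python3 -m inch '[[0.6,-0.78,0.5,0,0,0,0],[0.6,-0.78,0.6,0,0,0,0],[0.6,-0.78,0.6,0,0,0,0],[0.56,-0.71,0.7,0,0,0,0],[0,0,0.6,0,0,0,0],[0,0,0.6,0,0,0,0],[0,0,0,0,0,0,0],[0,0,0,0,0,0,0]]'; python3 st.py .5829 -.0807 .0105 8.7
```

```text
clock: 41.1
eef_pos: [0.583, -0.0812, 0.0205]
tool_rot: [0.997, 0.076, -0.001, -0.0]
ft_force: [-0.4, 0.3, -0.0]
grip_width: 0.0425
t 41.1 tcp [ 0.583  -0.0812  0.0205] F [-0.4  0.3 -0. ] w 0.0425 q [-0.138  0.582 -0.059  0.933  0.     1.28 ]
 toolx [ 0.9884  0.1516 -0.0023] z [-0.0024  0.0005 -1.    ]
 shift units (tool axes) [-0.0001 -0.02    0.3993]
 turn units [-0.0003  0.0007  0.0001] deg [-0.0476  0.1317  0.0173]
 shift units in TARGET axes [-0.001  -0.0204  0.3993]
```

```bash
python3 -m inch '[[0,-0.02,0.3,0,0,0,0],[0,0,0.1,0,0,0,0],[0,0,0,0,0,0,1],[0,0,0,0,0,0,1],[0,0,0,0,0,0,1],[0,0,0,0,0,0,1],[0,0,0,0,0,0,1],[0,0,0,0,0,0,1]]'; python3 st.py; python3 -m inch '[[0,0,-0.6,0,0,0,1],[0,0,-1,0,0,0,1],[0,0,-1,0,0,0,1],[0,0,-1,0,0,0.047,1],[0,0,0,0,0,0.047,1],[0,0,0,0,0,0.047,1],[0,0,0,0,0,0.047,1],[0,0,0,0,0,0.047,1]]'; python3 -m inch '[[0,0,0,0,0,0.047,1],[0,0,0,0,0,0.047,1],[0,0,0,0,0,0.047,1],[0,0,0,0,0,0.047,1],[0,0,0,0,0,0.047,1],[0,0,0,0,0,0.047,1],[0,0,0,0,0,0.031,1],[0,0,0,0,0,0,1]]'; python3 st.py .5672 -.3442 .09 -89.8; python3 look.py scene .58 -.08 .08 45 40 8 s17
```

```text
clock: 41.9
eef_pos: [0.5839, -0.081, 0.0119]
tool_rot: [0.997, 0.077, 0.0, 0.0]
ft_force: [-1.8, -0.9, 4.4]
grip_width: 0.0116
t 41.9 tcp [ 0.5839 -0.081   0.0119] F [-1.8 -0.9  4.4] w 0.0116 q [-0.138  0.591 -0.068  0.911 -0.     1.28 ]
 toolx [0.9883 0.1526 0.0005] z [ 0.0005 -0.0002 -1.    ]
clock: 42.7
eef_pos: [0.5833, -0.0807, 0.1009]
tool_rot: [0.957, -0.291, -0.001, -0.0]
ft_force: [-0.4, 1.1, -1.6]
grip_width: 0.0119
clock: 43.5
eef_pos: [0.5833, -0.0807, 0.1007]
tool_rot: [0.708, -0.706, -0.001, 0.0]
ft_force: [-0.7, 0.2, -1.1]
grip_width: 0.0116
t 43.5 tcp [ 0.5833 -0.0807  0.1007] F [-0.7  0.2 -1.1] w 0.0116 q [-0.138  0.499  0.034  1.107  0.     3.001]
 toolx [ 0.0027 -1.     -0.0004] z [-0.0014  0.0004 -1.    ]
 shift units (tool axes) [10.5372  0.6714  0.4262]
 turn units [ 0.0004  0.0001 -0.0002] deg [ 0.0794  0.0255 -0.0425]
 shift units in TARGET axes [10.5366  0.6798  0.43  ]
origin 174 149
```

View pics/s17.png

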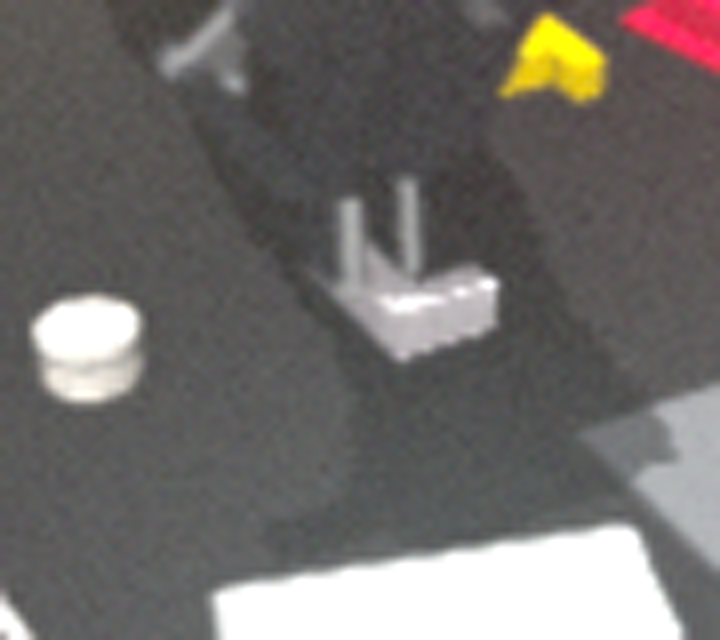

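```bash
python3 -m inch '[[1,0.06,0,0,0,0,1],[1,0.06,0,0,0,0,1],[1,0.06,0,0,0,0,1],[1,0.06,0,0,0,0,1],[1,0.06,0,0,0,0,1],[1,0.06,0,0,0,0,1],[1,0.06,0,0,0,0,1],[1,0.06,0,0,0,0,1]]';python3 -m inch '[[1,0.06,0,0,0,0,1],[1,0.06,0,0,0,0,1],[0.54,0.06,0.3,0,0,0,1],[0,0,0.5,0,0,0,1],[0,0,0.4,0,0,0,1],[0,0,0.1,0,0,0,1],[0,0,0,0,0,0,1],[0,0,0,0,0,0,1]]'; python3 st.py .5668 -.3442 .0445 -89.8; python3 look.py scene .565 -.33 .05 45 40 8 s18
```

```text
clock: 44.35
eef_pos: [0.5719, -0.2818, 0.101]
tool_rot: [0.709, -0.705, -0.0, 0.0]
ft_force: [-0.3, -0.1, -1.1]
grip_width: 0.0115
clock: 45.15
eef_pos: [0.5682, -0.3435, 0.069]
tool_rot: [0.709, -0.706, -0.0, -0.0]
ft_force: [0.0, -0.1, -1.8]
grip_width: 0.0117
t 45.15 tcp [ 0.5682 -0.3435  0.069 ] F [ 0.  -0.1 -1.8] w 0.0117 q [-0.544  0.665  0.238  1.144  0.     2.594]
 toolx [ 0.004  -1.     -0.0002] z [-0.0002  0.0002 -1.    ]
 shift units (tool axes) [0.03   0.0577 0.9798]
 turn units [0.0001 0.0001 0.0002] deg [0.0094 0.0139 0.0299]
 shift units in TARGET axes [0.0298 0.0578 0.9798]
origin 79 186
```

View pics/s18.png

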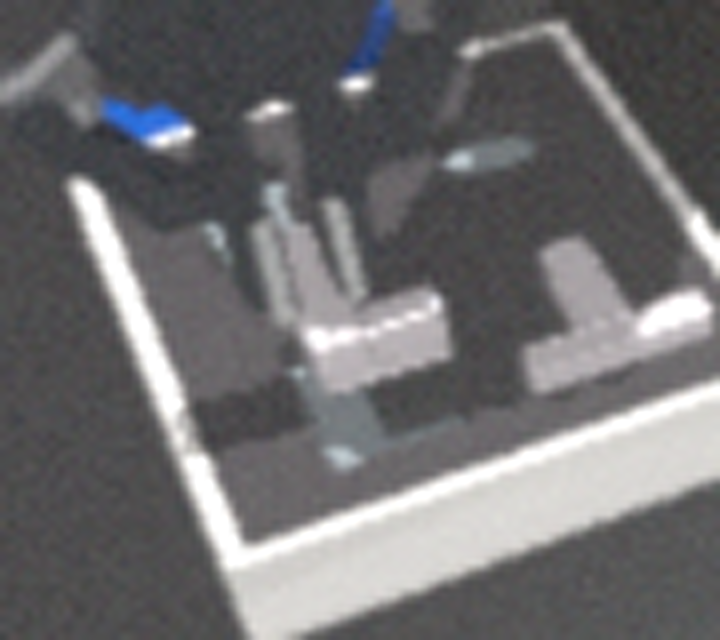

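```bash
python3 -m inch '[[0.03,0.05,0.4,0,0,0,1],[0,0,0.3,0,0,0,1],[0,0,0.2,0,0,0,1],[0,0,0.12,0,0,0,1],[0,0,0.1,0,0,0,1],[0,0,0.08,0,0,0,1],[0,0,0,0,0,0,1],[0,0,0,0,0,0,1]]'; python3 st.py .5668 -.3442 .0339 -89.8
```

```text
clock: 46.0
eef_pos: [0.5666, -0.3453, 0.0388]
tool_rot: [0.708, -0.706, -0.0, 0.0]
ft_force: [-0.5, -0.8, -1.9]
grip_width: 0.0118
t 46.0 tcp [ 0.5666 -0.3453  0.0388] F [-0.5 -0.8 -1.9] w 0.0118 q [-0.547  0.691  0.201  1.081 -0.     2.592]
 toolx [ 0.0024 -1.      0.    ] z [-0.0002 -0.     -1.    ]
 shift units (tool axes) [-0.0421 -0.0081  0.1973]
 turn units [ 0.0001 -0.     -0.0003] deg [ 0.0107 -0.0027 -0.0615]
 shift units in TARGET axes [-0.0421 -0.0081  0.1973]
```

```bash
python3 -m inch '[[-0.02,0,0.06,0,0,0,1],[0,0,0.06,0,0,0,1],[0,0,0.06,0,0,0,1],[0,0,0.05,0,0,0,1],[0,0,0.04,0,0,0,1],[0,0,0,0,0,0,1],[0,0,0,0,0,0,1],[0,0,0,0,0,0,1]]'; python3 st.py .5668 -.3442 .0339 -89.8; python3 -m inch '[[0,0,0,0,0,0,0.4],[0,0,0,0,0,0,0.4],[0,0,-0.6,0,0,0,0.4],[0,0,-0.6,0,0,0,1],[0,-0.3,0,0,0,0,1],[0,-0.3,0,0,0,0,1],[0,0,0,0,0,0,1],[0,0,0,0,0,0,1]]'; python3 st.py; python3 look.py scene .565 -.33 .05 45 40 8 s19
```

```text
clock: 46.8
eef_pos: [0.5668, -0.3449, 0.0339]
tool_rot: [0.708, -0.706, 0.001, -0.0]
ft_force: [-4.9, 1.2, 9.4]
grip_width: 0.0116
t 46.8 tcp [ 0.5668 -0.3449  0.0339] F [-4.9  1.2  9.4] w 0.0116 q [-0.547  0.695  0.194  1.069 -0.     2.593]
 toolx [ 0.0024 -1.      0.0008] z [ 0.0009 -0.0008 -1.    ]
 shift units (tool axes) [-0.0294 -0.0011 -0.0005]
 turn units [-0.0003 -0.0003 -0.0003] deg [-0.0533 -0.0486 -0.0599]
 shift units in TARGET axes [-0.0294 -0.0011 -0.0005]
clock: 47.6
eef_pos: [0.5813, -0.344, 0.0605]
tool_rot: [0.708, -0.706, -0.001, 0.0]
ft_force: [0.7, -0.7, 0.3]
grip_width: -0.0006
t 47.6 tcp [ 0.5813 -0.344   0.0605] F [ 0.7 -0.7  0.3] w -0.0006 q [-0.534  0.696  0.273  1.15  -0.     2.604]
 toolx [ 0.003  -1.     -0.0013] z [-0.0023  0.0013 -1.    ]
origin 79 186
```

View pics/s19.png

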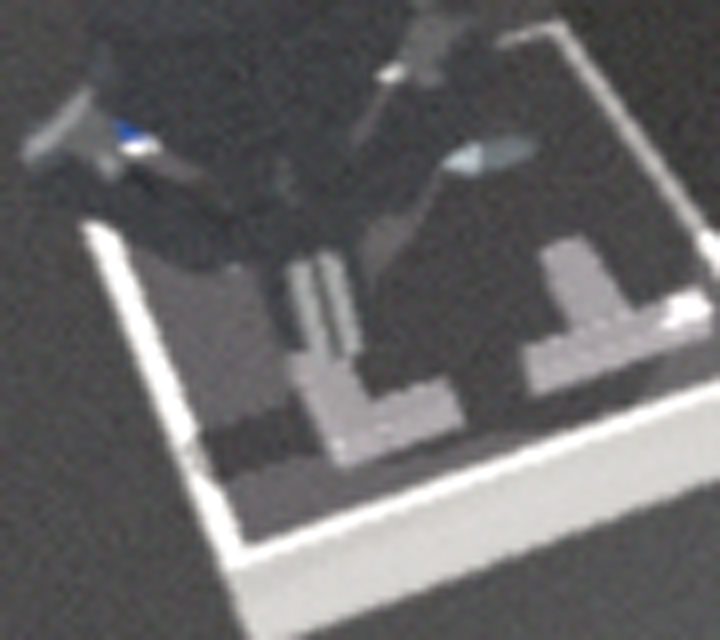

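```bash
python3 -m inch '[[-0.2,0,0.4,0,0,0,1],[0,0,0.3,0,0,0,1],[0,0,0.1,0,0,0,1],[0,0,0.08,0,0,0,1],[0,0,0.06,0,0,0,1],[0,0,0,0,0,0,1],[0,0,0,0,0,0,1],[0,0,0,0,0,0,1]]'; python3 st.py; python3 -m inch '[[0,0,-0.5,0,0,0,1],[0.2,0.65,0,0,0,0,1],[0,0.65,0,0,0,0,1],[0,0,0,0,0,0,1],[0,0,0.4,0,0,0,1],[0,0,0.14,0,0,0,1],[0,0,0,0,0,0,1],[0,0,0,0,0,0,1]]'; python3 st.py
```

```text
clock: 48.45
eef_pos: [0.5803, -0.3388, 0.0401]
tool_rot: [0.708, -0.706, -0.001, 0.0]
ft_force: [-5.7, 3.9, 9.3]
grip_width: 0.0003
t 48.45 tcp [ 0.5803 -0.3388  0.0401] F [-5.7  3.9  9.3] w 0.0003 q [-0.529  0.707  0.236  1.102  0.     2.611]
 toolx [ 0.0024 -1.     -0.0015] z [-0.0018  0.0015 -1.    ]
clock: 49.25
eef_pos: [0.5504, -0.3454, 0.0401]
tool_rot: [0.708, -0.706, 0.002, 0.0]
ft_force: [-4.7, 1.4, 13.2]
grip_width: 0.0
t 49.25 tcp [ 0.5504 -0.3454  0.0401] F [-4.7  1.4 13.2] w 0.0 q [-0.56   0.662  0.151  1.056 -0.001  2.579]
 toolx [ 0.0028 -1.      0.0023] z [ 0.0021 -0.0023 -1.    ]
```

```bash
python3 -m inch '[[0,0,-1,0,0,0,1],[0,0,-1,0,0,0,0],[-0.9,0.45,-0.4,0,0,0,-0.6],[-1,0.5,0,0,0,0,-0.6],[-1,0.5,0,0,0,0,-0.6],[-1,0.5,0,0,0,0,-0.6],[-1,0.5,0,0,0,0,-0.6],[-1,0.5,0,0,0,0,-0.6]]'; python3 st.py .4428 -.1298 .05 -89.8
python3 - <<'E'
from loc import *
p,d=bot.camera('scene'); np.savez('last_scene.npz',p=p,d=d)
e=lambda x,y,*a:[(x,y,t) for t in a]
loc(dict(scene=p),dict(pot=e(.443,-.128,0)))
E
```

```text
clock: 50.05
eef_pos: [0.4752, -0.1962, 0.0971]
tool_rot: [0.708, -0.706, -0.0, -0.0]
ft_force: [-0.0, 1.0, -0.2]
grip_width: 0.0683
t 50.05 tcp [ 0.4752 -0.1962  0.0971] F [-0.   1.  -0.2] w 0.0683 q [-0.392  0.367 -0.187  1.017  0.     2.747]
 toolx [ 0.0031 -1.     -0.0003] z [-0.0001  0.0003 -1.    ]
 shift units (tool axes) [-2.6579  1.2869  1.8854]
 turn units [ 0.      0.0001 -0.0001] deg [ 0.0033  0.0199 -0.02  ]
 shift units in TARGET axes [-2.659   1.2861  1.8844]
pot scene [ 0.4441 -0.1276  0.1654] 0.104
```

```bash
python3 -m inch '[[-0.9,0.43,0.2,0,0,0,-0.6],[-0.9,0.43,0.3,0,0,0,-0.6],[-0.86,0.42,0.5,0,0,0,-0.6],[0,0,0.8,0,0,0,-0.6],[0,0,0.8,0,0,0,-0.6],[0,0,0.5,0,0,0,-0.6],[0,0,0,0,0,0,-0.6],[0,0,0,0,0,0,-0.6]]'; python3 st.py .4428 -.1298 .0145 -89.8;python3 look.py scene .443 -.13 .03 30 25 12 s20
```

```text
clock: 50.9
eef_pos: [0.4432, -0.1308, 0.02]
tool_rot: [0.708, -0.706, -0.0, 0.0]
ft_force: [0.2, 0.1, -0.1]
grip_width: 0.0679
t 50.9 tcp [ 0.4432 -0.1308  0.02  ] F [ 0.2  0.1 -0.1] w 0.0679 q [-0.287  0.38  -0.416  0.776  0.     2.852]
 toolx [ 0.0029 -1.     -0.0003] z [-0.0007  0.0003 -1.    ]
 shift units (tool axes) [-0.042   0.0173  0.2181]
 turn units [ 0.0002  0.0001 -0.0002] deg [ 0.0386  0.0198 -0.0342]
 shift units in TARGET axes [-0.042   0.0174  0.218 ]
origin 153 161
```

View pics/s20.png

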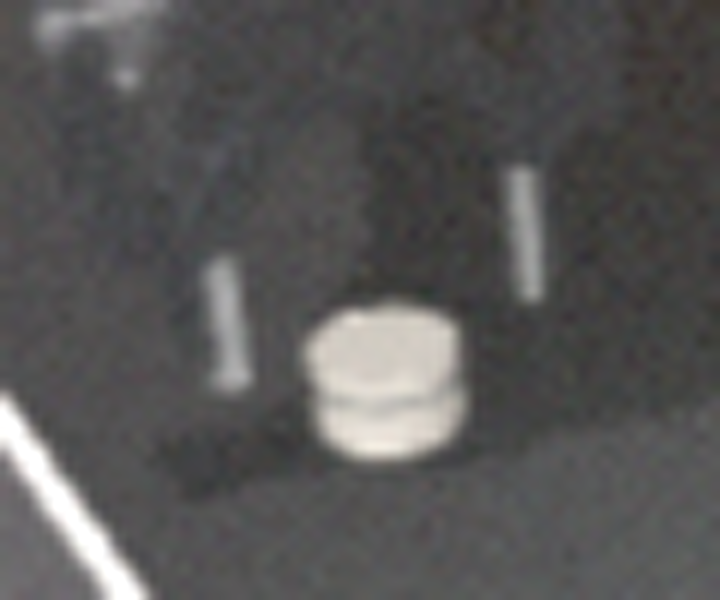

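```bash
python3 -m inch '[[-0.04,0.01,0.2,0,0,0,-0.6],[0,0,0,0,0,0,0],[0,0,0,0,0,0,1],[0,0,0,0,0,0,1],[0,0,0,0,0,0,1],[0,0,0,0,0,0,1],[0,0,0,0,0,0,1],[0,0,0,0,0,0,1]]'; python3 st.py; python3 -m inch '[[0,0,-0.6,0,0,0,1],[0,0,-1,0,0,0,1],[0,0,-1,0,0,0,1],[1,0,-0.6,0,0,0,1],[1,0,0,0,0,0,1],[1,-0.2,0,0,0,0,1],[1,-0.2,0,0,0,0,1],[1,-0.2,0,0,0,0,1]]'; python3 st.py .4568 -.264 .07 -89.8; python3 look.py scene .445 -.25 .08 40 35 9 s21
```

```text
clock: 51.75
eef_pos: [0.4427, -0.13, 0.016]
tool_rot: [0.708, -0.706, 0.0, -0.0]
ft_force: [-1.3, 1.7, 5.8]
grip_width: 0.0325
t 51.75 tcp [ 0.4427 -0.13    0.016 ] F [-1.3  1.7  5.8] w 0.0325 q [-0.286  0.384 -0.423  0.763  0.     2.853]
 toolx [ 0.0024 -1.     -0.    ] z [ 0.0006  0.     -1.    ]
clock: 52.55
eef_pos: [0.4579, -0.2559, 0.0953]
tool_rot: [0.708, -0.706, -0.0, 0.0]
ft_force: [0.4, 1.4, -1.2]
grip_width: 0.032
t 52.55 tcp [ 0.4579 -0.2559  0.0953] F [ 0.4  1.4 -1.2] w 0.032 q [-0.51   0.387 -0.161  1.022  0.     2.63 ]
 toolx [ 0.0024 -1.     -0.    ] z [-0.  0. -1.]
 shift units (tool axes) [0.3223 0.0432 1.0109]
 turn units [ 0.      0.     -0.0004] deg [ 0.0022  0.0017 -0.0644]
 shift units in TARGET axes [0.3222 0.0436 1.0109]
origin 100 149
```

View pics/s21.png

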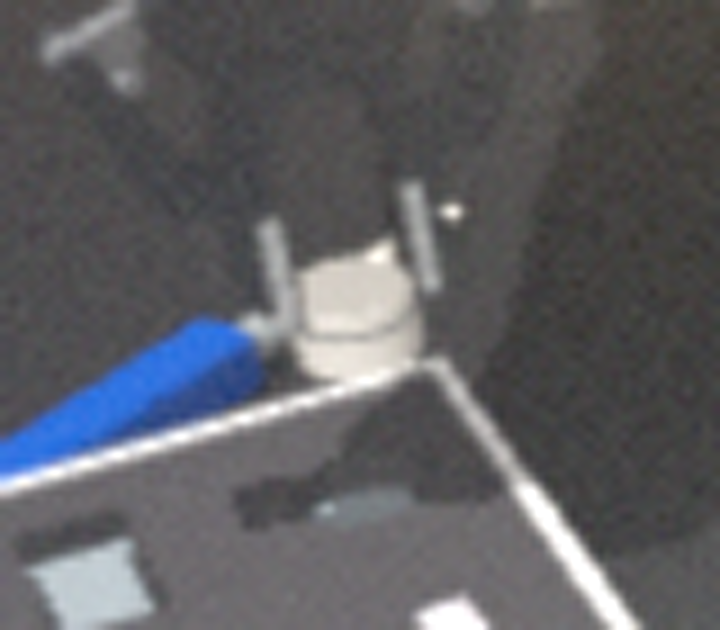

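```bash
python3 -m inch '[[0.2,0.04,0.4,0,0,0,1],[0.1,0,0.5,0,0,0,1],[0,0,0.5,0,0,0,1],[0,0,0.4,0,0,0,1],[0,0,0.2,0,0,0,1],[0,0,0.1,0,0,0,1],[0,0,0,0,0,0,1],[0,0,0,0,0,0,1]]'; python3 st.py .4568 -.264 .034 -89.8
```

```text
clock: 53.4
eef_pos: [0.4577, -0.2631, 0.0431]
tool_rot: [0.708, -0.706, 0.002, 0.0]
ft_force: [0.6, -3.2, 1.9]
grip_width: 0.0321
t 53.4 tcp [ 0.4577 -0.2631  0.0431] F [ 0.6 -3.2  1.9] w 0.0321 q [-0.521  0.451 -0.219  0.898 -0.002  2.618]
 toolx [ 0.003  -1.      0.0027] z [ 0.0016 -0.0027 -1.    ]
 shift units (tool axes) [0.0354 0.0385 0.3644]
 turn units [-0.0005 -0.0009 -0.0002] deg [-0.0924 -0.1541 -0.0295]
 shift units in TARGET axes [0.0363 0.0379 0.3643]
```

```bash
python3 -m inch '[[0.04,0.03,0.06,0,0,0,1],[0,0,0.08,0,0,0,1],[0,0,0.08,0,0,0,1],[0,0,0.06,0,0,0,1],[0,0,0.06,0,0,0,1],[0,0,0,0,0,0,1],[0,0,0,0,0,0,1],[0,0,0,0,0,0,1]]'; python3 st.py .4568 -.264 .034 -89.8
```

```text
clock: 54.2
eef_pos: [0.4564, -0.2639, 0.034]
tool_rot: [0.708, -0.706, 0.0, 0.0]
ft_force: [1.6, -5.2, 1.3]
grip_width: 0.0326
t 54.2 tcp [ 0.4564 -0.2639  0.034 ] F [ 1.6 -5.2  1.3] w 0.0326 q [-0.524  0.463 -0.228  0.88  -0.     2.615]
 toolx [ 0.0023 -1.      0.0007] z [ 0.0002 -0.0007 -1.    ]
 shift units (tool axes) [ 0.0055 -0.0157  0.0016]
 turn units [-0.0001 -0.0002 -0.0004] deg [-0.0101 -0.0389 -0.0693]
 shift units in TARGET axes [ 0.0055 -0.0157  0.0016]
```

```bash
python3 -m inch '[[0,0,0,0,0,0,0],[0,0,0,0,0,0,-0.3],[0,0,0,0,0,0,-0.3],[0,0,-0.6,0,0,0,-0.3],[0,0,-0.5,0,0,0,0],[0,0,0,0,0,0,1],[0,0,0,0,0,0,1],[0,0,0,0,0,0,1]]'; python3 st.py;  python3 -m inch '[[0,0,0.4,0,0,0,1],[0,0,0.3,0,0,0,1],[0,0,0.13,0,0,0,1],[0,0,0.08,0,0,0,1],[0,0,0.05,0,0,0,1],[0,0,0.03,0,0,0,1],[0,0,0,0,0,0,1],[0,0,0,0,0,0,1]]'; python3 st.py
```

```text
clock: 55.0
eef_pos: [0.4557, -0.2631, 0.0612]
tool_rot: [0.708, -0.706, -0.001, 0.0]
ft_force: [0.2, -0.3, -1.0]
grip_width: 0.0007
t 55.0 tcp [ 0.4557 -0.2631  0.0612] F [ 0.2 -0.3 -1. ] w 0.0007 q [-0.524  0.429 -0.198  0.945  0.     2.615]
 toolx [ 0.0025 -1.     -0.0007] z [-0.0009  0.0007 -1.    ]
clock: 55.8
eef_pos: [0.4551, -0.2629, 0.04]
tool_rot: [0.708, -0.706, -0.0, 0.0]
ft_force: [-9.8, 5.2, 28.0]
grip_width: -0.0
t 55.8 tcp [ 0.4551 -0.2629  0.04  ] F [-9.8  5.2 28. ] w -0.0 q [-0.524  0.454 -0.225  0.894 -0.     2.615]
 toolx [ 0.0024 -1.     -0.0003] z [-0.0008  0.0003 -1.    ]
```

```bash
python3 -m inch '[[0,0,-1,0,0,0,1],[0,0,-1,0,0,-0.047,0],[0,0,-1,0,0,-0.047,0],[0,0,0,0,0,-0.047,0],[0,0,0,0,0,-0.047,0],[0,0,0,0,0,-0.047,0],[0,0,0,0,0,-0.047,0],[0,0,0,0,0,-0.047,0]]'; python3 -m inch '[[0,0,0,0,0,-0.047,0],[0,0,0,0,0,-0.047,0],[0,0,0,0,0,-0.047,0],[0,0,0,0,0,-0.047,0],[0,0,0,0,0,-0.047,0],[0,0,0,0,0,-0.047,0],[0,0,0,0,0,-0.047,0],[0,0,0,0,0,-0.047,0]]'; python3 st.py .47 .321 .1 59
python3 - <<'E'
from loc import *
p,d=bot.camera('top'); np.savez('top22.npz',p=p,d=d)
e=lambda x,y,*a:[(x,y,t) for t in a]
loc(dict(top=p),dict(sealbox=e(.47,.321,-.54)))
E
```

```text
clock: 56.6
eef_pos: [0.4557, -0.2632, 0.1111]
tool_rot: [0.965, -0.261, -0.001, -0.0]
ft_force: [-0.5, 0.7, -0.2]
grip_width: 0.0429
clock: 57.4
eef_pos: [0.4557, -0.2632, 0.111]
tool_rot: [0.947, 0.321, -0.001, -0.001]
ft_force: [-0.8, 0.3, 0.5]
grip_width: 0.0425
t 57.4 tcp [ 0.4557 -0.2632  0.111 ] F [-0.8  0.3  0.5] w 0.0425 q [-0.524  0.376 -0.132  1.064  0.     0.394]
 toolx [ 0.7945  0.6072 -0.0007] z [-0.0016  0.0009 -1.    ]
 shift units (tool axes) [ 14.644  -18.218    0.4605]
 turn units [-0.0006  0.0001 -0.1201] deg [ -0.1024   0.02   -21.6105]
 shift units in TARGET axes [ 20.3242 -11.5449   0.4398]
sealbox top [ 0.47    0.321  -0.5416] 0.155
```

```bash
python3 -m inch '[[0,0,0,0,0,-0.04,-0.2],[0,0,0,0,0,-0.04,-0.2],[0,0,0,0,0,-0.04,-0.2],[1,-0.568,0,0,0,0,-0.2],[1,-0.568,0,0,0,0,-0.2],[1,-0.568,0,0,0,0,-0.2],[1,-0.568,0,0,0,0,-0.2],[1,-0.568,0,0,0,0,-0.2]]'; python3 -m inch '[[1,-0.568,0,0,0,0,-0.2],[1,-0.568,0,0,0,0,-0.2],[1,-0.568,0,0,0,0,-0.2],[1,-0.568,0,0,0,0,-0.2],[1,-0.568,0,0,0,0,-0.2],[1,-0.568,0,0,0,0,-0.2],[1,-0.568,0,0,0,0,-0.2],[1,-0.568,0,0,0,0,-0.2]]'; python3 st.py .47 .321 .05 59
```

```text
clock: 58.25
eef_pos: [0.4601, -0.1186, 0.1113]
tool_rot: [0.873, 0.488, -0.0, -0.0]
ft_force: [-0.2, 0.3, -0.1]
grip_width: 0.0511
clock: 59.05
eef_pos: [0.4672, 0.1113, 0.1114]
tool_rot: [0.873, 0.489, -0.0, -0.0]
ft_force: [1.0, -0.0, -0.4]
grip_width: 0.0512
t 59.05 tcp [0.4672 0.1113 0.1114] F [ 1.  -0.  -0.4] w 0.0512 q [ 0.234  0.293 -0.254  1.025  0.     0.784]
 toolx [ 0.5227  0.8525 -0.0006] z [-0.001  -0.0001 -1.    ]
 shift units (tool axes) [ 7.211  -4.288   2.4559]
 turn units [-0.0003  0.0002 -0.0028] deg [-0.0497  0.0338 -0.5114]
 shift units in TARGET axes [ 7.2476 -4.2256  2.4565]
```

```bash
python3 -m inch '[[1,-0.58,0,0,0,-0.0028,-0.2],[1,-0.58,0.2,0,0,0,-0.2],[1,-0.58,0.4,0,0,0,-0.2],[1,-0.58,0.4,0,0,0,-0.2],[1,-0.58,0.4,0,0,0,-0.2],[1,-0.58,0.4,0,0,0,-0.2],[1,-0.58,0.4,0,0,0,-0.2],[0.24,-0.17,0.3,0,0,0,-0.2]]'; python3 st.py .47 .321 .013 59; python3 look.py scene .47 .321 .03 30 25 12 s23
```

```text
clock: 59.85
eef_pos: [0.4695, 0.3224, 0.0482]
tool_rot: [0.87, 0.494, -0.0, -0.0]
ft_force: [-0.6, 0.7, -0.2]
grip_width: 0.0508
t 59.85 tcp [0.4695 0.3224 0.0482] F [-0.6  0.7 -0.2] w 0.0508 q [ 0.601  0.516 -0.091  0.964  0.001  1.139]
 toolx [0.5122 0.8588 0.0003] z [-0.0006  0.0007 -1.    ]
 shift units (tool axes) [-0.0378  0.0445  1.4065]
 turn units [-0.0003 -0.0001  0.001 ] deg [-0.0474 -0.0164  0.1863]
 shift units in TARGET axes [-0.0372  0.0435  1.4065]
origin 277 128
```

View pics/s23.png

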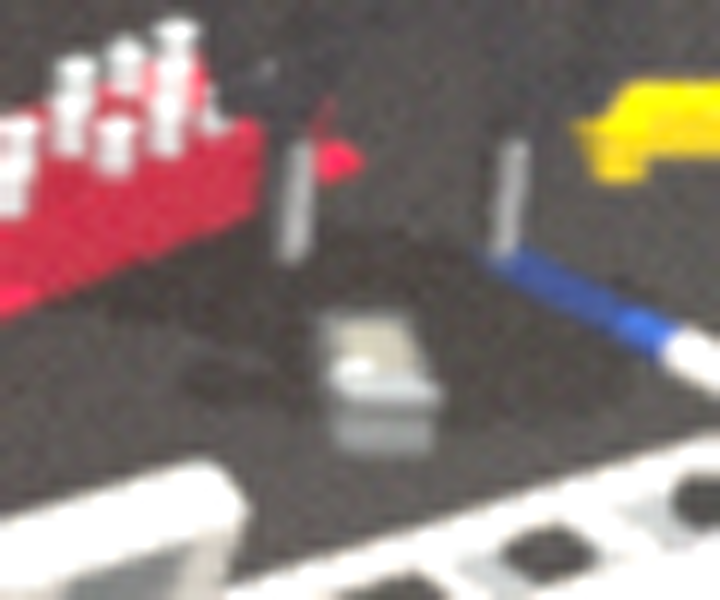

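```bash
python3 -m inch '[[-0.04,0.04,0.5,0,0,0,-0.2],[0,0,0.5,0,0,0,-0.2],[0,0,0.4,0,0,0,-0.2],[0,0,0,0,0,0,-0.2],[0,0,0,0,0,0,1],[0,0,0,0,0,0,1],[0,0,0,0,0,0,1],[0,0,0,0,0,0,1]]'; python3 st.py .47 .321 .013 59; python3 -m inch '[[0,0,-0.6,0,0,0,1],[0,0,-1,0,0,0,1],[0,0,-1,0,0,0,1],[0,0,-1,0,0,-0.043,1],[0,0,0,0,0,-0.043,1],[0,0,0,0,0,-0.043,1],[0,0,0,0,0,-0.043,1],[0,0,0,0,0,0,1]]'; python3 st.py .4572 -.344 .09 90.2
```

```text
clock: 60.7
eef_pos: [0.4708, 0.3186, 0.0152]
tool_rot: [0.87, 0.493, 0.001, -0.0]
ft_force: [-0.3, -0.2, 2.0]
grip_width: 0.0258
t 60.7 tcp [0.4708 0.3186 0.0152] F [-0.3 -0.2  2. ] w 0.0258 q [ 0.595  0.553 -0.129  0.888 -0.     1.134]
 toolx [0.513  0.8584 0.0012] z [ 0.0012  0.0007 -1.    ]
 shift units (tool axes) [ 0.0642 -0.0771  0.0892]
 turn units [ 0.0002 -0.0004  0.0008] deg [ 0.0368 -0.0698  0.1368]
 shift units in TARGET axes [ 0.0641 -0.0772  0.0892]
clock: 61.5
eef_pos: [0.4702, 0.3185, 0.1046]
tool_rot: [0.706, 0.708, 0.0, -0.0]
ft_force: [0.0, 0.6, -0.2]
grip_width: 0.0253
t 61.5 tcp [0.4702 0.3185 0.1046] F [ 0.   0.6 -0.2] w 0.0253 q [ 0.595  0.456 -0.025  1.089  0.     0.593]
 toolx [-0.0017  1.      0.0003] z [-0.0001  0.0003 -1.    ]
 shift units (tool axes) [-26.4991  -0.564    0.5759]
 turn units [-0.     -0.0001 -0.0006] deg [-0.0078 -0.02   -0.1013]
 shift units in TARGET axes [-26.4979  -0.611    0.585 ]
```

```bash
python3 -m inch '[[-1,-0.02,0,0,0,0,1],[-1,-0.02,0,0,0,0,1],[-1,-0.02,0,0,0,0,1],[-1,-0.02,0,0,0,0,1],[-1,-0.02,0,0,0,0,1],[-1,-0.02,0,0,0,0,1],[-1,-0.02,0,0,0,0,1],[-1,-0.02,0,0,0,0,1]]'; python3 -m inch '[[-1,-0.02,0,0,0,0,1],[-1,-0.02,0,0,0,0,1],[-1,-0.02,0,0,0,0,1],[-1,-0.02,0,0,0,0,1],[-1,-0.02,0,0,0,0,1],[-1,-0.02,0,0,0,0,1],[-1,-0.02,0,0,0,0,1],[-1,-0.02,0,0,0,0,1]]'; python3 -m inch '[[-1,-0.02,0,0,0,0,1],[-1,-0.02,0,0,0,0,1],[-1,-0.02,0,0,0,0,1],[-1,-0.02,0,0,0,0,1],[-1,-0.02,0,0,0,0,1],[-1,-0.02,0,0,0,0,1],[-1,-0.02,0,0,0,0,1],[-1,-0.02,0,0,0,0,1]]'; python3 st.py .459 -.344 .07 90.2
```

```text
clock: 62.3
eef_pos: [0.4665, 0.1175, 0.1045]
tool_rot: [0.708, 0.707, 0.0, -0.0]
ft_force: [-0.2, -0.1, -0.5]
grip_width: 0.0254
clock: 63.1
eef_pos: [0.4629, -0.0826, 0.1045]
tool_rot: [0.708, 0.707, 0.0, -0.0]
ft_force: [-0.3, 0.7, -1.1]
grip_width: 0.0255
clock: 63.9
eef_pos: [0.4593, -0.2826, 0.1044]
tool_rot: [0.708, 0.707, 0.0, -0.0]
ft_force: [0.4, 0.5, -1.0]
grip_width: 0.0255
t 63.9 tcp [ 0.4593 -0.2826  0.1044] F [ 0.4  0.5 -1. ] w 0.0255 q [-0.552  0.405 -0.107  1.059  0.    -0.55 ]
 toolx [0.0014 1.     0.0002] z [-0.0002  0.0002 -1.    ]
 shift units (tool axes) [-2.4567 -0.0066  1.3749]
 turn units [-0.0001 -0.0001 -0.0016] deg [-0.0092 -0.013  -0.2828]
 shift units in TARGET axes [-2.4563 -0.019   1.3754]
```

```bash
python3 -m inch '[[-0.9,-0.01,0,0,0,-0.0016,1],[-0.9,-0.01,0.2,0,0,0,1],[-0.62,0,0.4,0,0,0,1],[0,0,0.4,0,0,0,1],[0,0,0.3,0,0,0,1],[0,0,0.1,0,0,0,1],[0,0,0,0,0,0,1],[0,0,0,0,0,0,1]]'; python3 st.py .459 -.344 .045 90.2; python3 look.py scene .46 -.33 .05 45 40 8 s24
```

```text
clock: 64.7
eef_pos: [0.4595, -0.3414, 0.0696]
tool_rot: [0.704, 0.71, 0.0, -0.0]
ft_force: [-0.2, -0.1, -1.1]
grip_width: 0.0258
t 64.7 tcp [ 0.4595 -0.3414  0.0696] F [-0.2 -0.1 -1.1] w 0.0258 q [-0.639  0.498 -0.057  1.016  0.    -0.647]
 toolx [-0.0077  1.      0.0001] z [-0.0001  0.0001 -1.    ]
 shift units (tool axes) [-0.1021 -0.019   0.9853]
 turn units [-0.     -0.      0.0013] deg [-0.0054 -0.0073  0.2423]
 shift units in TARGET axes [-0.1021 -0.0186  0.9853]
origin 68 164
```

View pics/s24.png

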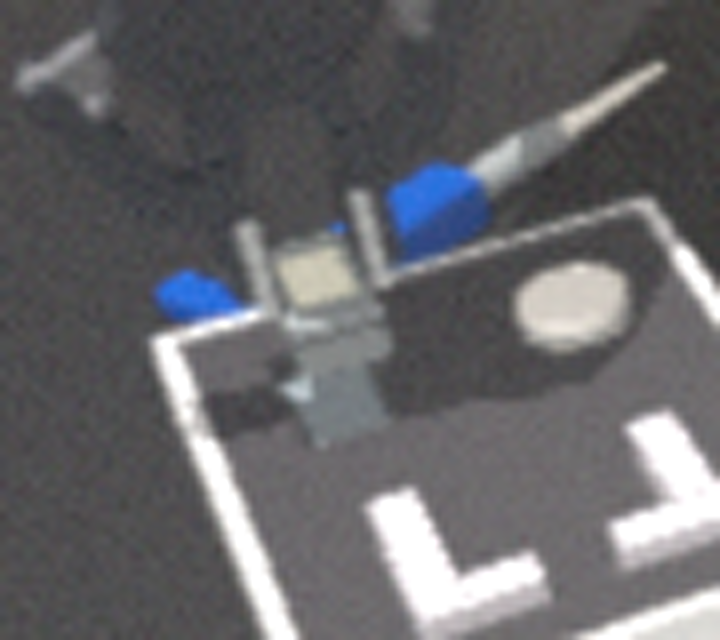

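```bash
python3 -m inch '[[-0.1,-0.02,0.3,0,0,0.0013,1],[0,0,0.3,0,0,0,1],[0,0,0.2,0,0,0,1],[0,0,0.16,0,0,0,1],[0,0,0.1,0,0,0,1],[0,0,0.04,0,0,0,1],[0,0,0,0,0,0,1],[0,0,0,0,0,0,1]]'; python3 st.py .459 -.344 .0352 90.2
```

```text
clock: 65.55
eef_pos: [0.4586, -0.3446, 0.0419]
tool_rot: [0.706, 0.708, -0.0, -0.0]
ft_force: [-0.8, -0.5, -1.1]
grip_width: 0.0256
t 65.55 tcp [ 0.4586 -0.3446  0.0419] F [-0.8 -0.5 -1.1] w 0.0256 q [-0.644  0.53  -0.085  0.956 -0.    -0.647]
 toolx [-0.0028  1.      0.0002] z [-0.0004  0.0002 -1.    ]
 shift units (tool axes) [0.0236 0.0167 0.2678]
 turn units [-0.0001 -0.0001 -0.0002] deg [-0.0234 -0.0093 -0.0424]
 shift units in TARGET axes [0.0236 0.0166 0.2678]
```

```bash
python3 -m inch '[[0.02,0,0.06,0,0,0,1],[0,0,0.06,0,0,0,1],[0,0,0.06,0,0,0,1],[0,0,0.06,0,0,0,1],[0,0,0.05,0,0,0,1],[0,0,0.03,0,0,0,1],[0,0,0,0,0,0,1],[0,0,0,0,0,0,1]]'; python3 st.py .459 -.344 .0352 90.2;  python3 -m inch '[[0,0,0,0,0,0,0],[0,0,0,0,0,0,-0.05],[0,0,0,0,0,0,-0.05],[0,0,-0.6,0,0,0,-0.05],[0,0,-0.5,0,0,0,0.5],[0,-0.06,0,0,0,0,1],[0,0,0,0,0,0,1],[0,0,0,0,0,0,1]]'; python3 st.py
```

```text
clock: 66.35
eef_pos: [0.4595, -0.3446, 0.0352]
tool_rot: [0.706, 0.708, 0.0, 0.001]
ft_force: [-1.7, 1.1, 8.4]
grip_width: 0.0257
t 66.35 tcp [ 0.4595 -0.3446  0.0352] F [-1.7  1.1  8.4] w 0.0257 q [-0.644  0.538 -0.093  0.938  0.    -0.646]
 toolx [-0.0028  1.     -0.0011] z [ 0.0019 -0.0011 -1.    ]
 shift units (tool axes) [ 0.0243 -0.0203  0.0002]
 turn units [ 0.0006  0.0004 -0.0002] deg [ 0.1077  0.0651 -0.0372]
 shift units in TARGET axes [ 0.0243 -0.0203  0.0003]
clock: 67.15
eef_pos: [0.4567, -0.3439, 0.0609]
tool_rot: [0.706, 0.708, -0.0, -0.001]
ft_force: [-0.5, 0.2, 0.3]
grip_width: 0.0001
t 67.15 tcp [ 0.4567 -0.3439  0.0609] F [-0.5  0.2  0.3] w 0.0001 q [-0.645  0.507 -0.068  0.997  0.    -0.648]
 toolx [-0.0027  1.      0.0007] z [-0.0009  0.0007 -1.    ]
```

```bash
python3 -m inch '[[0,0.55,0.2,0,0,0,1],[0,0,0.4,0,0,0,1],[0,0,0.23,0,0,0,1],[0,0,0.08,0,0,0,1],[0,0,0.03,0,0,0,1],[0,0,0,0,0,0,1],[0,0,0,0,0,0,1],[0,0,0,0,0,0,1]]'; python3 st.py; python3 -m inch '[[0,0,-0.4,0,0,0,1],[0,-0.55,0,0,0,0,1],[0,-0.55,0,0,0,0,1],[0,0,0,0,0,0,1],[0,0,0.32,0,0,0,1],[0,0,0.11,0,0,0,1],[0,0,0,0,0,0,1],[0,0,0,0,0,0,1]]'; python3 st.py
```

```text
clock: 67.95
eef_pos: [0.4712, -0.3437, 0.04]
tool_rot: [0.706, 0.708, 0.0, 0.0]
ft_force: [-3.6, 3.7, 16.7]
grip_width: 0.0001
t 67.95 tcp [ 0.4712 -0.3437  0.04  ] F [-3.6  3.7 16.7] w 0.0001 q [-0.631  0.548 -0.06   0.962  0.001 -0.634]
 toolx [-0.0032  1.      0.0001] z [ 0.001   0.0001 -1.    ]
clock: 68.75
eef_pos: [0.4443, -0.3448, 0.04]
tool_rot: [0.706, 0.708, -0.0, 0.001]
ft_force: [-5.2, 4.0, 21.6]
grip_width: -0.0002
t 68.75 tcp [ 0.4443 -0.3448  0.04  ] F [-5.2  4.  21.6] w -0.0002 q [-0.66   0.512 -0.123  0.933 -0.001 -0.663]
 toolx [-0.0029  1.     -0.0021] z [ 0.0014 -0.0021 -1.    ]
```

```bash
python3 -m inch '[[0,0,-1,0,0,0,1],[0,0,-1,0,0,0,1],[0.5,0,-1,0,0,0,1],[1,0,-1,0,0,0,1],[1,0,-1,0,0,0,1],[1,0,-1,0,0,0,1],[1,0,-0.5,0,0,0,1],[1,0,0,0,0,0,1]]'; python3 -m inch '[[1,0,0,0,0,0,1],[1,0,0,0,0,0,1],[1,0,0,0,0,0,1],[1,0,0,0,0,0,1],[1,0,0,0,0,0,1],[1,0,0,0,0,0,1],[1,0,0,0,0,0,1],[1,0,0,0,0,0,1]]'; python3 st.py .6108 .1985 .2 90.2
python3 - <<'E'
from h import *
p,d=bot.camera('top'); np.savez('top25.npz',p=p,d=d); cv2.imwrite('pics/top25.png',cv2.resize(p,(768,576),interpolation=cv2.INTER_CUBIC))
p,d=bot.camera('scene'); np.savez('scene25.npz',p=p,d=d); cv2.imwrite('pics/s25.png',cv2.resize(p,(768,576),interpolation=cv2.INTER_CUBIC))
E
```

```text
clock: 69.55
eef_pos: [0.4452, -0.2063, 0.2015]
tool_rot: [0.706, 0.708, 0.001, 0.002]
ft_force: [0.6, 0.2, 0.6]
grip_width: 0.0001
clock: 70.35
eef_pos: [0.443, -0.0053, 0.1991]
tool_rot: [0.706, 0.708, -0.0, -0.0]
ft_force: [1.3, 0.6, -0.3]
grip_width: -0.0001
t 70.35 tcp [ 0.443  -0.0053  0.1991] F [ 1.3  0.6 -0.3] w -0.0001 q [-0.012  0.147 -0.198  1.227  0.    -0.015]
 toolx [-0.0033  1.      0.0003] z [-0.0004  0.0003 -1.    ]
 shift units (tool axes) [ 8.1291  6.7367 -0.0369]
 turn units [-0.0001 -0.0001 -0.0001] deg [-0.0242 -0.0182 -0.0129]
 shift units in TARGET axes [ 8.1276  6.7385 -0.0366]
```

View pics/top25.png

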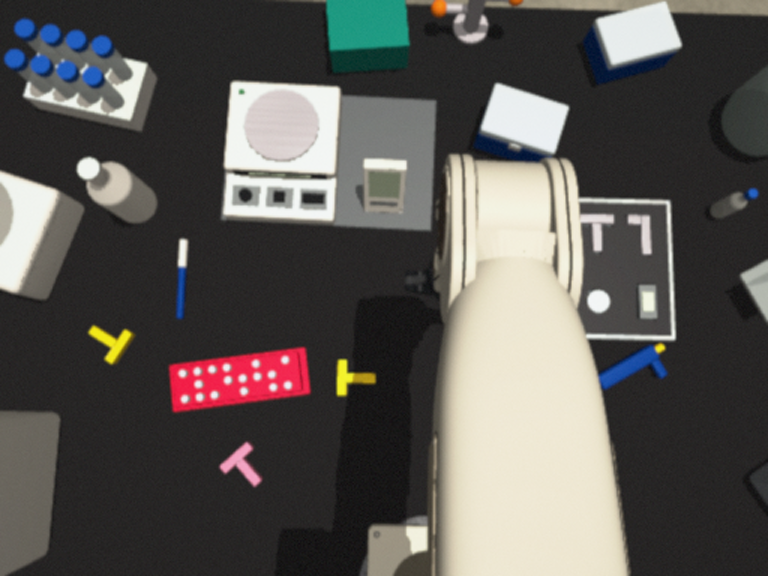

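View pics/s25.png

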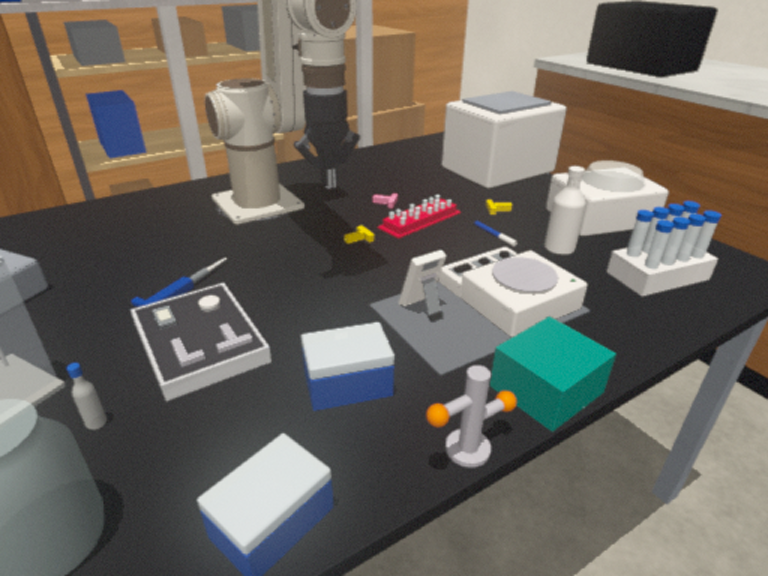

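All four parts sit in the tray (top view (597,232), (642,232), (598,301), (648,301)), and the monitor stands at (384,187). Quick numeric check before the final keys.

Run:
```python
from h import *
np.set_printoptions(precision=4,suppress=True)
zs=np.load('scene25.npz'); p,W=cloud('scene',zs['p'],zs['d'])
for n,(x,y) in dict(pot=(.4568,-.264),seal=(.4572,-.344),tbar=(.59,-.2636),tstem=(.55,-.2636),lcorner=(.59,-.3442),lend=(.54,-.3442),lfoot=(.59,-.322),foam=(.51,-.30)).items():
    m=(np.hypot(W[...,0]-x,W[...,1]-y)<.007)&(W[...,2]>.02)&(W[...,2]<.07); print(n,m.sum(),np.median(W[m][:,2]).round(4))
zt=np.load('top25.npz'); p,W=cloud('top',zt['p'],zt['d'])
m=(W[...,0]>.575)&(W[...,0]<.66)&(W[...,1]>.03)&(W[...,1]<.14)&(W[...,2]>.02)&(W[...,2]<.105)
P=W[m]; A=np.c_[P[:,1:],np.ones(len(P))]
for _ in range(4):
    s=np.linalg.lstsq(A,P[:,0],rcond=None)[0]; k=abs(A@s-P[:,0])<.004; A,P=A[k],P[k]
print('screen x=%.3f y+%.3f z+%.4f'%tuple(s),len(P),'lean deg',np.degrees(np.arctan(s[1])),'yaw deg',np.degrees(-np.arctan(s[0])),'y',P[:,1].min(),P[:,1].max())
```

```text
pot 13 0.0395
seal 14 0.0401
tbar 19 0.0391
tstem 17 0.0397
lcorner 19 0.0394
lend 11 0.0393
lfoot 15 0.0393
foam 15 0.0319
screen x=0.018 y+0.324 z+0.5994 579 lean deg 17.951534350142403 yaw deg -1.0502904175370362 y 0.05106853141141042 0.11700859144910951
```

Everything agrees: tool tops are at about 0.040 m, the lean is 0.313 rad, and the yaw is within 0.5° of the balance. Now ZERO.

```bash
python3 -m inch '[[1,0.84,0,0,0,0,1],[1,0.84,0,0,0,0,1],[1,0.84,0,0,0,0,1],[1,0.84,0,0,0,0,1],[1,0.84,0,0,0,0,1],[1,0.84,0,0,0,0,1],[1,0.84,0,0,0,0,1],[1,0.84,0,0,0,0,1]]'; python3 -m inch '[[0.13,0.02,0.5,0,0,0,1],[0,0,1,0,0,0,1],[0,0,1,0,0,0,1],[0,0,1,0,0,0,1],[0,0,1,0,0,0,1],[0,0,0.8,0,0,0,1],[0,0,0.4,0,0,0,1],[0,0,0,0,0,0,1]]'; python3 st.py .6108 .1985 .042 90.2
```

```text
clock: 71.25
eef_pos: [0.6113, 0.1944, 0.1986]
tool_rot: [0.706, 0.708, -0.0, -0.0]
ft_force: [0.7, 0.2, 0.0]
grip_width: 0.0003
clock: 72.05
eef_pos: [0.6088, 0.1959, 0.0547]
tool_rot: [0.706, 0.708, -0.002, -0.001]
ft_force: [-0.7, -0.2, -0.3]
grip_width: -0.0003
t 72.05 tcp [0.6088 0.1959 0.0547] F [-0.7 -0.2 -0.3] w -0.0003 q [0.311 0.636 0.143 1.083 0.    0.309]
 toolx [-0.0022  1.     -0.0015] z [-0.0048 -0.0015 -1.    ]
 shift units (tool axes) [0.1055 0.0846 0.5058]
 turn units [-0.0015  0.0005 -0.0004] deg [-0.2735  0.0867 -0.0739]
 shift units in TARGET axes [0.1046 0.0823 0.5063]
```

```bash
python3 -m inch '[[0.08,0.05,0.1,0,0,0,1],[0,0,0.1,0,0,0,1],[0,0,0.1,0,0,0,1],[0,0,0.06,0,0,0,1],[0,0,0.05,0,0,0,1],[0,0,0.04,0,0,0,1],[0,0,0,0,0,0,1],[0,0,0,0,0,0,1]]'; python3 st.py .6108 .1985 .042 90.2
```

```text
clock: 72.85
eef_pos: [0.6118, 0.1992, 0.0463]
tool_rot: [0.706, 0.708, 0.0, -0.0]
ft_force: [0.0, 0.3, 1.8]
grip_width: 0.0004
t 72.85 tcp [0.6118 0.1992 0.0463] F [0.  0.3 1.8] w 0.0004 q [0.315 0.647 0.139 1.063 0.    0.312]
 toolx [-0.0028  1.      0.0004] z [ 0.0002  0.0004 -1.    ]
 shift units (tool axes) [-0.0267 -0.0396  0.1738]
 turn units [ 0.0001 -0.0001 -0.0002] deg [ 0.0136 -0.0212 -0.0386]
 shift units in TARGET axes [-0.0266 -0.0396  0.1739]
```

```bash
python3 -m inch '[[0,0,0.06,0,0,0,1],[0,0,0.05,0,0,0,1],[0,0,0.05,0,0,0,1],[0,0,0.05,0,0,0,1],[0,0,0.03,0,0,0,1],[0,0,0,0,0,0,1],[0,0,0,0,0,0,1],[0,0,0,0,0,0,1]]'; python3 st.py .6108 .1985 .042 90.2
```

```text
clock: 73.65
eef_pos: [0.6119, 0.1992, 0.042]
tool_rot: [0.706, 0.708, 0.001, 0.0]
ft_force: [-4.9, -1.9, 12.2]
grip_width: -0.0001
t 73.65 tcp [0.6119 0.1992 0.042 ] F [-4.9 -1.9 12.2] w -0.0001 q [0.315 0.65  0.134 1.053 0.    0.312]
 toolx [-0.0028  1.      0.0007] z [ 0.0011  0.0007 -1.    ]
 shift units (tool axes) [-0.0271 -0.043   0.0005]
 turn units [ 0.0004 -0.0002 -0.0002] deg [ 0.0638 -0.0373 -0.0393]
 shift units in TARGET axes [-0.0271 -0.0431  0.0005]
```

```bash
python3 -m inch '[[0,0,-0.5,0,0,0,1],[0,0,-0.6,0,0,0,1],[0.8,0,0,0,0,0,1],[0.8,0,0,0,0,0,1],[0.57,0,0,0,0,0,1],[0,0,0.3,0,0,0,1],[0,0,0.25,0,0,0,1],[0,0,0,0,0,0,1]]'; python3 st.py .6122 .2533 .042 90.2
```

```text
clock: 74.45
eef_pos: [0.6098, 0.2525, 0.0511]
tool_rot: [0.706, 0.708, -0.002, -0.001]
ft_force: [0.0, -0.4, -0.5]
grip_width: -0.0001
t 74.45 tcp [0.6098 0.2525 0.0511] F [ 0.  -0.4 -0.5] w -0.0001 q [ 0.393  0.677  0.209  1.108 -0.     0.39 ]
 toolx [-0.0028  1.     -0.002 ] z [-0.0045 -0.002  -1.    ]
 shift units (tool axes) [0.0338 0.0964 0.3631]
 turn units [-0.0014  0.0006 -0.0002] deg [-0.2579  0.1122 -0.0413]
 shift units in TARGET axes [0.033  0.0948 0.3636]
```

```bash
python3 -m inch '[[0,0.03,0.1,0,0,0,1],[0,0,0.08,0,0,0,1],[0,0,0.08,0,0,0,1],[0,0,0.06,0,0,0,1],[0,0,0.06,0,0,0,1],[0,0,0.05,0,0,0,1],[0,0,0,0,0,0,1],[0,0,0,0,0,0,1]]'; python3 st.py .6122 .2533 .042 90.2
```

```text
clock: 75.25
eef_pos: [0.6125, 0.2529, 0.0433]
tool_rot: [0.706, 0.708, -0.0, 0.0]
ft_force: [-0.5, -2.6, 1.9]
grip_width: 0.0
t 75.25 tcp [0.6125 0.2529 0.0433] F [-0.5 -2.6  1.9] w 0.0 q [ 0.392  0.685  0.203  1.088 -0.001  0.389]
 toolx [-0.0025  1.     -0.0005] z [ 0.0005 -0.0005 -1.    ]
 shift units (tool axes) [ 0.0151 -0.0125  0.0539]
 turn units [ 0.0001  0.0002 -0.0003] deg [ 0.026   0.028  -0.0596]
 shift units in TARGET axes [ 0.0151 -0.0125  0.0539]
```

```bash
python3 -m inch '[[0,0,0.04,0,0,0,1],[0,0,0.04,0,0,0,1],[0,0,0.04,0,0,0,1],[0,0,0,0,0,0,1],[0,0,0,0,0,0,1],[0,0,0,0,0,0,1],[0,0,0,0,0,0,1],[0,0,0,0,0,0,1]]'; python3 st.py .6122 .2533 .042 90.2
```

```text
clock: 76.05
eef_pos: [0.6126, 0.253, 0.042]
tool_rot: [0.706, 0.708, 0.0, 0.0]
ft_force: [-3.1, -5.3, 12.9]
grip_width: 0.0002
t 76.05 tcp [0.6126 0.253  0.042 ] F [-3.1 -5.3 12.9] w 0.0002 q [ 0.392  0.686  0.2    1.084 -0.     0.389]
 toolx [-0.0025  1.      0.0001] z [ 0.0013  0.0001 -1.    ]
 shift units (tool axes) [ 0.0102 -0.0159  0.0006]
 turn units [ 0.0004 -0.     -0.0003] deg [ 0.0743 -0.0038 -0.0567]
 shift units in TARGET axes [ 0.0102 -0.0159  0.0006]
```

PRINT is at its stop (12.9 N at 0.042). Retreat and do a last check.

```bash
python3 -m inch '[[0,0,-0.5,0,0,0,1],[0,0,-1,0,0,0,1],[0,0,-1,0,0,0,1],[0,0,-1,0,0,0,1],[0,0,-1,0,0,0,1],[0,-1,-1,0,0,0,1],[0,-1,0,0,0,0,1],[0,-1,0,0,0,0,1]]'; python3 -m inch '[[0,-1,0,0,0,0,1],[0,-1,0,0,0,0,1],[0,-1,0,0,0,0,1],[0,-1,0,0,0,0,1],[0,-1,0,0,0,0,1],[0,0,0,0,0,0,1],[0,0,0,0,0,0,1],[0,0,0,0,0,0,1]]'; python3 st.py
python3 - <<'E'
from h import *
p,d=bot.camera('top'); np.savez('top26.npz',p=p,d=d); cv2.imwrite('pics/top26.png',cv2.resize(p,(768,576),interpolation=cv2.INTER_CUBIC))
p,d=bot.camera('scene'); np.savez('scene26.npz',p=p,d=d); cv2.imwrite('pics/s26.png',cv2.resize(p,(768,576),interpolation=cv2.INTER_CUBIC))
_,W=cloud('scene',p,d)
for n,(x,y) in dict(pot=(.4568,-.264),seal=(.4572,-.344),tbar=(.59,-.2636),tstem=(.55,-.2636),lcorner=(.59,-.3442),lend=(.54,-.3442)).items():
    m=(np.hypot(W[...,0]-x,W[...,1]-y)<.007)&(W[...,2]>.02)&(W[...,2]<.07); print(n,np.median(W[m][:,2]).round(4))
E
```

```text
clock: 76.85
eef_pos: [0.5369, 0.2542, 0.1783]
tool_rot: [0.706, 0.708, 0.001, -0.001]
ft_force: [-0.2, 0.9, -0.9]
grip_width: -0.0
clock: 77.65
eef_pos: [0.413, 0.2533, 0.1776]
tool_rot: [0.706, 0.708, 0.001, -0.0]
ft_force: [-0.9, -0.4, -0.1]
grip_width: 0.0
t 77.65 tcp [0.413  0.2533 0.1776] F [-0.9 -0.4 -0.1] w 0.0 q [ 0.55   0.241 -0.138  1.191  0.001  0.547]
 toolx [-0.0029  1.      0.001 ] z [ 0.0004  0.001  -1.    ]
pot 0.0397
seal 0.0405
tbar 0.04
tstem 0.04
lcorner 0.0393
lend 0.0397
```

View pics/s26.png

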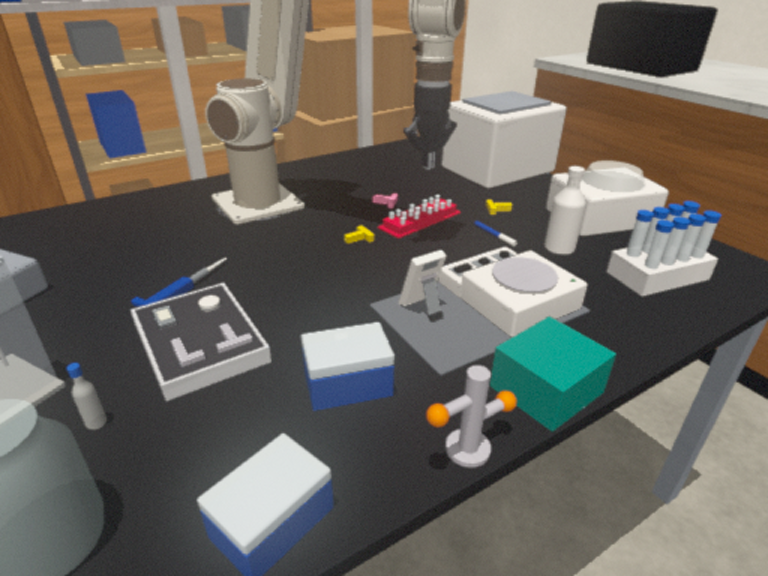

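View pics/top26.png

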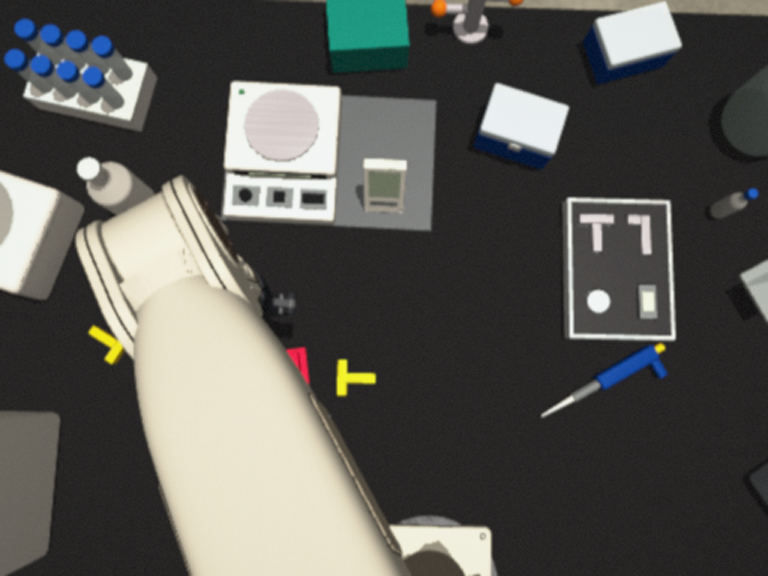

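The pictures show the monitor standing at (423,280), four seated tools in the tray, the other bench items where they were, and the arm clear. Handing in.

```bash
python3 -c "
from workcell import bot
print(bot.job_done())"
```

```text
the job is handed in; nothing more can be done
None
```

The pipette-check station is set up as asked, and the job was handed in at 77.8 s of the 210 s allowed. The hand-in reports no verdict, so what follows rests on my own checks.

- **ON key:** pressed first, down to its stop at 42 mm with about 8.5 N.
- **Monitor:** its leg is fully out and it stands on the free part of the mat, screen facing the same way as the balance's front. Before the last two keys it measured about 0.31 rad of lean, with its heading within 0.5° of the balance's. The final pictures show it still standing.
- **Tools:** all four were on the bench (pot, seal box, T key, L key). Each was pressed with the fingertips until it bottomed at the height expected when home (40 mm). Final camera heights were 39 to 41 mm for all four.
- **ZERO, then PRINT:** each was pressed alone to its stop at 42 mm, with about 12 to 13 N.

**Disagreements:**
- The scene camera read positions 2 to 3 mm off the top camera. I used the top camera, which agreed with the robot.
- One depth fit of the monitor while it hung in the grip showed an odd yaw, but the fit after it stood was clean.
- The last joint reached its limit while I turned the T key, so I finished that turn nearer the tray.
- The pot took a 28 N press, more than needed.

I did not see any tool get knocked aside or the grip slacken, and the other items in view were where they started.

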